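# Clamp the caddy rack to the slotted desk plate and hang the caddies

## Task

Fasten the blue rack to the slotted aluminium plate with both T-bolts from the grey holder, one in each open notch of the rack's foot: put the head down through the notch into the slot lengthwise, turn it clockwise a quarter turn until it stands square across the slot, then screw the orange nut down clockwise until it is tight. Only when both bolts are tight, hang every caddy that stands on the desk by its handle bar on a forked hook of the rack, one to a hook. Leave the other things on the desk where they are.

Things in the scene. Friction and masses are not known exactly. Their poses are not given: they have to be found in the camera images.
- rack: fixed slotted aluminium plate (280 wide, x -210 to +100, 25 high) with a blue rack on it. Origin on the desk under the middle hook; z up, y along the crossbar, notches and hook tips on the -x side. T-slots along x at y -90 and +90. The foot is 6 thick, forked over both slots (x -205 to -100; arms 24 wide). Two posts at x 75, y -100 and +100, carry the crossbar, 360 long, top 237 above desk.
- notch_l (a point): centre of the left (rack y +90, x -155) notch in the rack's foot, at the foot's top face, 31 above desk; axes as rack. The T-slot runs along x through it: 28 wide (y) down to 15 above desk, then a cavity 42 wide down to its floor 4 above desk. A bolt, head's long side along x, goes in from above and stands on that floor (origin 27 under this point), nut then 2 to 3 above the fork.
- notch_r (a point): centre of the right (rack y -90, x -155) notch in the rack's foot, at the foot's top face, 31 above desk; axes as rack. The T-slot runs along x through it: 28 wide (y) down to 15 above desk, then a cavity 42 wide down to its floor 4 above desk. A bolt, head's long side along x, goes in from above and stands on that floor (origin 27 under this point), nut then 2 to 3 above the fork.
- hook_l (a point): left (rack y +130) forked hook: where the middle of a hung caddy's bar lies (209 above desk); axes as rack. Two prongs, 8 thick, 28 either side in y, lowest under this point (underside at height 196), tips 28 in front (-x), tops at 226; crossbar 67 behind. A caddy comes from the front, bar above the tips, rim under the prongs, then is lowered; fingers at the bar's middle fit between the prongs.
- hook_m (a point): middle (rack y 0) forked hook: where the middle of a hung caddy's bar lies (209 above desk); axes as rack. Two prongs, 8 thick, 28 either side in y, lowest under this point (underside at height 196), tips 28 in front (-x), tops at 226; crossbar 67 behind. A caddy comes from the front, bar above the tips, rim under the prongs, then is lowered; fingers at the bar's middle fit between the prongs.
- hook_r (a point): right (rack y -130) forked hook: where the middle of a hung caddy's bar lies (209 above desk); axes as rack. Two prongs, 8 thick, 28 either side in y, lowest under this point (underside at height 196), tips 28 in front (-x), tops at 226; crossbar 67 behind. A caddy comes from the front, bar above the tips, rim under the prongs, then is lowered; fingers at the bar's middle fit between the prongs.
- holder: fixed grey plastic block 170 (x) by 64 (y) by 24 high with two wells, 45 by 29 and 20 deep, centres at x -45 and +45, in which the bolts stand head down, heads along x, nuts above. Origin: centre of its underside on the desk.
- bolt_a: steel T-bolt, upright in the holder's x -45 well. Origin: centre of its head's underside, z up the shaft (12 thick, 68 tall). Head 40 (x) by 24 (y) by 8 high, two opposite corners cut back, so that in the slot it turns clockwise (from above) just over a quarter turn (to about 1.7 rad) and stops. With nut 0.24 kg. Half a turn gives the same thing; the two bolts are alike.
- nut_a (a joint): rad that bolt_a's nut is screwed down: grows clockwise seen from above, starts at 0 to 0.5, 12 mm down the shaft per turn, stays put. Thread drag 0.08 N m: a bolt free to turn goes round with its nut; once the head has stopped, the nut alone turns. With the head square in the slot it is tight at about 3.15 (head pulled up 3 mm to the lips, nut down on the fork), then stiff.
- nut_a_grip (a point): point on the axis of bolt_a's orange hexagonal nut, 20 above its underside, 8 below its top: a good height to grip. Nut 50 across flats, 28 high; one pair of flats faces along this point's x, the others at 60 degrees. At nut angle 0 the nut's underside is 30 above the bolt's origin.
- bolt_b: steel T-bolt, upright in the holder's x +45 well. Origin: centre of its head's underside, z up the shaft (12 thick, 68 tall). Head 40 (x) by 24 (y) by 8 high, two opposite corners cut back, so that in the slot it turns clockwise (from above) just over a quarter turn (to about 1.7 rad) and stops. With nut 0.24 kg. Half a turn gives the same thing; the two bolts are alike.
- nut_b (a joint): rad that bolt_b's nut is screwed down: grows clockwise seen from above, starts at 0 to 0.5, 12 mm down the shaft per turn, stays put. Thread drag 0.08 N m: a bolt free to turn goes round with its nut; once the head has stopped, the nut alone turns. With the head square in the slot it is tight at about 3.15 (head pulled up 3 mm to the lips, nut down on the fork), then stiff.
- nut_b_grip (a point): point on the axis of bolt_b's orange hexagonal nut, 20 above its underside, 8 below its top: a good height to grip. Nut 50 across flats, 28 high; one pair of flats faces along this point's x, the others at 60 degrees. At nut angle 0 the nut's underside is 30 above the bolt's origin.
- caddy_1: yellow round desk caddy (may be absent): pot 76 in diameter, 75 high, with a rigid arch handle, about 0.22 kg. Origin: centre of its underside, z up. Handle in its y-z plane: two risers at y -46 and +46 (7 thick), joined on top by a straight wooden bar along y, 10 in diameter, axis 155 above the origin. Half a turn gives the same thing.
- caddy_1_bar (a point): middle of caddy_1's handle bar, on the bar's axis; the bar runs along this point's y
- caddy_2: white round desk caddy (may be absent): pot 76 in diameter, 75 high, with a rigid arch handle, about 0.22 kg. Origin: centre of its underside, z up. Handle in its y-z plane: two risers at y -46 and +46 (7 thick), joined on top by a straight wooden bar along y, 10 in diameter, axis 155 above the origin. Half a turn gives the same thing.
- caddy_2_bar (a point): middle of caddy_2's handle bar, on the bar's axis; the bar runs along this point's y
- caddy_3: green round desk caddy (may be absent): pot 76 in diameter, 75 high, with a rigid arch handle, about 0.22 kg. Origin: centre of its underside, z up. Handle in its y-z plane: two risers at y -46 and +46 (7 thick), joined on top by a straight wooden bar along y, 10 in diameter, axis 155 above the origin. Half a turn gives the same thing.
- caddy_3_bar (a point): middle of caddy_3's handle bar, on the bar's axis; the bar runs along this point's y
- case: bystander: black soft-edged glasses case 150 by 80 by 55, origin under its centre; leave it alone
- flask: bystander: black flask with steel cap, 68 in diameter, 210 high, origin under its centre; leave it alone
- tape: bystander: yellow and black tape measure 65 by 55 by 50, origin under its centre; leave it alone
- mouse: bystander: white computer mouse 110 by 60 by 32 on a dark mat, origin under its centre; leave it alone

How it is judged:
On the way:
1. both T-bolts stand square in the two notches with their nuts tight, while the caddies are still off the hooks (((horizontal distance between bolt_a and notch_l below 0.025 m and z of bolt_a in the frame of notch_l below -0.018 m and angle between the x axis of bolt_a and the y axis of rack, either way round below 0.3 rad and angle between bolt_a's own z axis and vertical below 0.12 rad and value of joint nut_a above 3 rad) or (horizontal distance between bolt_a and notch_r below 0.025 m and z of bolt_a in the frame of notch_r below -0.018 m and angle between the x axis of bolt_a and the y axis of rack, either way round below 0.3 rad and angle between bolt_a's own z axis and vertical below 0.12 rad and value of joint nut_a above 3 rad)) and ((horizontal distance between bolt_b and notch_l below 0.025 m and z of bolt_b in the frame of notch_l below -0.018 m and angle between the x axis of bolt_b and the y axis of rack, either way round below 0.3 rad and angle between bolt_b's own z axis and vertical below 0.12 rad and value of joint nut_b above 3 rad) or (horizontal distance between bolt_b and notch_r below 0.025 m and z of bolt_b in the frame of notch_r below -0.018 m and angle between the x axis of bolt_b and the y axis of rack, either way round below 0.3 rad and angle between bolt_b's own z axis and vertical below 0.12 rad and value of joint nut_b above 3 rad)) and height (world z) of each of caddy_1, caddy_2, caddy_3 below 0.045 m), for 0.2 s.
At the end, for the whole second after the job is handed in: Bolts: axis within 25 mm of a notch, head below the lips, upright within 0.12 rad, head within 0.3 rad of square across the slot, nut past 3.0 rad. Caddies present: hanging still, upright within 0.35 rad, bar middle within 35 mm of a hook point sideways, 10 mm below to 20 mm above it (((horizontal distance between bolt_a and notch_l below 0.025 m and z of bolt_a in the frame of notch_l below -0.018 m and angle between the x axis of bolt_a and the y axis of rack, either way round below 0.3 rad and angle between bolt_a's own z axis and vertical below 0.12 rad and value of joint nut_a above 3 rad) or (horizontal distance between bolt_a and notch_r below 0.025 m and z of bolt_a in the frame of notch_r below -0.018 m and angle between the x axis of bolt_a and the y axis of rack, either way round below 0.3 rad and angle between bolt_a's own z axis and vertical below 0.12 rad and value of joint nut_a above 3 rad)) and ((horizontal distance between bolt_b and notch_l below 0.025 m and z of bolt_b in the frame of notch_l below -0.018 m and angle between the x axis of bolt_b and the y axis of rack, either way round below 0.3 rad and angle between bolt_b's own z axis and vertical below 0.12 rad and value of joint nut_b above 3 rad) or (horizontal distance between bolt_b and notch_r below 0.025 m and z of bolt_b in the frame of notch_r below -0.018 m and angle between the x axis of bolt_b and the y axis of rack, either way round below 0.3 rad and angle between bolt_b's own z axis and vertical below 0.12 rad and value of joint nut_b above 3 rad)) and angle between each of caddy_1, caddy_2, caddy_3's own z axis and vertical below 0.35 rad and linear speed of each of caddy_1, caddy_2, caddy_3 below 0.05 m/s and ((horizontal distance between caddy_1_bar and hook_l below 0.035 m and z of caddy_1_bar in the frame of hook_l between -0.01 and 0.02 m) or (horizontal distance between caddy_1_bar and hook_m below 0.035 m and z of caddy_1_bar in the frame of hook_m between -0.01 and 0.02 m) or (horizontal distance between caddy_1_bar and hook_r below 0.035 m and z of caddy_1_bar in the frame of hook_r between -0.01 and 0.02 m)) and ((horizontal distance between caddy_2_bar and hook_l below 0.035 m and z of caddy_2_bar in the frame of hook_l between -0.01 and 0.02 m) or (horizontal distance between caddy_2_bar and hook_m below 0.035 m and z of caddy_2_bar in the frame of hook_m between -0.01 and 0.02 m) or (horizontal distance between caddy_2_bar and hook_r below 0.035 m and z of caddy_2_bar in the frame of hook_r between -0.01 and 0.02 m)) and ((horizontal distance between caddy_3_bar and hook_l below 0.035 m and z of caddy_3_bar in the frame of hook_l between -0.01 and 0.02 m) or (horizontal distance between caddy_3_bar and hook_m below 0.035 m and z of caddy_3_bar in the frame of hook_m between -0.01 and 0.02 m) or (horizontal distance between caddy_3_bar and hook_r below 0.035 m and z of caddy_3_bar in the frame of hook_r between -0.01 and 0.02 m))); the robot touches nothing.
It fails at once if the case, flask, tape measure or mouse is pushed more than 4 cm or knocked over (distance of any of case, flask, tape, mouse from where it was at the start of the episode above 0.04 m or angle between any of case, flask, tape, mouse's own z axis and vertical above 0.5 rad).
Of caddy_1, caddy_2, caddy_3 only 1 to 3 are there at a start; the rules pass over those that are not, and their reading is None.
At some moment in a run one of caddy_1, caddy_2, caddy_3 may be knocked a few centimetres aside while the robot is not near it.
It also fails if it takes over 210 s, if anything falls off the work surface, if the arm or the gripper's body presses on something with over 40 N, if the wrist force passes 120 N, or if a joint passes its speed limit or range.

## Robot

A 6-joint arm with a two-finger parallel gripper is mounted at the origin on the work surface. World frame = base frame: x ahead of the robot, y to its left, z up, the work surface at z = 0. Lengths are in m, angles in rad, forces in N, time in s.
With the tool pointing down it reaches from about 0.35 to 0.975 m from the base axis. Payload 4.9 kg.
Tool frame: the origin (TCP) lies at the very end of the fingers, on their centre line; the grasp point (between the pads) lies 19 mm behind it; y points along the fingers, z is the direction in which the jaws open and shut, and the axes are right-handed (so a half turn about y gives the same grasp; the last joint's range is limited). The gripper opens to 85 mm and grips with 20 to 120 N. Pads are 22 mm wide; open, the fingers measure 114 mm over their backs; the gripper's body (76 mm by 85 mm) begins 54 mm behind the grasp point. The pads swing forward as they close: fully open they stand 13 mm farther back than shut.
Start: joints at [-1.286, 0.053, 1.613, -0, 1.476, -0.119], TCP at [0.246, -0.575, 0.231] pointing down, gripper open.
Joint ranges: [-3.01, 3.01], [-1.01, 2.22], [0.06, 2.58], [-1.02, 4.17], [0.09, 2.62], [-3.14, 3.14]. Speed limits (rad/s): [2.57, 2.57, 3.14, 3.14, 3.14, 3.14].

## Interface

Orientations are given as a rotation vector (axis times angle).
In Python, from station import ctrl gives the robot as it stands.
- The arm moves only by the tool arm_command, never from a script. Its argument "steps" is a list of rows, each a list of 3 entries, a list of its own where there are three numbers: the shift along the tool's x, y, z in m, then the turn, a rotation vector about the tool's x, y, z in degrees, then the opening, from 0 (shut) to 1 (fully open). In form: [[[dx, dy, dz], [ax, ay, az], gripper], ...]. A call has 1 to 5 rows; each row is the pose to reach, as a shift and turn from the pose measured when the call began, along the tool's axes at that moment; what a row does not reach only later rows make up. A row lasts 1/10 s, in which the tool goes at most 50 mm and 8.59 degrees, less where a joint would pass 70% of its speed; a pose out of reach is approached as far as the arm can. A call with a gripper value outside its range is refused whole. The fingers move at their own pace and stop on an object; "force" is the grip in N (left out, the last holds). Time passes only in rows, so rows that repeat a pose let the fingers close. It gives the time, the measured TCP pose, the force and the opening at its end, in the units of the state.
- ctrl.get_obs(): the state, without advancing time (a new reading comes with each control period).
- ctrl.get_image(name): name is "side" or "top" or "wrist"; returns a dict with "img" (384x512x3 uint8, red, green, blue), "camera_matrix" (3x3 intrinsics, pixels), "k1" (the pictures are not rectified: a ray, as slopes to the right and down, at radius r is drawn at 1 + k1 r^2 times it, then the intrinsics apply), "world_from_camera" (4x4, takes a point from camera to world coordinates). Camera axes: x right, y up, looking along -z (the intrinsics and any distortion apply to the point x, -y, -z); pixel columns grow to the right and rows downward; lengths in m; the calibration is good to about 2 mm. A picture is of the moment at which its call begins. There is no depth.
- ctrl.finish_job(): hands the job in, once; it reports no verdict.
Trained networks look in a picture, given as the dict that the camera call returned (one of the last four; its "shot" number tells which), for a name from the list of things; names that differ only in an ending like _2 or _b are one class to them, and where a whole thing is asked for, a point or a joint stands for the part that bears it (a point fixed in the world has none). Each returns a list of dicts, best first, with "confidence" (0 to 1); they miss things now and then, are a little off and sometimes report something else, mostly with a low value. They report only what shows in the picture. A call takes as long as a camera call.
- ctrl.boxes_of(picture, name): "position" ([row, column] in pixels, amid what is visible of it).
The state is a dict: "t": time; "q": joint angles; "dq": joint speeds; "effort": joint torques, N m; "tool_pos": TCP position; "tool_rot": TCP orientation; "contact_force": force on the tool from outside, world axes, zero at the start; "wrist_torque": the same for the moment, N m; "opening": finger opening in m.
Only numpy, scipy, OpenCV 4.12 (cv2) and the standard library are available. Lean on these libraries where they do the work, as an engineer would, in place of code of your own. Each camera call takes 0.05 s, during which the arm holds its last target.

## Working session

There is one attempt and no reset: what is moved stays moved. The work goes in short steps, Python scripts to look and compute and a tool call to move; the robot and the scene stay as the last step left them, time stands still between calls to the robot, and variables do not carry over. Pictures are saved under pics/ and viewed, and the job is handed in when it is done.

Besides the shell and the picture viewer there is one more tool, called after "Call:" by a JSON object that holds its "method" and its "body". arm_command: Moves the arm, as the interface text tells. Its arguments: {"type":"object","properties":{"steps":{"type":"array"},"force":{"type":"number"}},"required":["steps"]}

```bash
ls; mkdir -p pics; cat > h.py <<'E'
import numpy as np,cv2
from scipy.spatial.transform import Rotation as R
from station import ctrl
def ray(p,uv):
    K=np.array(p["camera_matrix"]);k=p["k1"];T=np.array(p["world_from_camera"])
    d=np.array([(uv[0]-K[0,2])/K[0,0],(uv[1]-K[1,2])/K[1,1]])
    s=d.copy()
    for _ in range(20): s=d/(1+k*(s@s))
    v=T[:3,:3]@np.array([s[0],-s[1],-1]); return T[:3,3],v
def onz(p,uv,z):
    o,v=ray(p,uv); return o+v*(z-o[2])/v[2]
def proj(p,X):
    K=np.array(p["camera_matrix"]);T=np.array(p["world_from_camera"])
    c=T[:3,:3].T@(np.array(X)-T[:3,3]); s=np.array([c[0],-c[1]])/-c[2]
    s=s*(1+p["k1"]*(s@s)); return np.array([K[0,0]*s[0]+K[0,2],K[1,1]*s[1]+K[1,2]])
def save(p,name,sc=1):
    im=p["img"][:,:,::-1]
    if sc!=1: im=cv2.resize(im,None,fx=sc,fy=sc,interpolation=cv2.INTER_CUBIC)
    cv2.imwrite("pics/"+name+".png",im)
def tri(obs):
    A=np.zeros((3,3));b=np.zeros(3)
    for p,uv in obs:
        o,v=ray(p,uv);v=v/np.linalg.norm(v);M=np.eye(3)-np.outer(v,v);A+=M;b+=M@o
    return np.linalg.solve(A,b)
E
python3 - <<'E'
from h import *
o=ctrl.get_obs();print({k:np.round(v,3).tolist() for k,v in o.items()})
for n in("side","top","wrist"):
    p=ctrl.get_image(n);save(p,n+"0",1.5);print(n,p["k1"],np.round(p["camera_matrix"],1).tolist(),np.round(p["world_from_camera"],3).tolist())
    for c in("rack","holder","bolt_a","nut_a","caddy_1","caddy_2","caddy_3"):
        print(c,[(np.round(d["position"]).tolist(),round(d["confidence"],2)) for d in ctrl.boxes_of(p,c)][:4])
E
```

```text
pics
{'t': 0.0, 'q': [-1.286, 0.053, 1.614, -0.0, 1.476, -0.119], 'dq': [-0.0, -0.002, -0.001, 0.001, 0.001, 0.0], 'effort': [-0.0, -39.369, -37.018, -0.0, 0.007, -0.0], 'tool_pos': [0.245, -0.574, 0.23], 'tool_rot': [-0.409, 2.002, -1.997], 'contact_force': [0.18, 0.529, 0.5], 'wrist_torque': [-0.034, -0.016, 0.007], 'opening': 0.085}
side -0.03142022152766085 [[350.0, 0.0, 250.0], [0.0, 350.0, 190.3], [0.0, 0.0, 1.0]] [[0.998, 0.045, -0.052, 0.475], [-0.068, 0.72, -0.691, -0.927], [0.006, 0.693, 0.721, 1.121], [0.0, 0.0, 0.0, 1.0]]
rack [([203.0, 261.0], 0.88)]
holder [([288.0, 225.0], 0.94)]
bolt_a [([285.0, 208.0], 0.56), ([278.0, 233.0], 0.54)]
nut_a [([286.0, 211.0], 0.79), ([279.0, 236.0], 0.73)]
caddy_1 [([279.0, 280.0], 0.8), ([286.0, 208.0], 0.6)]
caddy_2 [([279.0, 280.0], 0.8), ([286.0, 208.0], 0.6)]
caddy_3 [([279.0, 280.0], 0.8), ([286.0, 208.0], 0.6)]
top -0.04376251423488344 [[386.4, 0.0, 256.8], [0.0, 386.4, 193.7], [0.0, 0.0, 1.0]] [[0.029, 0.991, -0.13, 0.33], [-1.0, 0.028, -0.005, 0.005], [-0.001, 0.13, 0.991, 1.498], [0.0, 0.0, 0.0, 1.0]]
rack [([172.0, 252.0], 0.56)]
holder [([220.0, 339.0], 0.55)]
bolt_a [([232.0, 346.0], 0.58), ([220.0, 339.0], 0.16)]
nut_a [([155.0, 152.0], 0.74), ([233.0, 345.0], 0.56), ([208.0, 343.0], 0.46), ([232.0, 388.0], 0.44)]
caddy_1 [([168.0, 345.0], 0.85), ([212.0, 162.0], 0.56)]
caddy_2 [([168.0, 345.0], 0.85), ([212.0, 162.0], 0.56)]
caddy_3 [([168.0, 345.0], 0.85), ([212.0, 162.0], 0.56)]
wrist 0.0009472593886610107 [[344.6, 0.0, 247.8], [0.0, 344.6, 194.1], [0.0, 0.0, 1.0]] [[0.394, 0.874, 0.286, 0.317], [-0.919, 0.374, 0.123, -0.543], [0.0, -0.311, 0.95, 0.374], [0.0, 0.0, 0.0, 1.0]]
rack []
holder []
bolt_a []
nut_a []
caddy_1 []
caddy_2 []
caddy_3 []
```

View pics/side0.png

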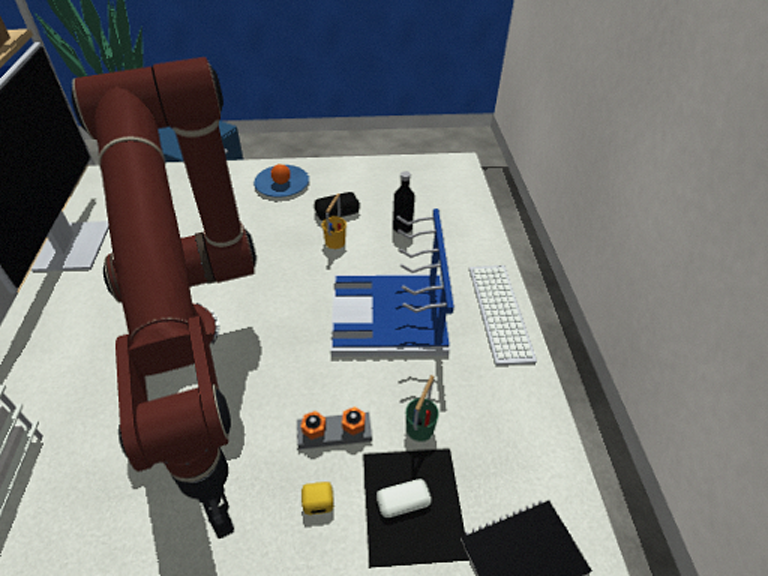

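View pics/top0.png

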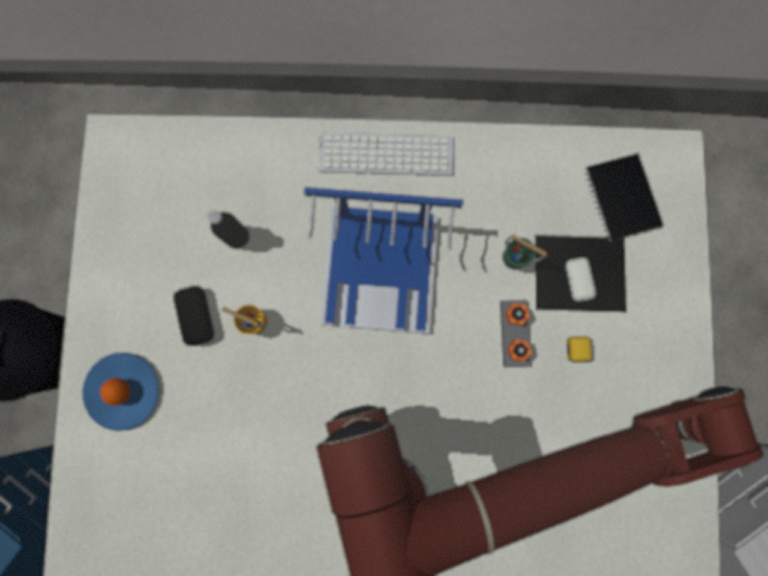

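View pics/wrist0.png

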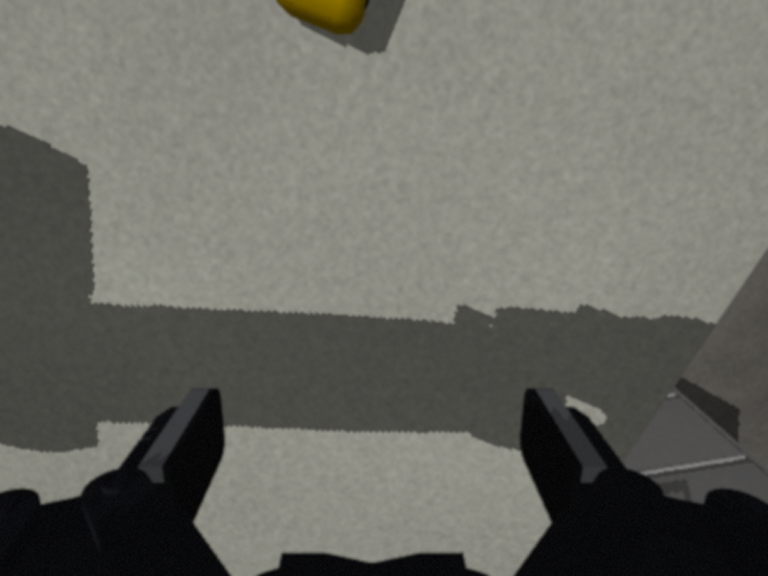

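```bash
python3 - <<'E'
import cv2
t=cv2.imread("pics/top0.png");s=cv2.imread("pics/side0.png")
# original px = /1.5
c=t[170:390,280:570];cv2.imwrite("pics/t1.png",cv2.resize(c,None,fx=2.7,fy=2.7,interpolation=cv2.INTER_CUBIC))
c=s[190:460,290:470];cv2.imwrite("pics/s1.png",cv2.resize(c,None,fx=2.2,fy=2.2,interpolation=cv2.INTER_CUBIC))
E
```

```text
(no output)
```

View pics/t1.png

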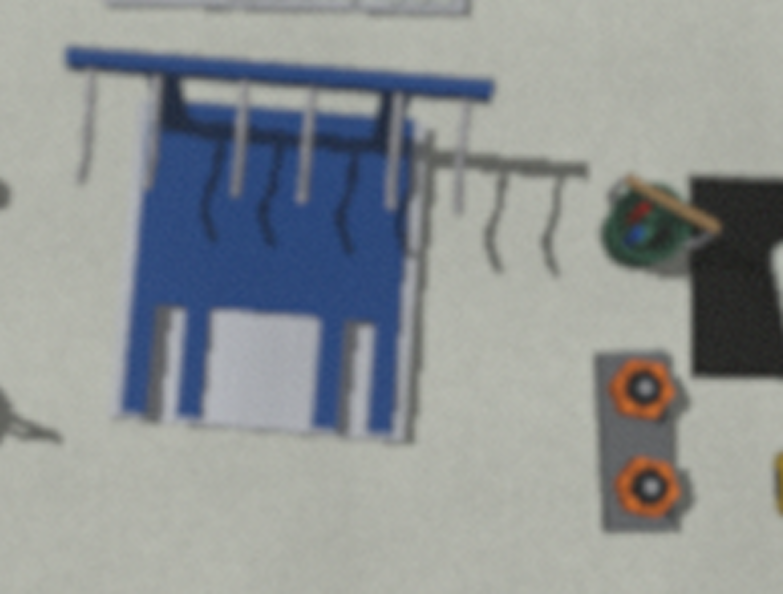

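View pics/s1.png

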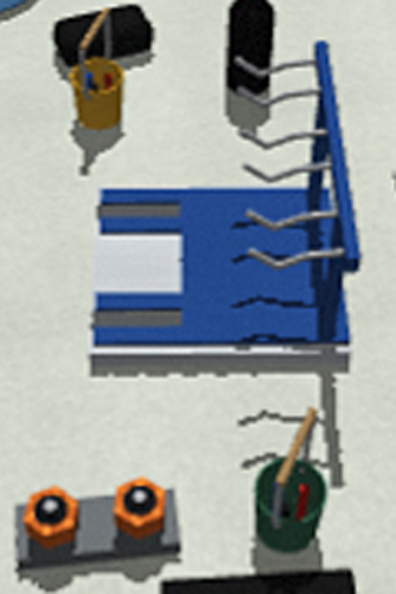

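```bash
python3 - <<'E'
from h import *
from scipy.optimize import least_squares
T=ctrl.get_image("top");S=ctrl.get_image("side")
ft=lambda u,v:((280+u/2.7)/1.5-.17,(170+v/2.7)/1.5-.17)
fs=lambda u,v:((290+u/2.2)/1.5-.17,(190+v/2.2)/1.5-.17)
C=[(T,ft(172,308),(-.1,.09,.031)),(T,ft(362,323),(-.1,-.09,.031)),(T,ft(117,417),(-.21,.14,.025)),(T,ft(410,440),(-.21,-.14,.025)),
(S,fs(181,211),(-.1,.09,.031)),(S,fs(182,318),(-.1,-.09,.031)),(S,fs(92,352),(-.21,-.14,.025))]
def f(q):
    r=[]
    for p,uv,X in C:
        c,s=np.cos(q[2]),np.sin(q[2]);r.extend(proj(p,[q[0]+c*X[0]-s*X[1],q[1]+s*X[0]+c*X[1],X[2]])-uv)
    return r
r=least_squares(f,[.6,0,0]);print(r.x,np.round(r.fun,1))
for n,a,b in(("A",(646,387),(52,507)),("B",(652,487),(140,497))):
    print(n,tri([(T,ft(*a)),(S,fs(*b))]))
for a in((644,388),(650,489)): print("nut top",onz(T,ft(*a),.062))
for a in((45,517),(138,503)): print("nut top side",onz(S,fs(*a),.062))
print("shaft",[onz(T,ft(*a),.072) for a in ((646,386),(652,486))],[onz(S,fs(*a),.072) for a in ((52,507),(140,497))])
print("holder",[onz(T,ft(*a),.024) for a in((596,353),(670,352),(680,530),(604,530))])
print("holder s",[onz(S,fs(*a),.024) for a in((16,507),(20,562),(178,487),(180,545))])
# bars: two ends
print("green",tri([(T,ft(630,180)),(S,fs(312,410))]),tri([(T,ft(718,228)),(S,fs(282,485))]))
print("yel",[proj(S,x) for x in [(.43,.4,.155)]])
E
```

```text
[ 0.6365746   0.02389295 -0.03963008] [ 0.2 -0.7  0.1 -1.3 -1.4  0.1 -0.5 -0.5 -1.   0.  -0.3  0.4 -1.1  1.7]
A [ 0.42762433 -0.3266334   0.0885324 ]
B [ 0.42701959 -0.32492818  0.07217926]
nut top [ 0.47089606 -0.32172854  0.062     ]
nut top [ 0.37825308 -0.32724719  0.062     ]
nut top side [ 0.3771203  -0.33304681  0.062     ]
nut top side [ 0.4719015  -0.32309624  0.062     ]
shaft [array([ 0.47180513, -0.3212961 ,  0.072     ]), array([ 0.38068199, -0.3267604 ,  0.072     ])] [array([ 0.38493507, -0.32783777,  0.072     ]), array([ 0.47422776, -0.32208855,  0.072     ])]
holder [array([ 0.5066993 , -0.28467218,  0.024     ]), array([ 0.50964455, -0.35519741,  0.024     ]), array([ 0.34200701, -0.3642775 ,  0.024     ]), array([ 0.34014785, -0.29283459,  0.024     ])]
holder s [array([ 0.34281803, -0.29805872,  0.024     ]), array([ 0.34892116, -0.36130872,  0.024     ]), array([ 0.51535293, -0.28497576,  0.024     ]), array([ 0.51317005, -0.35276105,  0.024     ])]
green [ 0.64596149 -0.28749226  0.15994827] [ 0.60660832 -0.36598318  0.15443843]
yel [array([219.33845965, 128.80785605])]
```

```bash
cat >> h.py <<'E'
def go(pos,yawdeg=None):
    """pos of TCP; yaw = world heading of tool x axis (tool y down)."""
    o=ctrl.get_obs();Rt=R.from_rotvec(o["tool_rot"]);M=Rt.as_matrix()
    d=M.T@(np.array(pos)-o["tool_pos"])
    cur=np.degrees(np.arctan2(M[1,0],M[0,0]))
    if yawdeg is None: yawdeg=cur
    a=np.radians(yawdeg);x=np.array([np.cos(a),np.sin(a),0]);y=np.array([0,0,-1.]);T=np.stack([x,y,np.cross(x,y)],1)
    rv=np.degrees((Rt.inv()*R.from_matrix(T)).as_rotvec())
    print("t %.1f pos"%o["t"],np.round(o["tool_pos"],4),"yaw %.1f q6 %.2f open %.4f F"%(cur,o["q"][5],o["opening"]),np.round(o["contact_force"],1),"tq",np.round(o["wrist_torque"],2))
    print("shift",np.round(d,4).tolist(),"rot",np.round(rv,1).tolist())
E
python3 - <<'E'
from h import *
o=ctrl.get_obs();M=R.from_rotvec(o["tool_rot"]).as_matrix();print(M.round(3))
p=ctrl.get_image("wrist");W=np.array(p["world_from_camera"])
print((M.T@W[:3,:3]).round(3),M.T@(W[:3,3]-o["tool_pos"]))
go((.36,-.325,.22),0)
E
```

```text
[[-0.92  -0.     0.393]
 [-0.393  0.    -0.92 ]
 [ 0.    -1.    -0.   ]]
[[-0.001 -0.95  -0.311]
 [-0.     0.311 -0.95 ]
 [ 1.    -0.001 -0.   ]] [-0.0784444  -0.14286499 -0.00095602]
t 1.4 pos [ 0.2456 -0.5747  0.2313] yaw -156.9 q6 -0.12 open 0.0852 F [ 0.5 -0.4 -0.8] tq [-0.01 -0.    0.03]
shift [-0.2033, 0.0113, -0.1847] rot [-0.0, -156.9, -0.0]
```

```bash
python3 - <<'E'
from h import *
go((.427,-.325,.22),-177)
E
```

```text
t 1.4 pos [ 0.2456 -0.5747  0.2313] yaw -156.9 q6 -0.12 open 0.0852 F [ 0.5 -0.4 -0.8] tq [-0.01 -0.    0.03]
shift [-0.265, 0.0113, -0.1583] rot [0.0, 20.1, -0.0]
```

Call:
{"method": "arm_command", "body": {"steps": [[[-0.265,0.011,-0.158],[0,20,0],1],[[-0.265,0.011,-0.158],[0,20,0],1],[[-0.265,0.011,-0.158],[0,20,0],1],[[-0.265,0.011,-0.158],[0,20,0],1],[[-0.265,0.011,-0.158],[0,20,0],1]]}}

```text
t: 1.85
tool_pos: [0.3931, -0.3716, 0.2226]
tool_rot: [-0.059, 2.193, -2.194]
contact_force: [0.7, -0.6, 0.9]
opening: 0.0854
```

```bash
python3 - <<'E'
from h import *
go((.427,-.325,.22),-177)
print(ctrl.get_obs()["q"])
E
```

```text
t 1.9 pos [ 0.3931 -0.3716  0.2226] yaw -176.9 q6 0.62 open 0.0854 F [ 0.7 -0.6  0.9] tq [ 0.01 -0.02  0.02]
shift [-0.0364, 0.0026, -0.0447] rot [-0.0, 0.1, -0.0]
[-8.94926873e-01 -1.44028721e-01  1.81782702e+00  1.13136499e-04
  1.46710716e+00  6.21693014e-01]
```

Call:
{"method": "arm_command", "body": {"steps": [[[-0.036,0.003,-0.045],[0,0,0],1],[[-0.036,0.003,-0.045],[0,0,0],1],[[-0.036,0.003,-0.045],[0,0,0],1]]}}

```text
t: 2.15
tool_pos: [0.4273, -0.3235, 0.2196]
tool_rot: [-0.062, 2.191, -2.193]
contact_force: [-0.5, -0.6, 0.2]
opening: 0.0854
```

```bash
python3 - <<'E'
from h import *
go((.427,-.325,.22),-177)
p=ctrl.get_image("wrist");save(p,"w1",1.5)
for c in("bolt_a","nut_a","holder"):
    print(c,[(np.round(d["position"]).tolist(),round(d["confidence"],2)) for d in ctrl.boxes_of(p,c)][:4])
E
```

```text
t 2.1 pos [ 0.4273 -0.3235  0.2196] yaw -176.7 q6 0.73 open 0.0854 F [-0.5 -0.6  0.2] tq [-0.03 -0.01 -0.01]
shift [0.0004, -0.0004, 0.0014] rot [-0.0, 0.3, -0.0]
bolt_a [([219.0, 249.0], 0.93)]
nut_a [([216.0, 248.0], 0.88), ([116.0, 248.0], 0.82)]
holder [([162.0, 245.0], 0.66)]
```

View pics/w1.png

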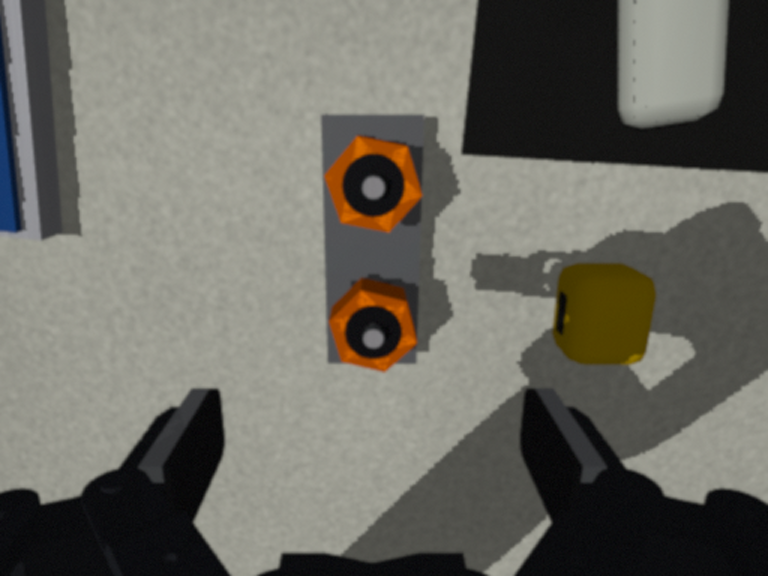

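```bash
cat > nut.py <<'E'
from h import *
from scipy.optimize import minimize
def hexfit(p,x0,zu=None,pr=True):
    hsv=cv2.cvtColor(p["img"],cv2.COLOR_RGB2HSV)
    m=cv2.inRange(hsv,(3,150,60),(20,255,255))
    n,l,st,ce=cv2.connectedComponentsWithStats(m)
    uv=proj(p,[x0[0],x0[1],.06])
    i=min([k for k in range(1,n) if st[k,4]>150],key=lambda k:np.hypot(*(ce[k]-uv)))
    cs,_=cv2.findContours((l==i).astype(np.uint8),cv2.RETR_EXTERNAL,cv2.CHAIN_APPROX_NONE)
    H=cv2.convexHull(max(cs,key=cv2.contourArea))
    S=8;x,y,w,h=cv2.boundingRect(H);x-=6;y-=6;w+=12;h+=12
    tgt=np.zeros((h*S,w*S),np.uint8);big=cv2.resize((l==i).astype(np.float32)[y:y+h,x:x+w],(w*S,h*S),interpolation=cv2.INTER_LINEAR)
    cc,_=cv2.findContours((big>.5).astype(np.uint8),cv2.RETR_EXTERNAL,cv2.CHAIN_APPROX_NONE)
    cv2.fillConvexPoly(tgt,cv2.convexHull(max(cc,key=cv2.contourArea)),1)
    def cost(q):
        zb=q[3] if zu is None else zu
        a=q[2]+np.radians(30+60*np.arange(6));r=.025/np.cos(np.pi/6)
        P=[proj(p,[q[0]+r*np.cos(t),q[1]+r*np.sin(t),z]) for t in a for z in(zb,zb+.028)]
        P=(np.array(P)-[x,y]+.5)*S
        im=np.zeros_like(tgt);cv2.fillConvexPoly(im,cv2.convexHull(P.astype(np.float32)).round().astype(np.int32),1)
        return (im!=tgt).sum()/S/S
    best=None
    for a0 in np.radians([-25,-15,-5,5,15,25]):
        s=np.array([x0[0],x0[1],a0]+([] if zu is not None else [.033]))
        sim=np.vstack([s]+[s+d for d in np.diag([.006,.006,.15,.004][:len(s)])])
        r=minimize(cost,s,method="Nelder-Mead",options=dict(initial_simplex=sim,xatol=1e-5,fatol=.01,maxiter=400))
        if best is None or r.fun<best.fun: best=r
    q=best.x.copy();q[2]=(np.degrees(q[2])+30)%60-30
    if pr: print("nut",np.round(q,4),"cost %.1f area %.0f"%(best.fun,tgt.sum()/S/S))
    return q
E
python3 - <<'E'
from nut import *
p=ctrl.get_image("wrist")
for x in((.38,-.327),(.473,-.322)):
    hexfit(p,x); hexfit(p,x,.034); hexfit(p,x,.033)
# shaft tips
for uv in((373.5,187.5),(373,338.5)): print(onz(p,(uv[0]/1.5-.17,uv[1]/1.5-.17),.072))
for uv in((322,115),(423,115),(415,362),(328,362)): print(onz(p,(uv[0]/1.5-.17,uv[1]/1.5-.17),.024))
E
```

```text
nut [  0.3811  -0.3268 -11.4175   0.0352] cost 44.6 area 2743
nut [  0.3807  -0.3268 -11.4741] cost 44.8 area 2743
nut [  0.3803  -0.3268 -10.9486] cost 52.4 area 2743
nut [ 0.4717 -0.3215 -8.3734  0.0385] cost 36.6 area 3111
nut [ 0.4711 -0.3216 -7.4064] cost 87.8 area 3111
nut [ 0.4711 -0.3215 -7.2796] cost 107.7 area 3111
[ 0.46965986 -0.32440886  0.072     ]
[ 0.37889167 -0.32901453  0.072     ]
[ 0.50660656 -0.29063558  0.024     ]
[ 0.50993202 -0.35316144  0.024     ]
[ 0.34147073 -0.36152843  0.024     ]
[ 0.33817552 -0.29884771  0.024     ]
```

Call:
{"method": "arm_command", "body": {"steps": [[[0.0,0,0],[0,-43,0],1],[[0,0,0],[0,-43,0],1],[[0,0,0],[0,-43,0],1],[[0,0,0],[0,-43,0],1],[[0,0,0],[0,-43,0],1]]}}

```text
t: 2.9
tool_pos: [0.4251, -0.3273, 0.2197]
tool_rot: [-0.745, 1.745, -1.747]
contact_force: [0.9, 0.5, 0.1]
opening: 0.0857
```

Call:
{"method": "arm_command", "body": {"steps": [[[0.0,0,0],[0,-43,0],1],[[0,0,0],[0,-43,0],1],[[0,0,0],[0,-43,0],1],[[0,0,0],[0,-43,0],1],[[0,0,0],[0,-43,0],1]]}}

```text
t: 3.4
tool_pos: [0.4244, -0.3286, 0.2197]
tool_rot: [-1.203, 1.219, -1.221]
contact_force: [0.6, 0.2, 0.3]
opening: 0.0853
```

Call:
{"method": "arm_command", "body": {"steps": [[[0.0,0,0],[0,-43,0],1],[[0,0,0],[0,-43,0],1],[[0,0,0],[0,-43,0],1],[[0,0,0],[0,-43,0],1],[[0,0,0],[0,-43,0],1]]}}

```text
t: 3.9
tool_pos: [0.4237, -0.3298, 0.2197]
tool_rot: [-1.472, 0.652, -0.653]
contact_force: [0.6, -0.2, 0.0]
opening: 0.0853
```

Call:
{"method": "arm_command", "body": {"steps": [[[0.0,0,0],[0,-43,0],1],[[0,0,0],[0,-43,0],1],[[0,0,0],[0,-43,0],1],[[0,0,0],[0,-43,0],1],[[0,0,0],[0,-43,0],1]]}}

```text
t: 4.4
tool_pos: [0.4229, -0.331, 0.2197]
tool_rot: [-1.571, 0.067, -0.067]
contact_force: [0.3, 0.2, 0.3]
opening: 0.0853
```

```bash
python3 - <<'E'
from h import *
go((.3807,-.3268,.16),18.6)
E
```

```text
t 4.4 pos [ 0.4229 -0.331   0.2197] yaw -4.9 q6 -2.29 open 0.0853 F [0.3 0.2 0.3] tq [-0.02  0.04  0.04]
shift [-0.0424, 0.0597, 0.0007] rot [0.1, -23.5, -0.0]
```

Call:
{"method": "arm_command", "body": {"steps": [[[-0.042,0.06,0.001],[0,-23.5,0],1],[[-0.042,0.06,0.001],[0,-23.5,0],1],[[-0.042,0.06,0.001],[0,-23.5,0],1],[[-0.042,0.06,0.001],[0,-23.5,0],1]]}}

```text
t: 4.8
tool_pos: [0.3798, -0.3272, 0.1588]
tool_rot: [-1.556, -0.252, 0.254]
contact_force: [0.7, 0.2, -0.0]
opening: 0.0856
```

```bash
python3 - <<'E'
from nut import *
p=ctrl.get_image("wrist");save(p,"w2",1.5)
for x in((.38,-.327),(.473,-.322)):
    hexfit(p,x); q=hexfit(p,x,.0335)
    if x[0]<.4: go((q[0],q[1],.035),18.6)
E
```

```text
nut [  0.38    -0.3268 -11.2073   0.0355] cost 45.5 area 4362
nut [  0.3806  -0.3266 -11.2508] cost 75.3 area 4362
t 4.8 pos [ 0.3805 -0.3275  0.1598] yaw 18.4 q6 -2.75 open 0.0855 F [0.8 0.1 0.6] tq [ 0.03  0.03 -0.07]
shift [0.0005, 0.1248, 0.001] rot [0.1, -0.2, -0.0]
nut [ 0.4711 -0.3213 -7.8691  0.0337] cost 32.9 area 3820
nut [ 0.4712 -0.3214 -7.8663] cost 33.8 area 3820
```

View pics/w2.png

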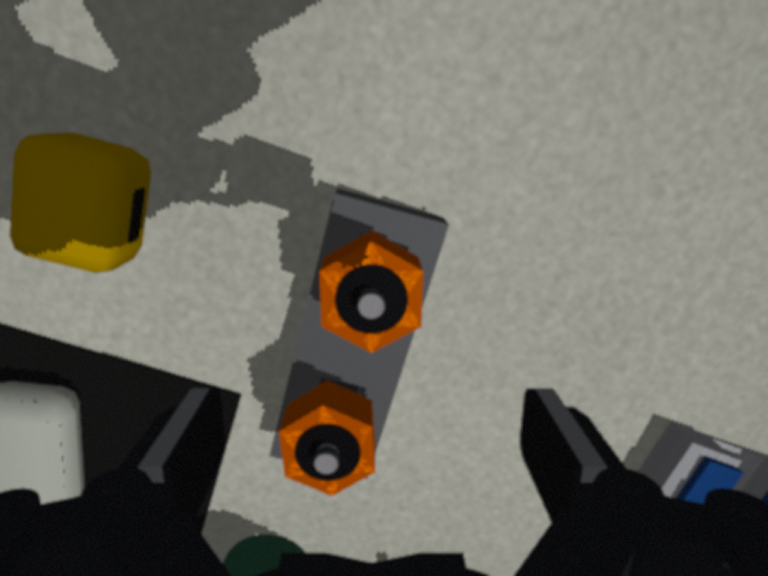

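Call:
{"method": "arm_command", "body": {"steps": [[[0.0005,0.05,0.001],[0,0,0],1],[[0.0005,0.09,0.001],[0,0,0],1],[[0.0005,0.115,0.001],[0,0,0],1],[[0.0005,0.125,0.001],[0,0,0],1],[[0.0005,0.1255,0.001],[0,0,0],1]]}}

```text
t: 5.35
tool_pos: [0.3804, -0.3266, 0.0337]
tool_rot: [-1.556, -0.249, 0.251]
contact_force: [0.3, 0.2, 0.4]
opening: 0.0854
```

```bash
python3 - <<'E'
from nut import *
go((.3804,-.3267,.0345),18.6)
p=ctrl.get_image("wrist");save(p,"w3",1.5)
E
```

```text
t 5.3 pos [ 0.3804 -0.3266  0.0337] yaw 18.3 q6 -2.75 open 0.0854 F [0.3 0.2 0.4] tq [-0.1   0.06  0.05]
shift [-0.0, -0.0008, -0.0001] rot [-0.0, -0.3, -0.1]
```

View pics/w3.png

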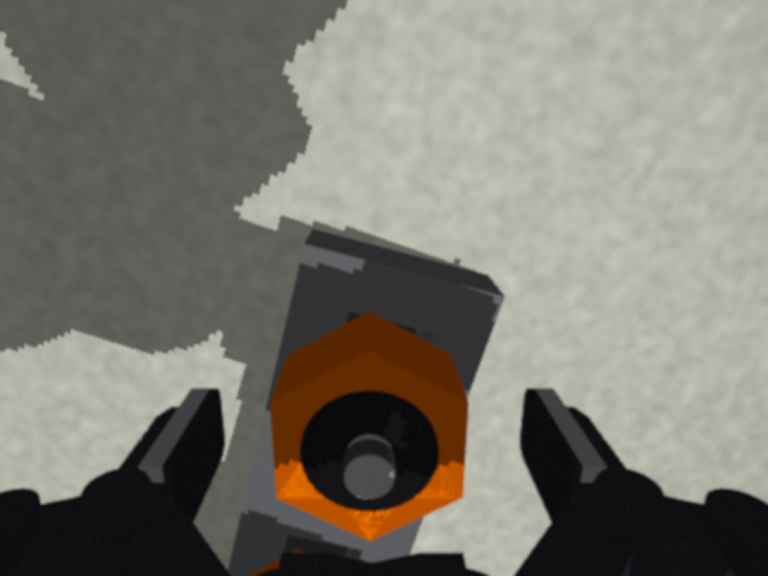

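Call:
{"method": "arm_command", "body": {"steps": [[[0,0,0],[0,0,0],0.3],[[0,0,0],[0,0,0],0.3],[[0,0,0],[0,0,0],0.3],[[0,0,0],[0,0,0],0.3],[[0,0,0],[0,0,0],0.3]], "force": 50}}

```text
t: 5.9
tool_pos: [0.3822, -0.3284, 0.0372]
tool_rot: [-1.561, -0.252, 0.249]
contact_force: [-0.0, 0.2, 5.1]
opening: 0.0489
```

Call:
{"method": "arm_command", "body": {"steps": [[[0,0,0],[0,0,0],0.3],[[0,0,0],[0,0,0],0.3],[[0,-0.02,0],[0,0,0],0.3],[[0,-0.06,0],[0,0,0],0.3],[[0,-0.07,0],[0,0,0],0.3]]}}

```text
t: 6.4
tool_pos: [0.3837, -0.3299, 0.1111]
tool_rot: [-1.567, -0.255, 0.246]
contact_force: [0.4, -0.3, -1.4]
opening: 0.0489
```

```bash
python3 - <<'E'
from nut import *
go((.3804,-.3267,.14),18.6)
p=ctrl.get_image("wrist");save(p,"w4",1.5)
p=ctrl.get_image("side");save(p,"s4",1.5)
im=p["img"][:,:,::-1][220:340,150:290];cv2.imwrite("pics/s4.png",cv2.resize(im,None,fx=4,fy=4,interpolation=cv2.INTER_CUBIC))
E
```

```text
t 6.4 pos [ 0.3837 -0.3299  0.1111] yaw 18.3 q6 -2.75 open 0.0489 F [ 0.4 -0.3 -1.4] tq [-0.04 -0.   -0.05]
shift [-0.002, -0.029, 0.0038] rot [0.7, -0.3, 0.2]
```

View pics/w4.png

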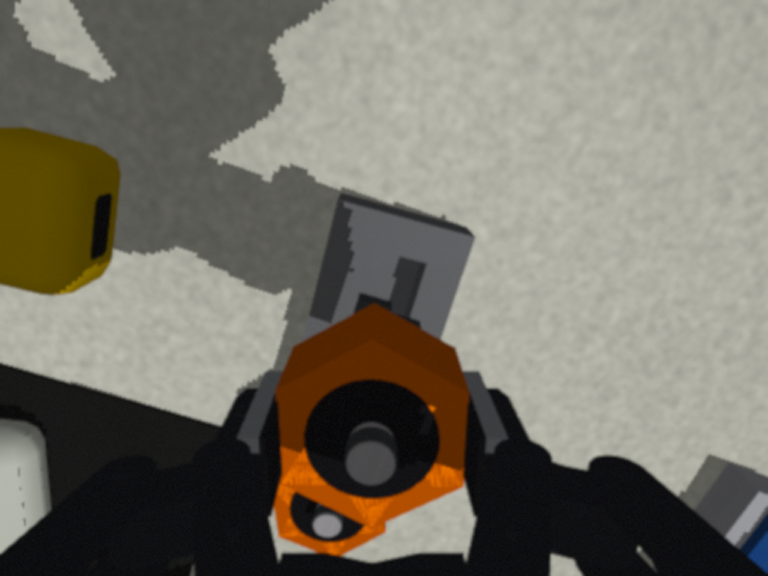

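View pics/s4.png

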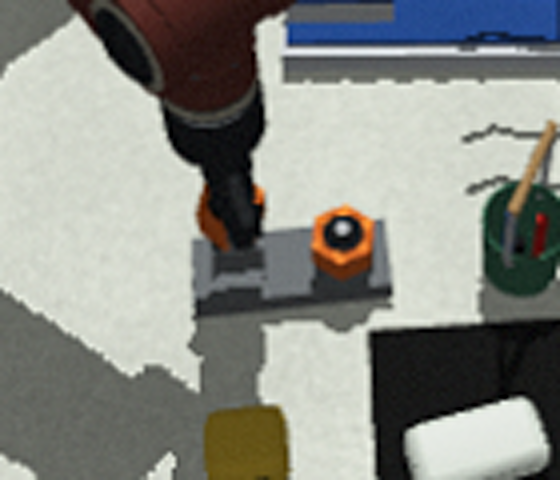

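```bash
python3 - <<'E'
from nut import *
p=ctrl.get_image("wrist");o=ctrl.get_obs();M=R.from_rotvec(o["tool_rot"]).as_matrix()
for dz in(.03,.035,.04):
    X=onz(p,(370.5/1.5-.17,453/1.5-.17),o["tool_pos"][2]+dz)
    print(X,M.T@(X-o["tool_pos"]))
# nut top hole
X=onz(p,(372/1.5-.17,438/1.5-.17),o["tool_pos"][2]-.0037+.028);print(M.T@(X-o["tool_pos"]))
im=p["img"][:,:,::-1][190:370,150:350];cv2.imwrite("pics/w5.png",cv2.resize(im,None,fx=4,fy=4,interpolation=cv2.INTER_CUBIC))
E
```

```text
[ 0.38335641 -0.32833635  0.1371139 ] [ 0.00118706 -0.02999464 -0.00069817]
[ 0.37994214 -0.32940156  0.1421139 ] [-0.00238128 -0.03500043 -0.00066708]
[ 0.37652787 -0.33046676  0.1471139 ] [-0.00594962 -0.04000621 -0.00063599]
[ 0.00049454 -0.02429776 -0.00032843]
```

View pics/w5.png

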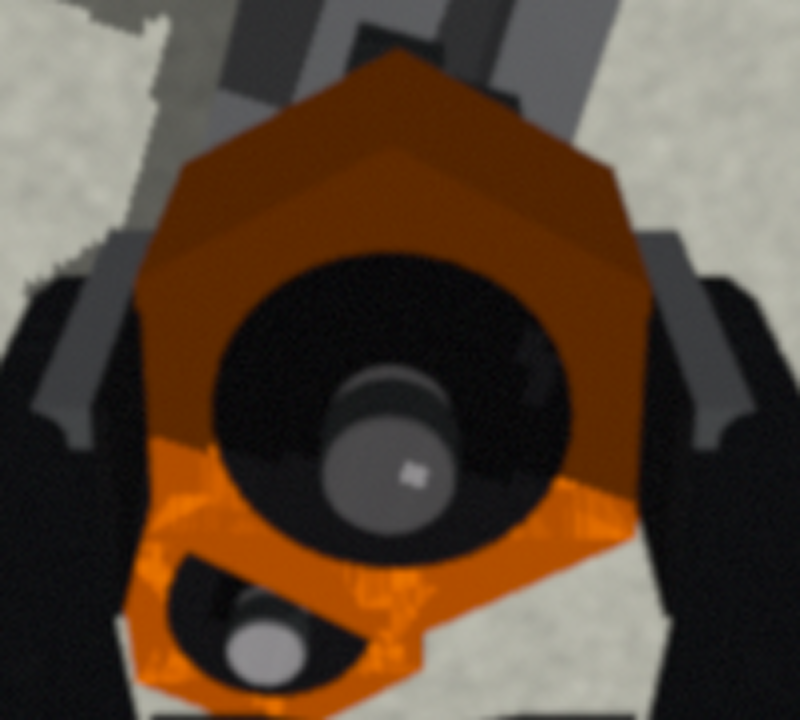

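```bash
python3 - <<'E'
from nut import *
go((.40,.10,.15),13.5)
E
```

```text
t 6.5 pos [ 0.3821 -0.3282  0.1071] yaw 18.3 q6 -2.75 open 0.0487 F [-0.2  0.  -2.7] tq [0.03 0.02 0.02]
shift [0.1515, -0.045, 0.4007] rot [0.3, 4.8, 0.1]
```

Call:
{"method": "arm_command", "body": {"steps": [[[0,-0.043,0],[0.3,0,0.1],0.3],[[0.02,-0.043,0.04],[0.3,0,0.1],0.3],[[0.04,-0.043,0.1],[0.3,2,0.1],0.3],[[0.06,-0.043,0.16],[0.3,4.8,0.1],0.3],[[0.08,-0.043,0.21],[0.3,4.8,0.1],0.3]]}}

```text
t: 7.05
tool_pos: [0.3891, -0.1315, 0.1463]
tool_rot: [-1.561, -0.181, 0.185]
contact_force: [0.9, -0.1, -2.2]
opening: 0.0491
```

```bash
python3 - <<'E'
from nut import *
go((.40,.10,.15),13.5)
E
```

```text
t 7.0 pos [ 0.3891 -0.1315  0.1463] yaw 13.4 q6 -2.31 open 0.0491 F [ 0.9 -0.1 -2.2] tq [ 0.01 -0.05 -0.03]
shift [0.0641, -0.0033, 0.2227] rot [-0.1, -0.1, -0.2]
```

Call:
{"method": "arm_command", "body": {"steps": [[[0.064,-0.003,0.223],[0,0,0],0.3],[[0.064,-0.003,0.223],[0,0,0],0.3],[[0.064,-0.003,0.223],[0,0,0],0.3],[[0.064,-0.003,0.223],[0,0,0],0.3],[[0.064,-0.003,0.223],[0,0,0],0.3]]}}

```text
t: 7.55
tool_pos: [0.3979, 0.1029, 0.147]
tool_rot: [-1.56, -0.179, 0.19]
contact_force: [-0.0, -0.6, -1.6]
opening: 0.0492
```

```bash
python3 - <<'E'
from nut import *
go((.40,.10,.15),13.5)
p=ctrl.get_image("wrist");save(p,"w6",1.5)
go((.40,.10,.15),13.5)
E
```

```text
t 7.5 pos [0.3979 0.1029 0.147 ] yaw 13.5 q6 -1.74 open 0.0492 F [-0.  -0.6 -1.6] tq [-0.06 -0.02 -0.01]
shift [0.0013, -0.003, -0.0033] rot [-0.2, -0.0, -0.4]
t 7.6 pos [0.3978 0.1063 0.1471] yaw 13.7 q6 -1.73 open 0.0491 F [-1.7  2.2 -1.6] tq [ 0.14  0.19 -0.03]
shift [0.0006, -0.003, -0.0067] rot [-0.4, 0.2, -0.3]
```

View pics/w6.png

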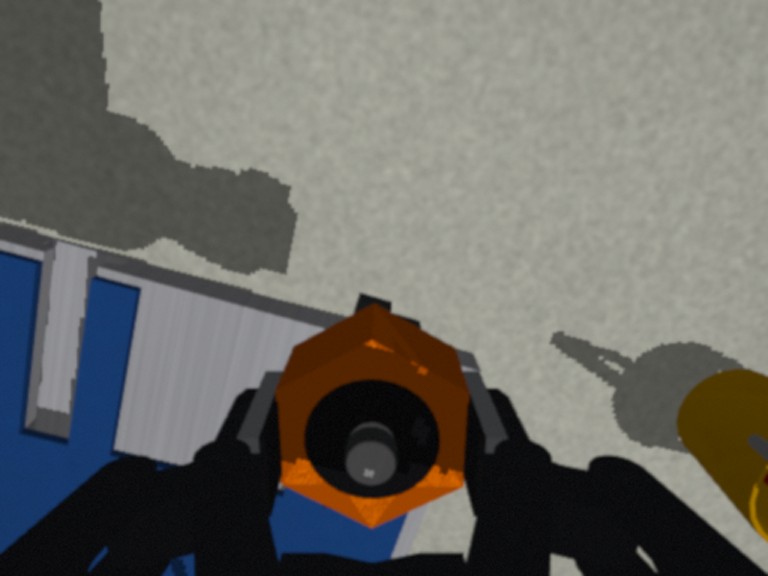

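```bash
python3 - <<'E'
from nut import *
go((.47,.03,.2),0)
E
```

```text
t 7.6 pos [0.3978 0.1063 0.1471] yaw 13.7 q6 -1.73 open 0.0491 F [-1.7  2.2 -1.6] tq [ 0.14  0.19 -0.03]
shift [0.0518, -0.0539, -0.0908] rot [-0.4, 13.7, -0.4]
```

Call:
{"method": "arm_command", "body": {"steps": [[[0.052,-0.054,-0.091],[-0.4,13.7,-0.4],0.3],[[0.052,-0.054,-0.091],[-0.4,13.7,-0.4],0.3],[[0.052,-0.054,-0.091],[-0.4,13.7,-0.4],0.3],[[0.052,-0.054,-0.091],[-0.4,13.7,-0.4],0.3],[[0.052,-0.054,-0.091],[-0.4,13.7,-0.4],0.3]]}}

```text
t: 8.1
tool_pos: [0.4687, 0.0302, 0.1975]
tool_rot: [-1.57, 0.004, 0.003]
contact_force: [0.0, -0.1, -3.0]
opening: 0.0489
```

```bash
python3 - <<'E'
from nut import *
go((.40,.10,.15),13.5)
p=ctrl.get_image("wrist");save(p,"w7",1.5)
import pickle;pickle.dump(p,open("w7.pkl","wb"))
go((.40,.10,.15),13.5)
E
```

```text
t 8.1 pos [0.4687 0.0302 0.1975] yaw -0.0 q6 -1.66 open 0.0489 F [ 0.  -0.1 -3. ] tq [-0.01  0.05 -0.02]
shift [-0.0685, 0.0479, 0.0697] rot [-0.1, -13.5, -0.2]
t 8.2 pos [0.4684 0.0305 0.1975] yaw -0.0 q6 -1.66 open 0.0492 F [-0.8  0.5 -2. ] tq [ 0.03  0.03 -0.01]
shift [-0.0682, 0.0478, 0.0695] rot [-0.1, -13.5, -0.2]
```

View pics/w7.png

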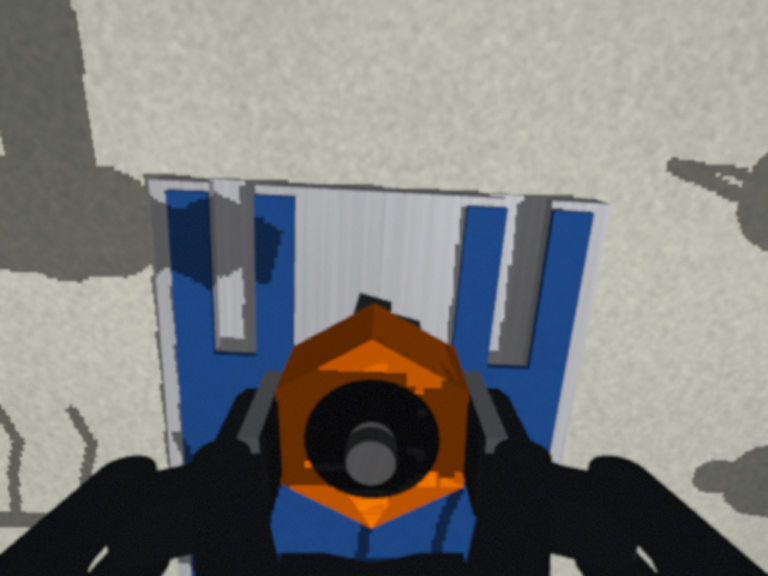

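```bash
cat > rackfit.py <<'E'
from h import *
from scipy.optimize import least_squares
def fit(p,C,sc=1.5):
    def f(q):
        r=[];c,s=np.cos(q[2]),np.sin(q[2])
        for uv,X in C: r.extend(proj(p,[q[0]+c*X[0]-s*X[1],q[1]+s*X[0]+c*X[1],X[2]])-((np.array(uv)+.5)/sc-.5))
        return r
    r=least_squares(f,[.6366,.024,-.04]);q=r.x;c,s=np.cos(q[2]),np.sin(q[2])
    print("rack",q.round(4),"yaw deg %.2f"%np.degrees(q[2]),np.round(r.fun,1).reshape(-1,2).tolist())
    for n,X in(("nl",(-.155,.09)),("nr",(-.155,-.09)),("hl",(0,.13)),("hm",(0,0)),("hr",(0,-.13))): print(n,np.round([q[0]+c*X[0]-s*X[1],q[1]+s*X[0]+c*X[1]],4))
    return q
E
python3 - <<'E'
from rackfit import *
import pickle;p=pickle.load(open("w7.pkl","rb"))
z=.031
C=[((166,190),(-.205,-.128,z)),((208,191),(-.205,-.104,z)),((255,195),(-.205,-.076,z)),((295,197),(-.205,-.052,z)),((468,206),(-.205,.052,z)),((506,208),(-.205,.076,z)),((553,210),(-.205,.104,z)),((593,212),(-.205,.128,z)),
((216,353),(-.1,-.104,z)),((255,354),(-.1,-.076,z)),((489,366),(-.1,.076,z)),((529,367),(-.1,.104,z)),((149,180),(-.21,-.14,.025)),((607,203),(-.21,.14,.025))]
fit(p,C)
E
```

```text
rack [ 0.6356  0.0259 -0.0505] yaw deg -2.89 [[-0.5, -0.0], [-1.4, 0.7], [-1.1, -0.4], [-0.8, -0.3], [0.0, -0.4], [1.3, -0.4], [1.0, -0.1], [0.8, -0.1], [-1.6, 0.7], [0.9, 1.3], [-1.2, 0.4], [0.2, 1.0], [-0.5, -0.5], [2.8, 0.0]]
nl [0.4854 0.1236]
nr [ 0.4763 -0.0562]
hl [0.6422 0.1557]
hm [0.6356 0.0259]
hr [ 0.6291 -0.104 ]
```

```bash
cat > rackfit.py <<'E'
from h import *
from scipy.optimize import least_squares
def fit(p,C,sc=1.5):
    def f(q):
        r=[];c,s=np.cos(q[2]),np.sin(q[2])
        for uv,X in C: r.extend(proj(p,[q[0]+c*X[0]-s*X[1],q[1]+s*X[0]+c*X[1],X[2]+q[3]])-((np.array(uv)+.5)/sc-.5))
        return r
    r=least_squares(f,[.6366,.024,-.04,0],loss="soft_l1");q=r.x;c,s=np.cos(q[2]),np.sin(q[2])
    print("rack",q.round(4),"yaw deg %.2f"%np.degrees(q[2]),np.round(f(q),1).reshape(-1,2).tolist())
    for n,X in(("nl",(-.155,.09)),("nr",(-.155,-.09)),("hl",(0,.13)),("hm",(0,0)),("hr",(0,-.13))): print(n,np.round([q[0]+c*X[0]-s*X[1],q[1]+s*X[0]+c*X[1]],4))
    return q
E
python3 - <<'E'
from rackfit import *
import pickle;p=pickle.load(open("w7.pkl","rb"))
z=.031
C=[((166,190),(-.205,-.128,z)),((208,191),(-.205,-.104,z)),((255,195),(-.205,-.076,z)),((295,197),(-.205,-.052,z)),((468,206),(-.205,.052,z)),((506,208),(-.205,.076,z)),((553,210),(-.205,.104,z)),((593,212),(-.205,.128,z)),
((214,353),(-.1,-.104,z)),((255,354),(-.1,-.076,z)),((489,366),(-.1,.076,z)),((529,367),(-.1,.104,z)),((149,180),(-.21,-.14,.025)),((607,203),(-.21,.14,.025))]
fit(p,C)
im=p["img"][:,:,::-1][115:250,95:210];cv2.imwrite("pics/w7a.png",cv2.resize(im,None,fx=4.4,fy=4.4,interpolation=cv2.INTER_CUBIC))
im=p["img"][:,:,::-1][115:250,290:410];cv2.imwrite("pics/w7b.png",cv2.resize(im,None,fx=4.4,fy=4.4,interpolation=cv2.INTER_CUBIC))
E
```

```text
rack [ 0.636   0.0257 -0.0511 -0.0022] yaw deg -2.93 [[0.4, 0.0], [-0.6, 0.7], [-0.6, -0.3], [-0.5, -0.2], [-0.5, -0.3], [0.7, -0.3], [0.1, -0.0], [-0.3, -0.0], [0.3, 0.0], [1.4, 0.7], [-1.8, -0.2], [-0.6, 0.4], [0.6, -0.4], [1.7, 0.2]]
nl [0.4858 0.1235]
nr [ 0.4766 -0.0562]
hl [0.6427 0.1556]
hm [0.636  0.0257]
hr [ 0.6294 -0.1041]
```

View pics/w7a.png

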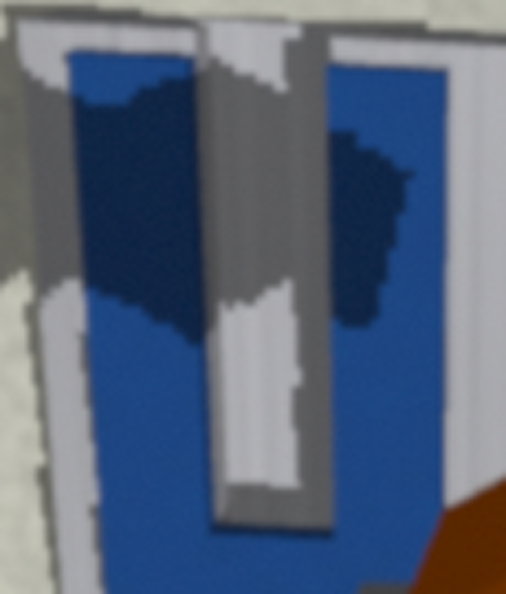

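View pics/w7b.png

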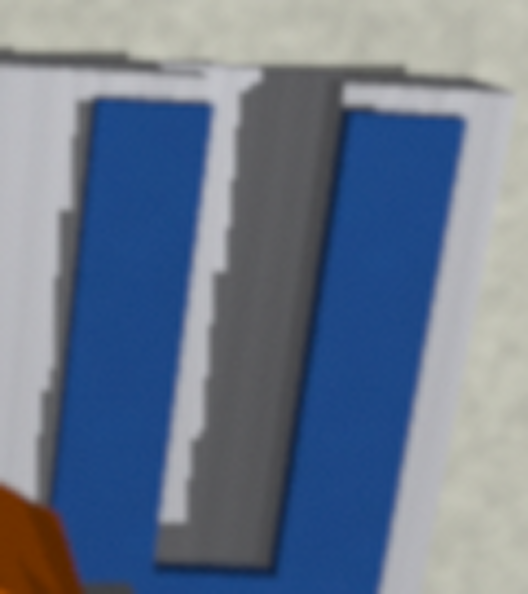

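```bash
python3 - <<'E'
from rackfit import *
import pickle;p=pickle.load(open("w7.pkl","rb"))
z=.031;C=[]
for u,v,x,y in((68,52,-.205,-.128),(193,58,-.205,-.104),(329,66,-.205,-.076),(446,72,-.205,-.052),(212,528,-.1,-.104),(333,532,-.1,-.076)): C.append(((95+(u+.5)/4.4-.5,115+(v+.5)/4.4-.5),(x,y,z)))
for u,v,x,y in((95,98,-.205,.052),(211,103,-.205,.076),(346,112,-.205,.104),(465,118,-.205,.128),(155,568,-.1,.076),(276,573,-.1,.104)): C.append(((290+(u+.5)/4.4-.5,115+(v+.5)/4.4-.5),(x,y,z)))
fit(p,C,1)
o=ctrl.get_obs();M=R.from_rotvec(o["tool_rot"]).as_matrix()
a=np.radians(13.5-.8)
print(go((.4856,.1233,.12),12.8))
E
```

```text
rack [ 0.6359  0.0256 -0.052  -0.0021] yaw deg -2.98 [[0.8, -0.1], [-0.6, -0.1], [-0.2, -0.2], [0.1, -0.2], [-0.1, 0.4], [0.8, 0.9], [0.2, -0.1], [0.3, 0.2], [0.4, -0.2], [-0.3, -0.2], [-0.9, -0.1], [-0.5, 0.1]]
nl [0.4858 0.1235]
nr [ 0.4765 -0.0563]
hl [0.6427 0.1554]
hm [0.6359 0.0256]
hr [ 0.6292 -0.1043]
t 8.2 pos [0.4684 0.0305 0.1975] yaw -0.0 q6 -1.66 open 0.0492 F [-0.8  0.5 -2. ] tq [ 0.03  0.03 -0.01]
shift [0.0175, 0.0775, 0.0928] rot [-0.1, -12.8, -0.2]
None
```

Call:
{"method": "arm_command", "body": {"steps": [[[0.0175,0.06,0.0933],[-0.1,-12.5,-0.2],0.3],[[0.0175,0.078,0.0933],[-0.1,-12.5,-0.2],0.3],[[0.0175,0.078,0.0933],[-0.1,-12.5,-0.2],0.3],[[0.0175,0.078,0.0933],[-0.1,-12.5,-0.2],0.3],[[0.0175,0.078,0.0933],[-0.1,-12.5,-0.2],0.3]]}}

```text
t: 8.65
tool_pos: [0.4841, 0.1242, 0.1184]
tool_rot: [-1.565, -0.17, 0.175]
contact_force: [0.4, 0.5, -1.2]
opening: 0.0489
```

```bash
python3 - <<'E'
from nut import *
p=ctrl.get_image("wrist");save(p,"w8",1.5)
p=ctrl.get_image("side");im=p["img"][:,:,::-1][150:270,190:330];cv2.imwrite("pics/s8.png",cv2.resize(im,None,fx=4,fy=4,interpolation=cv2.INTER_CUBIC))
go((.4858,.1238,.070),12.5)
E
```

```text
t 8.8 pos [0.4859 0.1235 0.1205] yaw 12.5 q6 -1.69 open 0.0491 F [ 0.3 -1.1 -2.3] tq [-0.01  0.01  0.  ]
shift [-0.0001, 0.0505, 0.0004] rot [0.1, -0.0, 0.1]
```

View pics/w8.png

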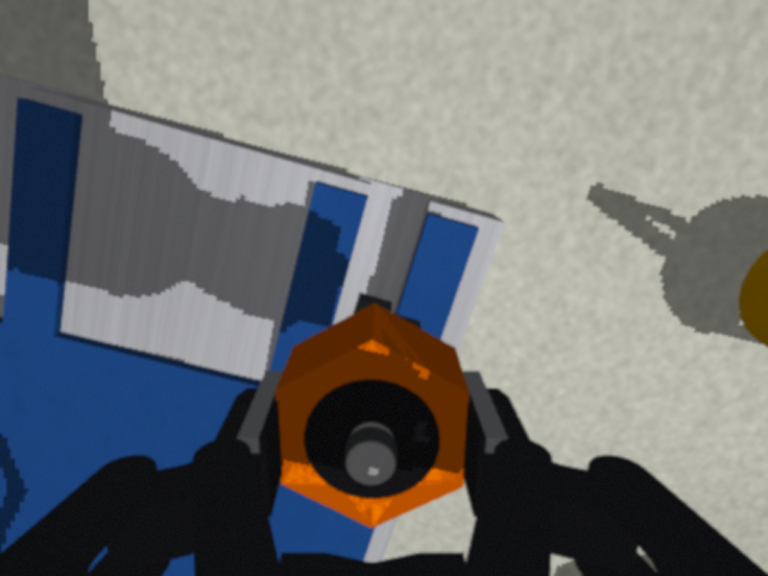

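View pics/s8.png

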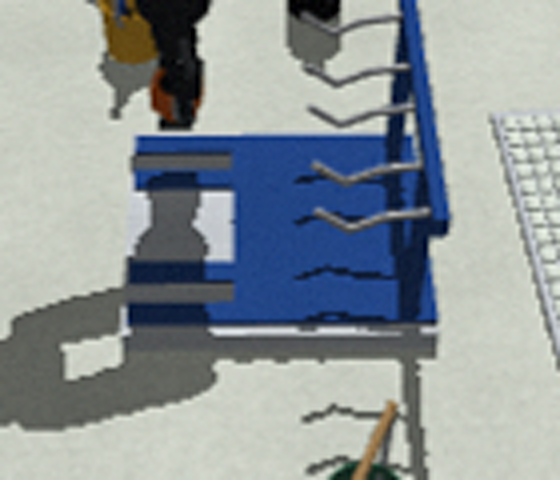

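```bash
python3 - <<'E'
from nut import *
p=ctrl.get_image("wrist");o=ctrl.get_obs();M=R.from_rotvec(o["tool_rot"]).as_matrix()
u0,v0,f=200,170,6
im=cv2.resize(p["img"][:,:,::-1][v0:v0+95,u0:u0+120],None,fx=f,fy=f,interpolation=cv2.INTER_CUBIC)
def dr(X,c):
    q=(proj(p,X)-[u0,v0]+.5)*f-.5;cv2.circle(im,tuple(int(round(t)) for t in q),3,c,-1)
cx,cy,cz=o["tool_pos"]
a=np.radians(-2.95)
for zz,col in((-.0332,(0,255,0)),(-.0252,(0,255,255))):
  for lx in(-.02,.02):
    for ly in(-.012,.012):
      dr([cx+np.cos(a)*lx-np.sin(a)*ly,cy+np.sin(a)*lx+np.cos(a)*ly,cz+zz],col)
cv2.imwrite("pics/w9.png",im)
E
```

```text
(no output)
```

View pics/w9.png

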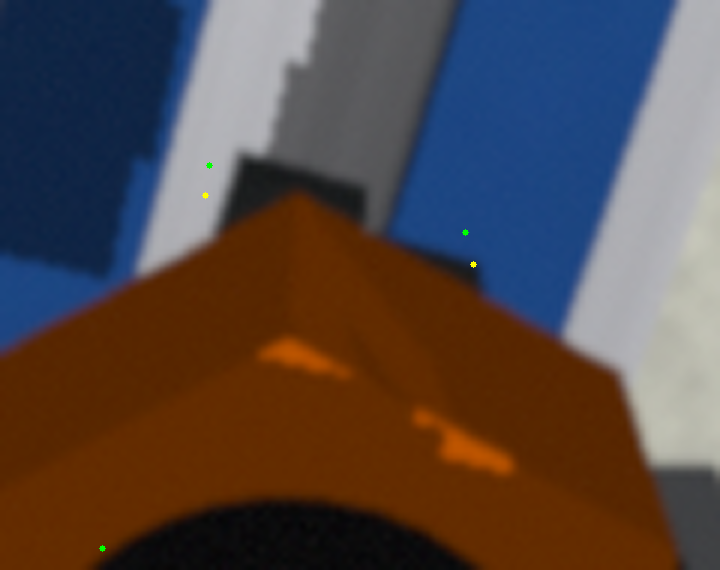

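```bash
python3 - <<'E'
from nut import *
p=ctrl.get_image("wrist");o=ctrl.get_obs()
print(o["tool_pos"])
a=np.radians(-2.95);Rr=np.array([[np.cos(a),np.sin(a)],[-np.sin(a),np.cos(a)]])
def loc(uv,z): return Rr@(onz(p,uv,z)[:2]-[.6359,.0256])
g=lambda u,v:(200+(u+.5)/6-.5,170+(v+.5)/6-.5)
h=lambda u,v:((u+.5)/1.5-.5,(v+.5)/1.5-.5)
print("front corners",[loc(h(*q),.029).round(4).tolist() for q in((315,182),(366,193),(430,211),(477,225))])
print("edges near head: inner",loc(g(205,30),.029).round(4),loc(g(145,260),.029).round(4),"outer",loc(g(452,30),.029).round(4),loc(g(395,215),.029).round(4))
for z in(.085,.087,.089): print("head L",loc(g(240,152),z).round(4),"step",loc(g(367,187),z).round(4),loc(g(482,265),z).round(4))
im=p["img"][:,:,::-1][110:230,190:330];cv2.imwrite("pics/w10.png",cv2.resize(im,None,fx=5.5,fy=5.5,interpolation=cv2.INTER_CUBIC))
print("tcp loc",Rr@(np.array(o["tool_pos"][:2])-[.6359,.0256]))
E
```

```text
[0.48640364 0.12326837 0.12101703]
front corners [[-0.2017, 0.0512], [-0.2031, 0.0744], [-0.2031, 0.1046], [-0.2027, 0.1272]]
edges near head: inner [-0.1703  0.076 ] [-0.1404  0.0763] outer [-0.178   0.1039] [-0.1541  0.104 ]
head L [-0.175   0.0804] step [-0.1749  0.0924] [-0.1704  0.1048]
head L [-0.1757  0.0802] step [-0.1755  0.0922] [-0.1711  0.1044]
head L [-0.1763  0.0801] step [-0.1762  0.0919] [-0.1718  0.104 ]
tcp loc [-0.1543247   0.08984519]
```

View pics/w10.png

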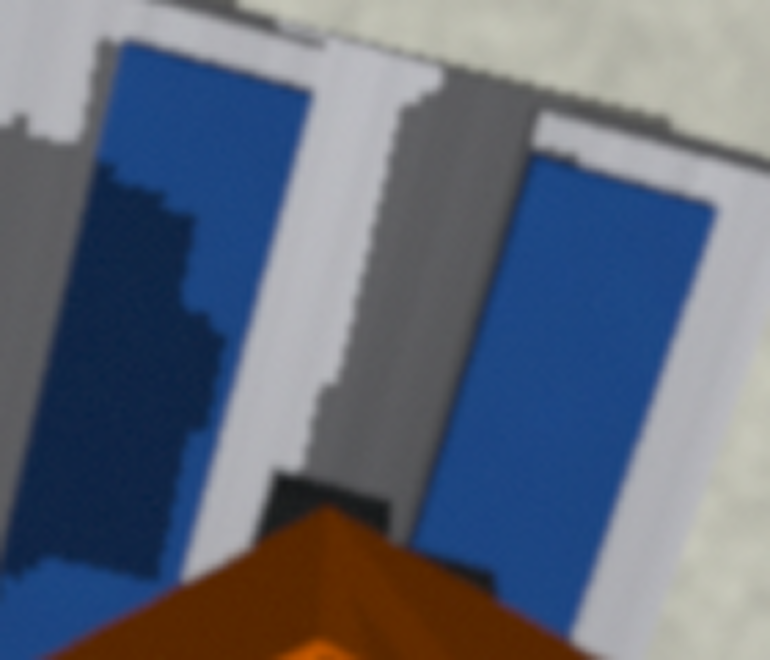

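```bash
python3 - <<'E'
from nut import *
p=ctrl.get_image("wrist");o=ctrl.get_obs()
a=np.radians(-2.95);Rr=np.array([[np.cos(a),np.sin(a)],[-np.sin(a),np.cos(a)]])
def loc(uv,z): return Rr@(onz(p,uv,z)[:2]-[.6359,.0256])
h=lambda u,v:((u+.5)/1.5-.5,(v+.5)/1.5-.5)
for z in(.154,.157): print(loc(h(371,462),z))
print("nut hole",loc(h(372,438),.145), "nut sides",loc(h(277,400),.145),loc(h(466,400),.145))
im=p["img"][:,:,::-1][200:370,160:340];cv2.imwrite("pics/w11.png",cv2.resize(im,None,fx=4.2,fy=4.2,interpolation=cv2.INTER_CUBIC))
go((.4858,.1235-.0023,.07),12.5)
E
```

```text
[-0.15489799  0.09027338]
[-0.15703404  0.08969301]
nut hole [-0.15583592  0.09026614] nut sides [-0.1602875   0.06344726] [-0.17337682  0.11072974]
t 8.9 pos [0.4864 0.1232 0.1209] yaw 12.4 q6 -1.69 open 0.0492 F [ 0.3  0.3 -3. ] tq [ 0.01 -0.03 -0.04]
shift [-0.0011, 0.0509, -0.0018] rot [0.0, -0.1, 0.1]
```

View pics/w11.png

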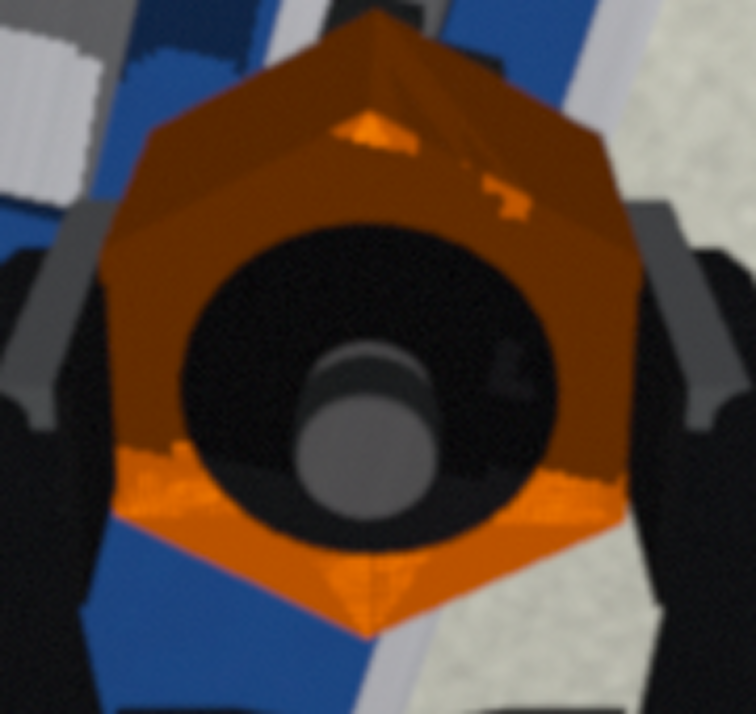

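Call:
{"method": "arm_command", "body": {"steps": [[[-0.0008,0.02,-0.0014],[0,0,0],0.3],[[-0.0008,0.043,-0.0014],[0,0,0],0.3],[[-0.0008,0.048,-0.0014],[0,0,0],0.3],[[-0.0008,0.048,-0.0014],[0,0,0],0.3]]}}

```text
t: 9.3
tool_pos: [0.4854, 0.1212, 0.0724]
tool_rot: [-1.565, -0.17, 0.17]
contact_force: [0.4, -0.1, -2.7]
opening: 0.049
```

```bash
python3 - <<'E'
from nut import *
p=ctrl.get_image("wrist")
go((.4858,.1218,.07),12.5)
im=p["img"][:,:,::-1][110:230,190:330];cv2.imwrite("pics/w12.png",cv2.resize(im,None,fx=5.5,fy=5.5,interpolation=cv2.INTER_CUBIC))
E
```

```text
t 9.3 pos [0.4863 0.1214 0.0735] yaw 12.4 q6 -1.69 open 0.0488 F [ 0.   0.1 -2. ] tq [ 0.03 -0.06  0.04]
shift [-0.0004, 0.0035, 0.0005] rot [0.0, -0.1, 0.1]
```

View pics/w12.png

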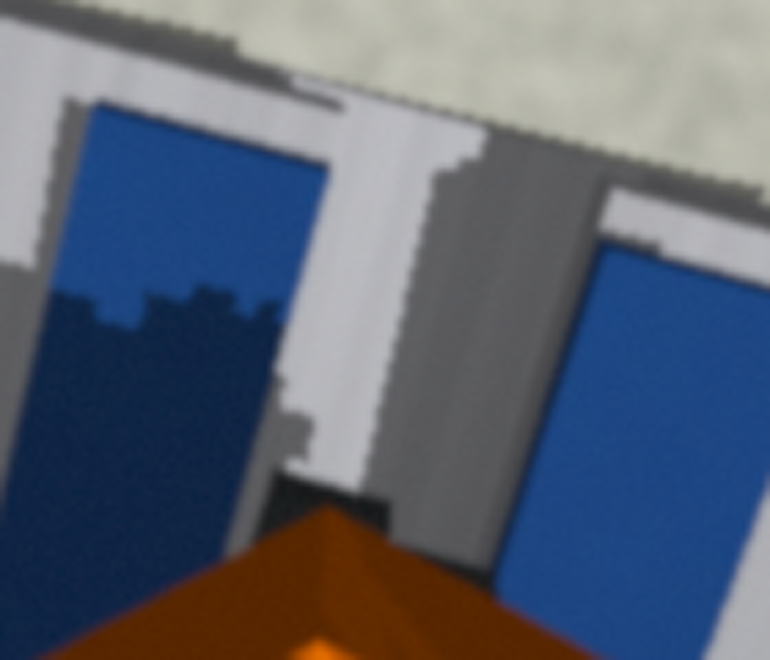

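Call:
{"method": "arm_command", "body": {"steps": [[[0,0.006,-0.0006],[0,0,0],0.3],[[0,0.013,-0.0006],[0,0,0],0.3],[[0,0.018,-0.0006],[0,0,0],0.3],[[0,0.018,-0.0006],[0,0,0],0.3]]}}

```text
t: 9.75
tool_pos: [0.4857, 0.1208, 0.0545]
tool_rot: [-1.565, -0.17, 0.17]
contact_force: [-0.8, -0.5, -1.6]
opening: 0.0493
```

```bash
python3 - <<'E'
from nut import *
p=ctrl.get_image("wrist")
go((.4858,.1210,.037),12.5)
im=p["img"][:,:,::-1][110:230,190:330];cv2.imwrite("pics/w13.png",cv2.resize(im,None,fx=5.5,fy=5.5,interpolation=cv2.INTER_CUBIC))
E
```

```text
t 9.8 pos [0.486  0.1208 0.0549] yaw 12.4 q6 -1.69 open 0.0490 F [ 0.4  0.3 -2.1] tq [-0.03 -0.07 -0.03]
shift [-0.0002, 0.0179, 0.0002] rot [0.0, -0.1, 0.1]
```

View pics/w13.png

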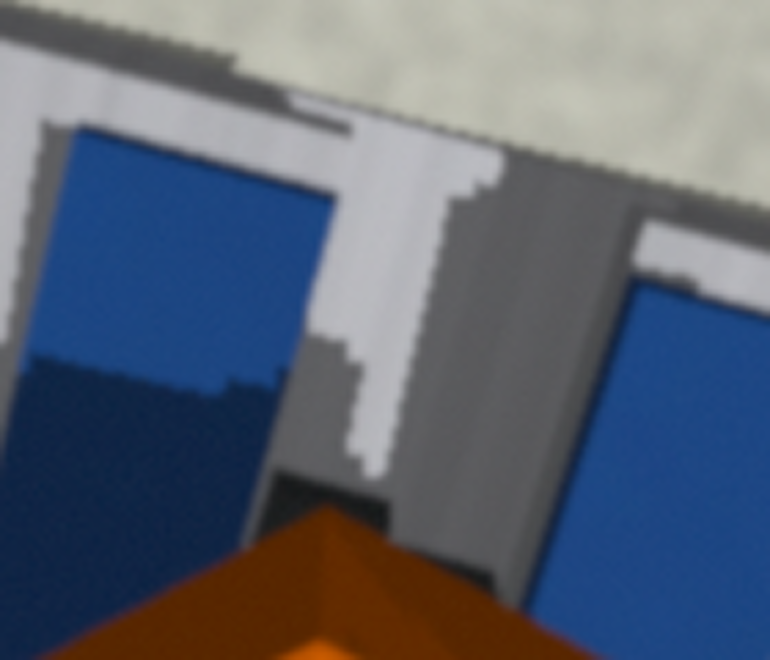

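Call:
{"method": "arm_command", "body": {"steps": [[[0,0.006,0.0004],[0,0,0],0.3],[[0,0.012,0.0004],[0,0,0],0.3],[[0,0.0165,0.0004],[0,0,0],0.3],[[0,0.0165,0.0004],[0,0,0],0.3]]}}

```text
t: 10.2
tool_pos: [0.4858, 0.1212, 0.0379]
tool_rot: [-1.565, -0.17, 0.17]
contact_force: [-0.1, 0.6, -2.1]
opening: 0.049
```

```bash
python3 - <<'E'
from nut import *
p=ctrl.get_image("wrist")
go((.4858,.1210,.037),12.5)
im=p["img"][:,:,::-1][110:230,190:330];cv2.imwrite("pics/w14.png",cv2.resize(im,None,fx=5.5,fy=5.5,interpolation=cv2.INTER_CUBIC))
E
```

```text
t 10.2 pos [0.4858 0.1212 0.0381] yaw 12.4 q6 -1.69 open 0.0491 F [ 0.1 -0.5 -2. ] tq [-0.09  0.01  0.02]
shift [-0.0001, 0.0011, -0.0002] rot [0.0, -0.1, 0.0]
```

View pics/w14.png

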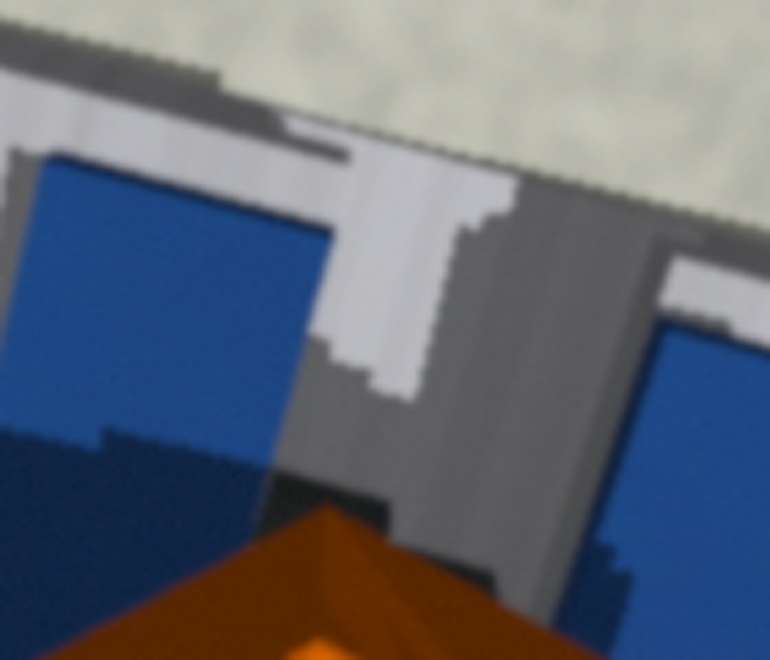

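```bash
python3 - <<'E'
from nut import *
p=ctrl.get_image("wrist");o=ctrl.get_obs()
a=np.radians(-2.95);Rr=np.array([[np.cos(a),np.sin(a)],[-np.sin(a),np.cos(a)]])
def loc(uv,z): return (Rr@(onz(p,uv,z)[:2]-[.6359,.0256])).round(4)
g=lambda u,v:(190+(u+.5)/5.5-.5,110+(v+.5)/5.5-.5)
print("inner",loc(g(332,232),.029),loc(g(268,490),.029),"outer",loc(g(667,318),.029),loc(g(590,560),.029))
print("step",loc(g(389,500),.0045),loc(g(388,500),.008),"right",loc(g(495,574),.0045),loc(g(495,574),.012))
h=lambda u,v:((u+.5)/1.5-.5,(v+.5)/1.5-.5)
print(loc(h(371,462),.073), Rr@(np.array(o["tool_pos"][:2])-[.6359,.0256]))
E
```

```text
inner [-0.2048  0.0757] [-0.1821  0.0764] outer [-0.2053  0.1042] [-0.1833  0.1047]
step [-0.176   0.0897] [-0.1771  0.0892] right [-0.1713  0.1021] [-0.174   0.1006]
[-0.1567  0.0878] [-0.15474184  0.08771828]
```

Call:
{"method": "arm_command", "body": {"steps": [[[0,0.001,0.0006],[0,8,0],0.3],[[0,0.001,0.0006],[0,16,0],0.3],[[0,0.001,0.0006],[0,24,0],0.3],[[0,0.001,0.0006],[0,32,0],0.3],[[0,0.001,0.0006],[0,40,0],0.3]]}}

```text
t: 10.8
tool_pos: [0.486, 0.1218, 0.0375]
tool_rot: [-1.537, 0.381, -0.383]
contact_force: [0.8, 1.0, -3.1]
opening: 0.0493
```

```bash
python3 - <<'E'
from nut import *
go((.4858,.1216,.037),12.5-80)
E
```

```text
t 10.8 pos [0.486  0.1218 0.0375] yaw -27.9 q6 -0.99 open 0.0493 F [ 0.8  1.  -3.1] tq [-0.03 -0.07 -0.03]
shift [-0.0001, 0.0005, -0.0002] rot [-0.0, 39.6, 0.1]
```

Call:
{"method": "arm_command", "body": {"steps": [[[0,0.0005,0],[0,8,0],0.3],[[0,0.0005,0],[0,16,0],0.3],[[0,0.0005,0],[0,24,0],0.3],[[0,0.0005,0],[0,32,0],0.3],[[0,0.0005,0],[0,40,0],0.3]]}}

```text
t: 11.3
tool_pos: [0.4863, 0.1217, 0.0375]
tool_rot: [-1.364, 0.923, -0.927]
contact_force: [0.1, -0.2, -1.3]
opening: 0.0487
```

```bash
python3 - <<'E'
from nut import *
p=ctrl.get_image("wrist");save(p,"w15",1.5)
go((.4858,.1216,.037),12.5-80)
E
```

```text
t 11.3 pos [0.4863 0.1217 0.0375] yaw -68.5 q6 -0.28 open 0.0494 F [-0.3  0.6 -1.2] tq [0.03 0.03 0.02]
shift [-0.0001, 0.0005, -0.0005] rot [-0.1, -1.0, 0.1]
```

View pics/w15.png

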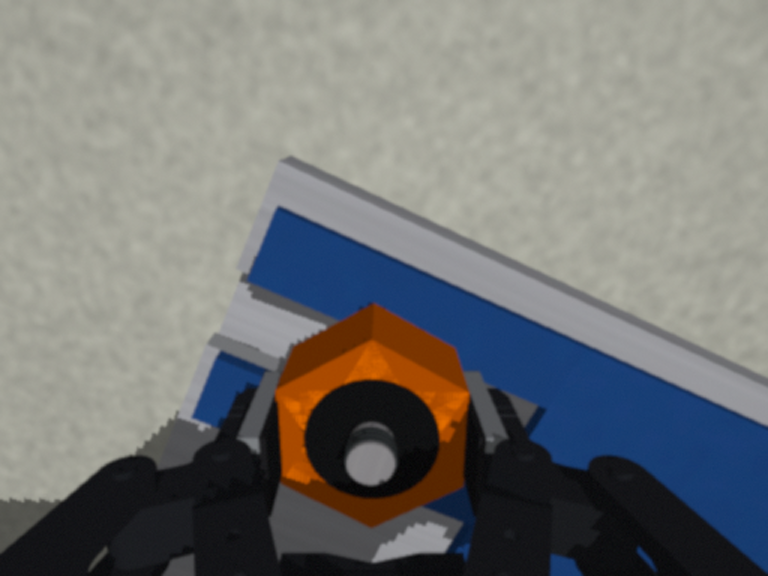

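Call:
{"method": "arm_command", "body": {"steps": [[[0,0,0],[0,8,0],0.3],[[0,0,0],[0,16,0],0.3],[[0,0.0002,0],[0,24,0],0.3],[[0,0.0004,0],[0,32,0],0.3],[[0,0.0005,0],[0,40,0],0.3]]}}

```text
t: 11.85
tool_pos: [0.4874, 0.123, 0.0374]
tool_rot: [-1.031, 1.443, -1.444]
contact_force: [2.8, 3.9, -4.7]
opening: 0.0492
```

```bash
python3 - <<'E'
from nut import *
go((.4858,.1216,.037),-150)
E
```

```text
t 11.8 pos [0.4874 0.123  0.0374] yaw -108.7 q6 0.42 open 0.0492 F [ 2.8  3.9 -4.7] tq [ 0.99 -0.58  0.09]
shift [0.0019, 0.0004, -0.001] rot [-0.1, 41.3, -0.3]
```

Call:
{"method": "arm_command", "body": {"steps": [[[0,0,0],[0,8,0],0.3],[[0,0,0],[0,16,0],0.3],[[0,0.0002,0],[0,24,0],0.3],[[0,0.0004,0],[0,32,0],0.3],[[0,0.0006,0],[0,40,0],0.3]]}}

```text
t: 12.35
tool_pos: [0.4878, 0.1237, 0.0365]
tool_rot: [-0.525, 1.914, -1.909]
contact_force: [3.0, 2.0, -6.8]
opening: 0.0489
```

```bash
python3 - <<'E'
from nut import *
p=ctrl.get_image("wrist");save(p,"w16",1.5)
go((.4868,.1222,.037),-190)
E
```

```text
t 12.4 pos [0.4878 0.1237 0.0365] yaw -149.1 q6 1.13 open 0.0492 F [ 2.4  3.1 -5.2] tq [ 0.63 -0.35  0.03]
shift [0.0016, -0.0005, 0.0008] rot [0.2, 40.9, -0.4]
```

View pics/w16.png

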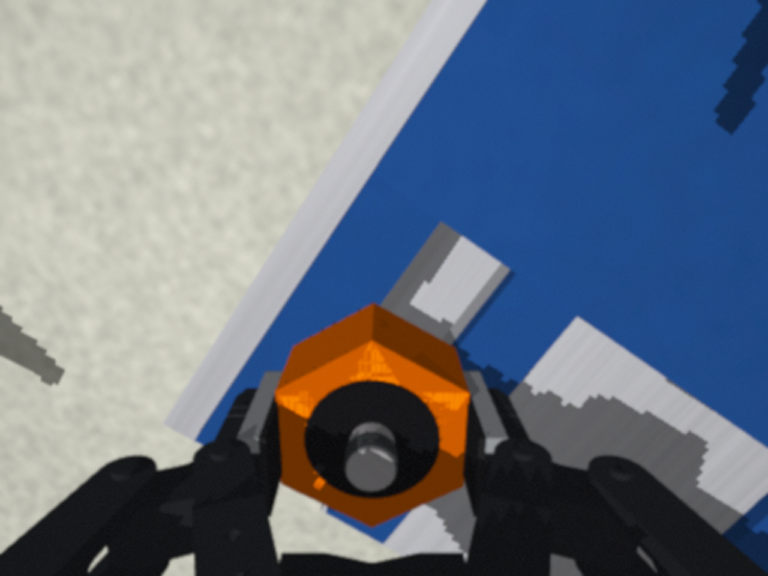

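Call:
{"method": "arm_command", "body": {"steps": [[[-0.0003,0.0003,0],[0,8,0],0.3],[[-0.0003,0.0006,0],[0,16,0],0.3],[[-0.0003,0.0009,0],[0,24,0],0.3],[[-0.0003,0.0012,0],[0,32,0],0.3],[[-0.0003,0.0014,0],[0,40,0],0.3]]}}

```text
t: 12.9
tool_pos: [0.4885, 0.1238, 0.0352]
tool_rot: [-0.179, -2.147, 2.137]
contact_force: [1.3, -0.9, -4.5]
opening: 0.0488
```

```bash
python3 - <<'E'
from nut import *
go((.4878,.1237,.036),-230)
E
```

```text
t 12.9 pos [0.4885 0.1238 0.0352] yaw 170.9 q6 1.83 open 0.0488 F [ 1.3 -0.9 -4.5] tq [ 0.01 -0.37  0.1 ]
shift [0.0006, -0.0008, 0.0002] rot [0.4, 40.9, -0.3]
```

Call:
{"method": "arm_command", "body": {"steps": [[[0,0.0003,0],[0,8,0],0.3],[[0,0.0006,0],[0,16,0],0.3],[[0,0.0009,0],[0,24,0],0.3],[[0,0.0012,0],[0,32,0],0.3],[[0,0.0014,0],[0,40,0],0.3]]}}

```text
t: 13.4
tool_pos: [0.4887, 0.1234, 0.0349]
tool_rot: [-0.789, -1.72, 1.709]
contact_force: [-4.4, -1.3, 5.8]
opening: 0.0487
```

```bash
python3 - <<'E'
from nut import *
p=ctrl.get_image("wrist");save(p,"w17",1.5)
go((.4878,.1237,.036),-250)
E
```

```text
t 13.4 pos [0.4888 0.1233 0.0349] yaw 130.7 q6 2.53 open 0.0491 F [-2.5 -2.7  5.5] tq [-0.45  0.29  0.05]
shift [0.0009, -0.0011, 0.0005] rot [0.5, 20.7, -0.1]
```

View pics/w17.png

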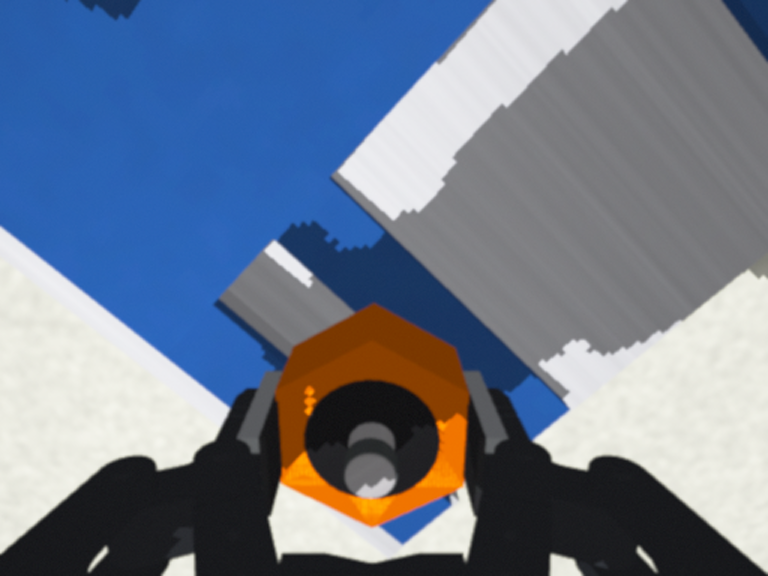

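Call:
{"method": "arm_command", "body": {"steps": [[[0,0,0],[0,8,0],0.3],[[0,0,0],[0,16,0],0.3],[[0,0.0002,0],[0,22,0],0.3],[[0,0.0002,0],[0,28,0],0.3]]}}

```text
t: 13.85
tool_pos: [0.4886, 0.1228, 0.0347]
tool_rot: [-1.1, -1.378, 1.368]
contact_force: [-1.1, -2.6, -0.1]
opening: 0.0488
```

```bash
python3 - <<'E'
from nut import *
p=ctrl.get_image("wrist");save(p,"w18",1.5)
go((.4878,.1237,.036),-250)
E
```

```text
t 13.9 pos [0.4886 0.1228 0.0348] yaw 102.6 q6 3.02 open 0.0488 F [-1.2 -4.1 -0.8] tq [-0.46 -0.06 -0.12]
shift [0.0011, -0.0012, 0.0006] rot [0.5, -7.4, -0.0]
```

View pics/w18.png

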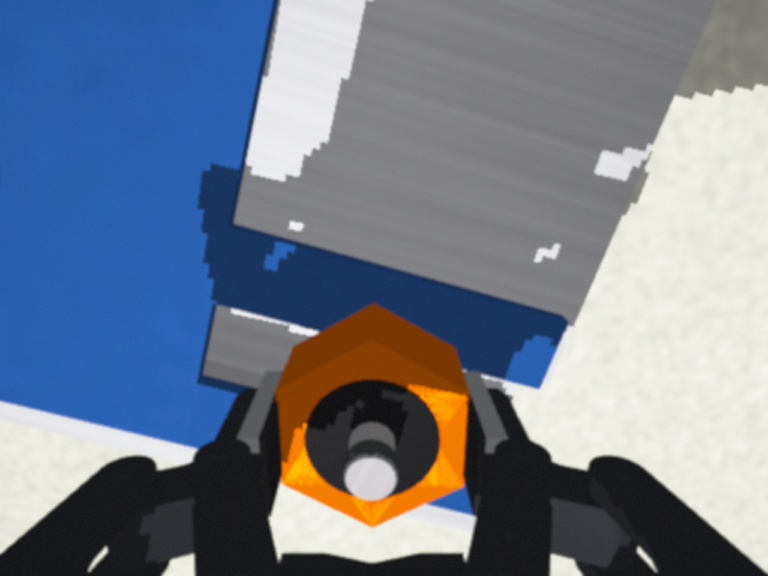

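Call:
{"method": "arm_command", "body": {"steps": [[[0,0,0],[0,0,0],1],[[0,0,0],[0,0,0],1],[[0,0,0],[0,0,0],1],[[0,0,0],[0,0,0],1],[[0,-0.001,0],[0,0,0],1]]}}

```text
t: 14.4
tool_pos: [0.4886, 0.1228, 0.0358]
tool_rot: [-1.102, -1.377, 1.366]
contact_force: [0.7, -0.5, -0.4]
opening: 0.0854
```

```bash
python3 - <<'E'
from nut import *
p=ctrl.get_image("wrist");save(p,"w19",1.5)
go((.4868,.1235,.036),102)
hexfit(p,(.4878,.1237)); hexfit(p,(.4878,.1237),.031)
E
```

```text
t 14.4 pos [0.4888 0.1228 0.0361] yaw 102.7 q6 3.02 open 0.0855 F [0.6 0.2 0.1] tq [-0.04  0.04  0.03]
shift [0.0011, 0.0, 0.0018] rot [0.5, 0.7, -0.0]
nut [ 0.4861  0.1236 12.7952  0.0307] cost 70.5 area 14414
nut [ 0.4862  0.1234 12.5847] cost 83.5 area 14414
```

View pics/w19.png

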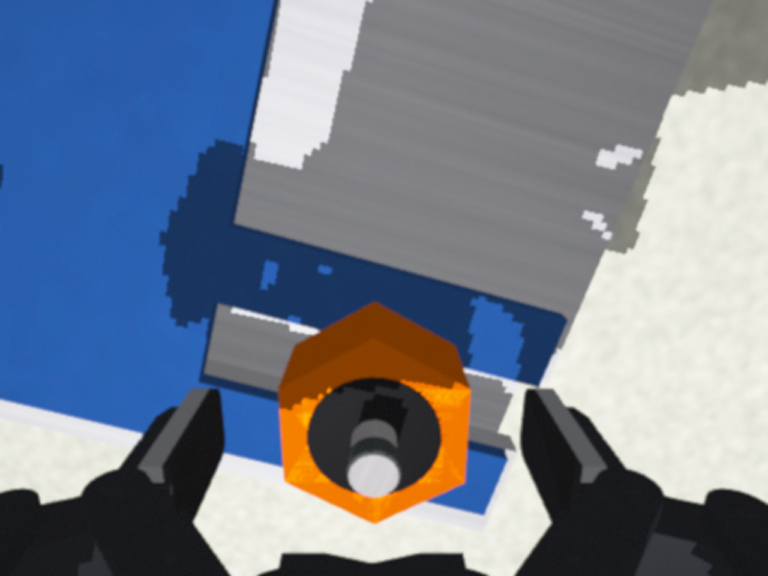

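Call:
{"method": "arm_command", "body": {"steps": [[[0.001,0,0.002],[0.5,-8,0],1],[[0.001,0,0.002],[0.5,-16,0],1],[[0.001,0,0.002],[0.5,-24,0],1],[[0.001,0,0.002],[0.5,-32,0],1],[[0.001,0,0.002],[0.5,-40,0],1]]}}

```text
t: 14.95
tool_pos: [0.4867, 0.1234, 0.0362]
tool_rot: [-0.621, -1.849, 1.854]
contact_force: [0.2, -0.8, -0.2]
opening: 0.085
```

Call:
{"method": "arm_command", "body": {"steps": [[[0,0,0],[0,-8,0],1],[[0,0,0],[0,-16,0],1],[[0,0,0],[0,-24,0],1],[[0,0,0],[0,-32,0],1],[[0,0,0],[0,-40,0],1]]}}

```text
t: 15.45
tool_pos: [0.4868, 0.1235, 0.0362]
tool_rot: [-0.064, 2.187, -2.194]
contact_force: [-0.1, -0.2, -0.2]
opening: 0.0856
```

```bash
python3 - <<'E'
from nut import *
go((.4862,.1235,.034),102.7-240)
E
```

```text
t 15.4 pos [0.4868 0.1235 0.0362] yaw -176.6 q6 1.61 open 0.0856 F [-0.1 -0.2 -0.2] tq [-0.01 -0.03  0.  ]
shift [0.0006, 0.0022, -0.0001] rot [-0.2, -39.3, -0.0]
```

Back to 120° from before, then regrip.

Call:
{"method": "arm_command", "body": {"steps": [[[0.0006,0.001,0],[0,-8,0],1],[[0.0006,0.001,0],[0,-16,0],1],[[0.0006,0.001,0],[0,-24,0],1],[[0.0006,0.001,0],[0,-32,0],1],[[0.0006,0.001,0],[0,-40.5,0],1]]}}

```text
t: 15.95
tool_pos: [0.4863, 0.1235, 0.0353]
tool_rot: [-0.719, 1.765, -1.771]
contact_force: [-0.9, 0.3, -0.2]
opening: 0.0855
```

Call:
{"method": "arm_command", "body": {"steps": [[[0,0,0],[0,0,0],0.3],[[0,0,0],[0,0,0],0.3],[[0,0,0],[0,0,0],0.3],[[0,0,0],[0,0,0],0.3],[[0,0,0],[0,0,0],0.3]], "force": 60}}

```text
t: 16.45
tool_pos: [0.4874, 0.1227, 0.0362]
tool_rot: [-0.717, 1.763, -1.774]
contact_force: [1.0, -5.4, 3.5]
opening: 0.0486
```

Call:
{"method": "arm_command", "body": {"steps": [[[0,0,0],[0,0,0],0.3],[[0,0,0],[0,6,0],0.3],[[0,0,0],[0,12,0],0.3]]}}

```text
t: 16.75
tool_pos: [0.4873, 0.1227, 0.0362]
tool_rot: [-0.544, 1.899, -1.91]
contact_force: [-0.1, -1.2, 1.6]
opening: 0.0489
```

```bash
python3 - <<'E'
from nut import *
go((.4862,.1235,.034),102.7-240)
E
```

```text
t 16.8 pos [0.4873 0.1227 0.0362] yaw -148.0 q6 1.12 open 0.0489 F [-0.1 -1.2  1.6] tq [-0.28  0.01  0.47]
shift [0.0005, 0.0022, -0.0013] rot [-0.3, -10.7, 0.0]
```

Call:
{"method": "arm_command", "body": {"steps": [[[0,0,0],[0,5,0],0.3],[[0,0,0],[0,10,0],0.3],[[0,0,0],[0,14,0],0.3]]}}

```text
t: 17.05
tool_pos: [0.4872, 0.1228, 0.0362]
tool_rot: [-0.321, 2.046, -2.057]
contact_force: [0.5, -1.9, 0.6]
opening: 0.0488
```

```bash
python3 - <<'E'
from nut import *
go((.4862,.1235,.034),102.7-240)
p=ctrl.get_image("wrist");save(p,"w20",1.5)
E
```

```text
t 17.1 pos [0.4872 0.1228 0.0362] yaw -162.1 q6 1.36 open 0.0488 F [ 0.5 -1.9  0.6] tq [-0.21 -0.01  0.77]
shift [0.0007, 0.0022, -0.0009] rot [-0.3, -24.8, -0.0]
```

View pics/w20.png

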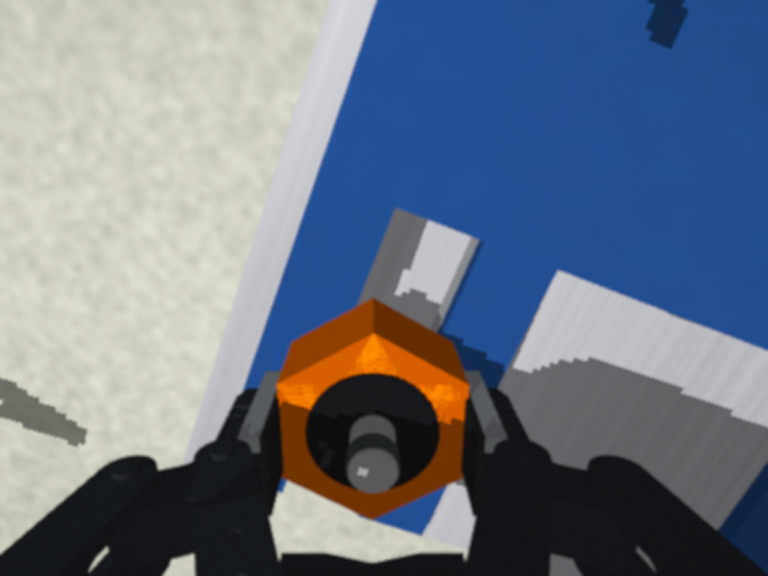

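Call:
{"method": "arm_command", "body": {"steps": [[[0,0,0],[0,0,0],1],[[0,0,0],[0,0,0],1],[[0,0,0],[0,0,0],1],[[0,0,0],[0,0,0],1],[[0,-0.01,0],[0,0,0],1]]}}

```text
t: 17.6
tool_pos: [0.4858, 0.1228, 0.0451]
tool_rot: [-0.323, 2.049, -2.059]
contact_force: [-0.1, -0.2, -1.2]
opening: 0.0854
```

Call:
{"method": "arm_command", "body": {"steps": [[[0,-0.05,0],[0,0,0],1],[[0,-0.1,0],[0,0,0],1],[[0,-0.14,0],[0,0,0],1],[[0,-0.14,0],[0,0,0],1]]}}

```text
t: 18.0
tool_pos: [0.4901, 0.1241, 0.194]
tool_rot: [-0.307, 2.042, -2.053]
contact_force: [1.1, 0.4, 0.3]
opening: 0.0854
```

```bash
python3 - <<'E'
from nut import *
go((.4711,-.3214,.16),22.1)
p=ctrl.get_image("wrist");save(p,"w21",1.5)
hexfit(p,(.4878,.1237))
E
```

```text
t 18.0 pos [0.4901 0.1241 0.194 ] yaw -162.2 q6 1.36 open 0.0854 F [1.1 0.4 0.3] tq [ 0.04 -0.03 -0.07]
shift [0.1549, 0.0352, 0.418] rot [1.1, 175.7, -0.7]
nut [  0.4857   0.1229 -13.0904   0.0306] cost 37.1 area 3268
```

View pics/w21.png

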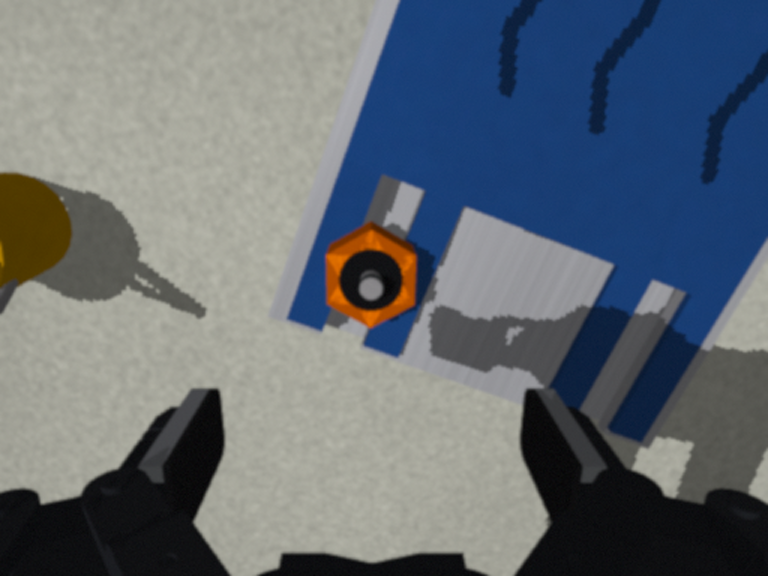

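Call:
{"method": "arm_command", "body": {"steps": [[[0.155,0.01,0.418],[0,-43,0],1],[[0.155,0.01,0.418],[0,-43,0],1],[[0.155,0.01,0.418],[0,-43,0],1],[[0.155,0.01,0.418],[0,-43,0],1],[[0.155,0.01,0.418],[0,-43,0],1]]}}

```text
t: 18.55
tool_pos: [0.4774, -0.0947, 0.1821]
tool_rot: [-0.857, 1.632, -1.642]
contact_force: [0.5, 0.3, 0.4]
opening: 0.0856
```

```bash
python3 - <<'E'
from nut import *
go((.4711,-.3214,.18),22.1)
E
```

```text
t 18.6 pos [ 0.4774 -0.0947  0.1821] yaw -124.6 q6 0.26 open 0.0856 F [0.5 0.3 0.4] tq [ 0.03 -0.06 -0.02]
shift [0.1902, 0.0029, 0.1234] rot [-0.2, -146.7, 0.5]
```

Call:
{"method": "arm_command", "body": {"steps": [[[0.19,0.003,0.123],[0,-43,0],1],[[0.19,0.003,0.123],[0,-43,0],1],[[0.19,0.003,0.123],[0,-43,0],1],[[0.19,0.003,0.123],[0,-43,0],1],[[0.19,0.003,0.123],[0,-43,0],1]]}}

```text
t: 19.05
tool_pos: [0.4696, -0.3226, 0.1783]
tool_rot: [-1.254, 1.13, -1.137]
contact_force: [0.5, -0.8, 0.0]
opening: 0.0854
```

Call:
{"method": "arm_command", "body": {"steps": [[[0,0,0],[0,-43,0],1],[[0,0,0],[0,-43,0],1],[[0,0,0],[0,-43,0],1],[[0,0,0],[0,-43,0],1],[[0,0,0],[0,-43,0],1]]}}

```text
t: 19.55
tool_pos: [0.4688, -0.322, 0.1766]
tool_rot: [-1.496, 0.56, -0.563]
contact_force: [-0.3, 0.4, -0.1]
opening: 0.0855
```

Call:
{"method": "arm_command", "body": {"steps": [[[0,0,0],[0,-43,0],1],[[0,0,0],[0,-43,0],1],[[0,0,0],[0,-43,0],1],[[0,0,0],[0,-43,0],1],[[0,0,0],[0,-43,0],1]]}}

```text
t: 20.05
tool_pos: [0.468, -0.3213, 0.1749]
tool_rot: [-1.568, -0.025, 0.025]
contact_force: [-0.4, -0.3, 0.1]
opening: 0.0852
```

```bash
python3 - <<'E'
from nut import *
go((.4711,-.3214,.16),22.1)
E
```

```text
t 20.1 pos [ 0.468  -0.3213  0.1749] yaw 1.8 q6 -2.34 open 0.0852 F [-0.4 -0.3  0.1] tq [-0.03 -0.01 -0.02]
shift [0.0031, 0.0149, -0.0003] rot [-0.2, -20.3, 0.0]
```

Call:
{"method": "arm_command", "body": {"steps": [[[0.003,0.015,0],[-0.2,-20.3,0],1],[[0.003,0.015,0],[-0.2,-20.3,0],1],[[0.003,0.015,0],[-0.2,-20.3,0],1],[[0.003,0.015,0],[-0.2,-20.3,0],1]]}}

```text
t: 20.45
tool_pos: [0.4702, -0.3204, 0.1582]
tool_rot: [-1.548, -0.302, 0.304]
contact_force: [-0.4, -0.4, 0.4]
opening: 0.0854
```

```bash
python3 - <<'E'
from nut import *
p=ctrl.get_image("wrist")
q=hexfit(p,(.472,-.3214)); q=hexfit(p,(.472,-.3214),.0336)
go((q[0],q[1],.036),q[2]+30)
E
```

```text
nut [ 0.4707 -0.3216 -8.4923  0.0349] cost 57.0 area 4361
nut [ 0.4711 -0.3216 -8.1048] cost 69.6 area 4361
t 20.5 pos [ 0.4704 -0.3206  0.1586] yaw 22.0 q6 -2.68 open 0.0854 F [ 0.1  0.2 -1. ] tq [-0.05 -0.01 -0.05]
shift [0.0004, 0.1226, -0.0014] rot [-0.1, 0.2, -0.0]
```

Call:
{"method": "arm_command", "body": {"steps": [[[0.0005,0.05,-0.0014],[0,0,0],1],[[0.0005,0.09,-0.0014],[0,0,0],1],[[0.0005,0.115,-0.0014],[0,0,0],1],[[0.0005,0.1225,-0.0014],[0,0,0],1],[[0.0005,0.1225,-0.0014],[0,0,0],1]]}}

```text
t: 21.0
tool_pos: [0.4705, -0.3209, 0.0348]
tool_rot: [-1.546, -0.299, 0.303]
contact_force: [-0.6, 0.8, 0.5]
opening: 0.0851
```

Call:
{"method": "arm_command", "body": {"steps": [[[0,0,0],[0,0,0],0.3],[[0,0,0],[0,0,0],0.3],[[0,0,0],[0,0,0],0.3],[[0,0,0],[0,0,0],0.3],[[0,0,0],[0,0,0],0.3]], "force": 50}}

```text
t: 21.5
tool_pos: [0.4717, -0.322, 0.037]
tool_rot: [-1.549, -0.301, 0.302]
contact_force: [-0.7, 0.0, 7.6]
opening: 0.0488
```

```bash
python3 - <<'E'
from nut import *
go((.4711,-.3216,.15),22)
E
```

```text
t 21.5 pos [ 0.4717 -0.322   0.037 ] yaw 22.0 q6 -2.68 open 0.0488 F [-0.7  0.   7.6] tq [-0.03  0.15  0.06]
shift [-0.0004, -0.113, 0.0007] rot [-0.0, 0.0, -0.0]
```

Call:
{"method": "arm_command", "body": {"steps": [[[0,-0.03,0],[0,0,0],0.3],[[0,-0.07,0],[0,0,0],0.3],[[0,-0.085,0],[0,0,0],0.3],[[0,-0.085,0],[0,0,0],0.3]]}}

```text
t: 21.9
tool_pos: [0.4732, -0.3233, 0.1249]
tool_rot: [-1.554, -0.304, 0.299]
contact_force: [0.4, -0.3, -2.4]
opening: 0.049
```

```bash
python3 - <<'E'
from nut import *
go((.4765,-.058,.121),16.1)
E
```

```text
t 21.9 pos [ 0.4732 -0.3233  0.1249] yaw 22.0 q6 -2.68 open 0.0490 F [ 0.4 -0.3 -2.4] tq [ 0.01 -0.03  0.05]
shift [0.1025, 0.0029, 0.2448] rot [0.3, 5.9, 0.1]
```

Call:
{"method": "arm_command", "body": {"steps": [[[0.102,0.003,0.245],[0.3,5.9,0.1],0.3],[[0.102,0.003,0.245],[0.3,5.9,0.1],0.3],[[0.102,0.003,0.245],[0.3,5.9,0.1],0.3],[[0.102,0.003,0.245],[0.3,5.9,0.1],0.3],[[0.102,0.003,0.245],[0.3,5.9,0.1],0.3]]}}

```text
t: 22.4
tool_pos: [0.4737, -0.0698, 0.118]
tool_rot: [-1.557, -0.218, 0.222]
contact_force: [0.0, -0.3, -1.5]
opening: 0.0492
```

Call:
{"method": "arm_command", "body": {"steps": [[[0.003,0,0.01],[0,0,0],0.3],[[0.003,0,0.01],[0,0,0],0.3]]}}

```text
t: 22.6
tool_pos: [0.4719, -0.0573, 0.1151]
tool_rot: [-1.555, -0.217, 0.229]
contact_force: [0.5, 0.3, -2.5]
opening: 0.0489
```

```bash
python3 - <<'E'
from nut import *
go((.4765,-.058,.121),16.1)
E
```

```text
t 22.6 pos [ 0.4719 -0.0573  0.1151] yaw 16.3 q6 -2.13 open 0.0489 F [ 0.5  0.3 -2.5] tq [-0.06 -0.03  0.  ]
shift [0.0042, -0.006, -0.0019] rot [-0.3, 0.2, -0.4]
```

Call:
{"method": "arm_command", "body": {"steps": [[[0.004,0.01,-0.002],[-0.3,0.2,-0.4],0.3],[[0.004,0.024,-0.002],[-0.3,0.2,-0.4],0.3],[[0.004,0.028,-0.002],[-0.3,0.2,-0.4],0.3],[[0.004,0.028,-0.002],[-0.3,0.2,-0.4],0.3]]}}

```text
t: 23.0
tool_pos: [0.4748, -0.0586, 0.0852]
tool_rot: [-1.558, -0.216, 0.222]
contact_force: [0.6, 0.0, -2.2]
opening: 0.0496
```

```bash
python3 - <<'E'
from nut import *
p=ctrl.get_image("wrist")
import pickle;pickle.dump(p,open("w22.pkl","wb"))
go((.4765,-.058,.075),16.1)
im=p["img"][:,:,::-1][110:230,190:330];cv2.imwrite("pics/w22.png",cv2.resize(im,None,fx=5.5,fy=5.5,interpolation=cv2.INTER_CUBIC))
E
```

```text
t 23.1 pos [ 0.4755 -0.0586  0.0862] yaw 16.0 q6 -2.13 open 0.0490 F [-0.5  0.2 -2.1] tq [ 0.04 -0.04 -0.  ]
shift [0.0012, 0.0112, 0.0003] rot [-0.1, -0.1, -0.1]
```

View pics/w22.png

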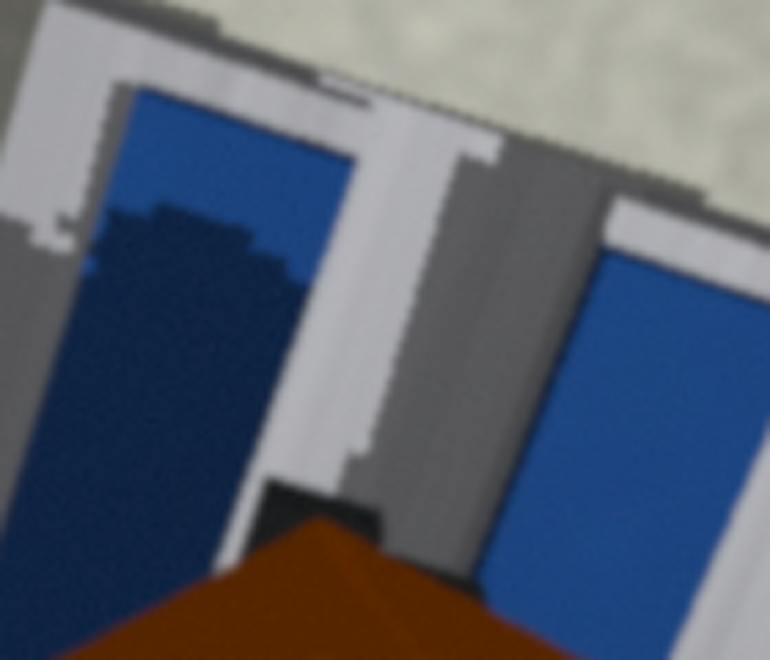

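```bash
cat >> nut.py <<'E'
def locf(p,dx=(.6359,.0256),yaw=-2.95):
    a=np.radians(yaw);Rr=np.array([[np.cos(a),np.sin(a)],[-np.sin(a),np.cos(a)]])
    return lambda u,v,z: (Rr@(onz(p,(190+(u+.5)/5.5-.5,110+(v+.5)/5.5-.5),z)[:2]-dx)).round(4)
E
python3 - <<'E'
from nut import *
import pickle;p=pickle.load(open("w22.pkl","rb"));L=locf(p)
print("inner",L(355,158,.029),L(225,545,.029),"outer",L(605,250,.029),L(490,555,.029))
z=.0862-.0335
print("head",L(268,480,z),L(383,513,z),L(486,590,z))
E
```

```text
inner [-0.2056 -0.1044] [-0.16   -0.1038] outer [-0.205  -0.0759] [-0.1685 -0.0753]
head [-0.1765 -0.1036] [-0.1769 -0.0919] [-0.1726 -0.0795]
```

Call:
{"method": "arm_command", "body": {"steps": [[[0.0012,0.008,0.0017],[0,1,0],0.3],[[0.0012,0.012,0.0017],[0,1,0],0.3],[[0.0012,0.014,0.0017],[0,1,0],0.3],[[0.0012,0.014,0.0017],[0,1,0],0.3]]}}

```text
t: 23.45
tool_pos: [0.4759, -0.0566, 0.0718]
tool_rot: [-1.56, -0.204, 0.207]
contact_force: [-0.3, 0.4, -2.6]
opening: 0.0491
```

```bash
python3 - <<'E'
from nut import *
p=ctrl.get_image("wrist")
import pickle;pickle.dump(p,open("w23.pkl","wb"))
go((.4765,-.057,.055),15.1)
im=p["img"][:,:,::-1][110:230,190:330];cv2.imwrite("pics/w23.png",cv2.resize(im,None,fx=5.5,fy=5.5,interpolation=cv2.INTER_CUBIC))
E
```

```text
t 23.5 pos [ 0.4761 -0.0566  0.0721] yaw 15.0 q6 -2.11 open 0.0489 F [ 0.6 -0.7 -3. ] tq [-0.01  0.01  0.02]
shift [0.0003, 0.0171, -0.0005] rot [-0.1, -0.1, -0.1]
```

View pics/w23.png

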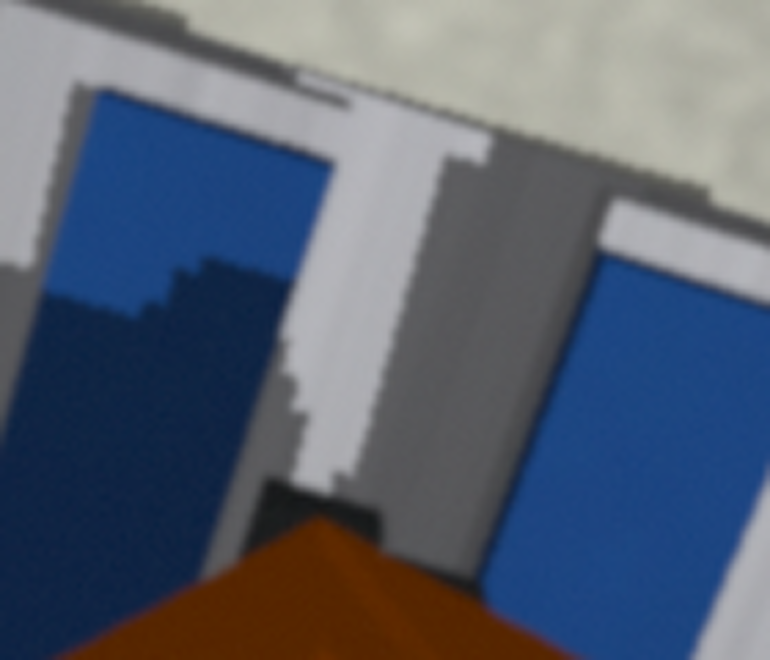

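```bash
python3 - <<'E'
from nut import *
import pickle;p=pickle.load(open("w23.pkl","rb"));L=locf(p)
print("inner",L(333,160,.029),L(210,560,.029),"outer",L(602,252,.029),L(488,570,.029))
z=.0721-.0335
print("head",L(268,480,z),L(383,513,z),L(486,590,z))
E
```

```text
inner [-0.2057 -0.1044] [-0.162  -0.1036] outer [-0.2053 -0.0761] [-0.1699 -0.0755]
head [-0.1754 -0.1012] [-0.1756 -0.0894] [-0.171 -0.077]
```

Call:
{"method": "arm_command", "body": {"steps": [[[0,0.003,-0.0006],[0,0,0],0.3],[[0,0.009,-0.0006],[0,0,0],0.3],[[0,0.017,-0.0006],[0,0,0],0.3],[[0,0.017,-0.0006],[0,0,0],0.3]]}}

```text
t: 23.9
tool_pos: [0.475, -0.0569, 0.0533]
tool_rot: [-1.559, -0.202, 0.209]
contact_force: [-1.1, -0.8, -2.6]
opening: 0.0492
```

```bash
python3 - <<'E'
from nut import *
p=ctrl.get_image("wrist")
go((.4765,-.057,.0375),15.1)
im=p["img"][:,:,::-1][110:230,190:330];cv2.imwrite("pics/w24.png",cv2.resize(im,None,fx=5.5,fy=5.5,interpolation=cv2.INTER_CUBIC))
E
```

```text
t 23.9 pos [ 0.4754 -0.057   0.0539] yaw 15.0 q6 -2.11 open 0.0489 F [ 1.2  0.8 -2.1] tq [-0.03 -0.04 -0.03]
shift [0.0012, 0.0164, -0.0004] rot [-0.1, -0.1, -0.2]
```

View pics/w24.png

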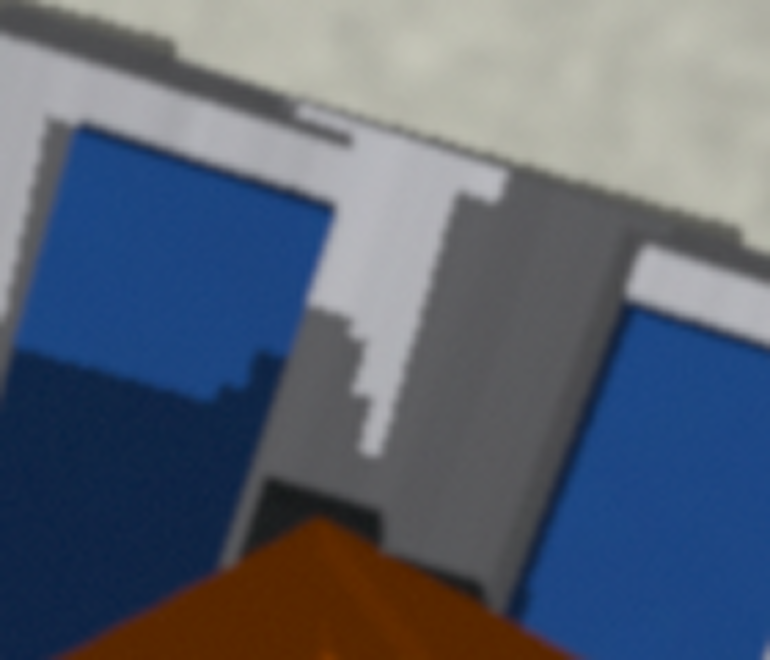

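In the slot. Down the rest, then start turning.

Call:
{"method": "arm_command", "body": {"steps": [[[0.0008,0.006,0.0002],[0,0,0],0.3],[[0.0008,0.012,0.0002],[0,0,0],0.3],[[0.0008,0.016,0.0002],[0,0,0],0.3],[[0.0008,0.016,0.0002],[0,0,0],0.3]]}}

```text
t: 24.35
tool_pos: [0.476, -0.0565, 0.0376]
tool_rot: [-1.559, -0.202, 0.209]
contact_force: [0.2, -0.6, -2.1]
opening: 0.0492
```

```bash
python3 - <<'E'
from nut import *
p=ctrl.get_image("wrist")
go((.4765,-.057,.0375),15.1)
im=p["img"][:,:,::-1][110:230,190:330];cv2.imwrite("pics/w25.png",cv2.resize(im,None,fx=5.5,fy=5.5,interpolation=cv2.INTER_CUBIC))
E
```

```text
t 24.4 pos [ 0.476  -0.0565  0.0378] yaw 15.0 q6 -2.11 open 0.0490 F [-0.7  0.3 -2.7] tq [ 0.04 -0.05  0.01]
shift [0.0003, 0.0003, -0.0006] rot [-0.1, -0.1, -0.2]
```

View pics/w25.png

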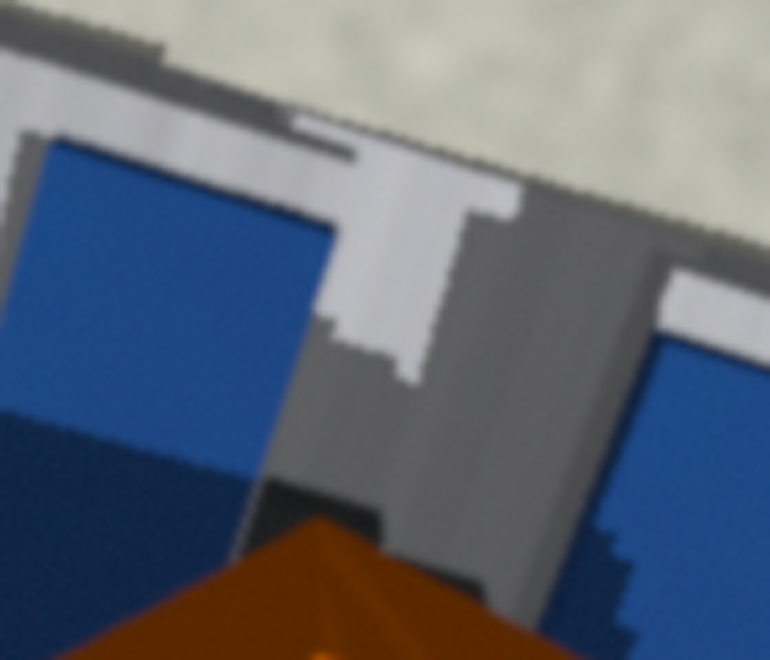

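Call:
{"method": "arm_command", "body": {"steps": [[[0,0,0],[0,8.4,0],0.3],[[0,0,0],[0,16.8,0],0.3],[[0,0,0],[0,25.2,0],0.3],[[0,0,0],[0,33.6,0],0.3],[[0,0,0],[0,42,0],0.3]]}}

```text
t: 24.9
tool_pos: [0.4761, -0.0565, 0.0378]
tool_rot: [-1.538, 0.378, -0.371]
contact_force: [-0.3, 0.1, -1.9]
opening: 0.0492
```

Call:
{"method": "arm_command", "body": {"steps": [[[0,0,0],[0,8.4,0],0.3],[[0,0,0],[0,16.8,0],0.3],[[0,0,0],[0,25.2,0],0.3],[[0,0,0],[0,33.6,0],0.3],[[0,0,0],[0,42,0],0.3]]}}

```text
t: 25.4
tool_pos: [0.4761, -0.0565, 0.0378]
tool_rot: [-1.357, 0.948, -0.941]
contact_force: [-0.0, 0.1, -2.3]
opening: 0.049
```

```bash
python3 - <<'E'
from nut import *
go((.4765,-.0565,.0375),15.1-84)
E
```

```text
t 25.4 pos [ 0.4761 -0.0565  0.0378] yaw -69.7 q6 -0.63 open 0.0490 F [-0.   0.1 -2.3] tq [0.04 0.01 0.02]
shift [0.0001, 0.0003, 0.0004] rot [0.2, -0.8, -0.1]
```

Call:
{"method": "arm_command", "body": {"steps": [[[0,0,0],[0,8,0],0.3],[[0,0,0],[0,16,0],0.3],[[0,0.0002,0],[0,24,0],0.3],[[0,0.0004,0],[0,32,0],0.3],[[0,0.0005,0],[0,40,0],0.3]]}}

```text
t: 25.9
tool_pos: [0.4768, -0.0558, 0.0373]
tool_rot: [-1.023, 1.465, -1.459]
contact_force: [3.7, 1.7, -5.0]
opening: 0.0491
```

```bash
python3 - <<'E'
from nut import *
go((.4765,-.0565,.0375),-110)
E
```

```text
t 25.9 pos [ 0.4768 -0.0558  0.0373] yaw -110.0 q6 0.08 open 0.0491 F [ 3.7  1.7 -5. ] tq [ 0.55 -0.62  0.06]
shift [0.0007, -0.0002, -0.0001] rot [0.1, -0.0, -0.1]
```

Call:
{"method": "arm_command", "body": {"steps": [[[0,0.0002,0],[0,8,0],0.3],[[0,0.0004,0],[0,16,0],0.3],[[0,0.0006,0],[0,24,0],0.3],[[0,0.0007,0],[0,32,0],0.3],[[0,0.0008,0],[0,40,0],0.3]]}}

```text
t: 26.4
tool_pos: [0.4773, -0.0561, 0.0362]
tool_rot: [-0.51, 1.932, -1.929]
contact_force: [3.0, -1.5, -7.6]
opening: 0.049
```

Call:
{"method": "arm_command", "body": {"steps": [[[0,0.0002,0],[0,8,0],0.3],[[0,0.0005,0],[0,16,0],0.3],[[0,0.0007,0],[0,24,0],0.3],[[0,0.0009,0],[0,32,0],0.3],[[0,0.0012,0],[0,40,0],0.3]]}}

```text
t: 26.9
tool_pos: [0.4774, -0.0569, 0.0348]
tool_rot: [-0.199, -2.124, 2.125]
contact_force: [1.0, -3.7, -4.4]
opening: 0.0491
```

```bash
python3 - <<'E'
from nut import *
go((.4765,-.0565,.0375),-190)
E
```

```text
t 26.9 pos [ 0.4774 -0.0569  0.0348] yaw 169.4 q6 1.48 open 0.0491 F [ 1.  -3.7 -4.4] tq [-0.64 -0.16  0.09]
shift [0.001, -0.0027, -0.0002] rot [-0.0, -0.6, -0.1]
```

Call:
{"method": "arm_command", "body": {"steps": [[[0,0.0003,0],[0,8,0],0.3],[[0,0.0005,0],[0,16,0],0.3],[[0,0.0007,0],[0,24,0],0.3],[[0,0.0009,0],[0,32,0],0.3],[[0,0.001,0],[0,40,0],0.3]]}}

```text
t: 27.4
tool_pos: [0.4776, -0.0577, 0.0345]
tool_rot: [-0.807, -1.691, 1.694]
contact_force: [-1.5, -2.3, 2.0]
opening: 0.0491
```

```bash
python3 - <<'E'
from nut import *
go((.4765,-.0565,.0375),-230)
E
```

```text
t 27.4 pos [ 0.4776 -0.0577  0.0345] yaw 129.1 q6 2.19 open 0.0491 F [-1.5 -2.3  2. ] tq [-0.51  0.43  0.2 ]
shift [0.0016, -0.003, 0.0001] rot [-0.0, -0.9, -0.1]
```

Call:
{"method": "arm_command", "body": {"steps": [[[0,0,0],[0,8,0],0.3],[[0,0,0],[0,16,0],0.3],[[0,0,0],[0,24,0],0.3],[[0,0,0],[0,32,0],0.3]], "force": 60}}

```text
t: 27.8
tool_pos: [0.4771, -0.0581, 0.0345]
tool_rot: [-1.152, -1.294, 1.299]
contact_force: [-1.1, -1.3, -0.7]
opening: 0.0491
```

```bash
python3 - <<'E'
from nut import *
go((.4765,-.0565,.0375),-270)
E
```

```text
t 27.8 pos [ 0.4771 -0.0581  0.0345] yaw 96.8 q6 2.75 open 0.0491 F [-1.1 -1.3 -0.7] tq [-0.22  0.54  0.29]
shift [0.0016, -0.003, 0.0004] rot [-0.1, 6.8, -0.2]
```

Call:
{"method": "arm_command", "body": {"steps": [[[0,0,0],[0,7,0],0.3],[[0,0,0],[0,14,0],0.3],[[0,0,0],[0,14,0],0.3]]}}

```text
t: 28.1
tool_pos: [0.4767, -0.0581, 0.0345]
tool_rot: [-1.267, -1.114, 1.119]
contact_force: [-0.9, -0.7, -1.2]
opening: 0.0486
```

```bash
python3 - <<'E'
from nut import *
go((.4765,-.0565,.0375),-270)
E
```

```text
t 28.1 pos [ 0.4767 -0.0581  0.0345] yaw 82.8 q6 2.99 open 0.0486 F [-0.9 -0.7 -1.2] tq [-0.07  0.45 -0.47]
shift [0.0015, -0.003, 0.0004] rot [-0.1, -7.2, -0.2]
```

Call:
{"method": "arm_command", "body": {"steps": [[[0,0,0],[0,0,0],1],[[0,0,0],[0,0,0],1],[[0,0,0],[0,0,0],1],[[0,0,0],[0,0,0],1],[[0,-0.001,0],[0,0,0],1]]}}

```text
t: 28.6
tool_pos: [0.4768, -0.0581, 0.0357]
tool_rot: [-1.267, -1.114, 1.119]
contact_force: [-0.1, 0.6, 0.1]
opening: 0.0856
```

```bash
python3 - <<'E'
from nut import *
p=ctrl.get_image("wrist");save(p,"w26",1.5)
q=hexfit(p,(.4765,-.0563)); q=hexfit(p,(.4765,-.0563),.031)
go((q[0],q[1],.035),82.8)
E
```

```text
nut [ 0.4753 -0.0561 -7.0345  0.0304] cost 92.1 area 14359
nut [ 0.4753 -0.0564 -6.7134] cost 139.6 area 14359
t 28.6 pos [ 0.477  -0.0581  0.0358] yaw 82.8 q6 2.99 open 0.0853 F [ 0.5 -0.8  1.1] tq [ 0.01  0.03 -0.  ]
shift [0.0015, 0.0008, 0.0018] rot [-0.0, 0.0, -0.2]
```

View pics/w26.png

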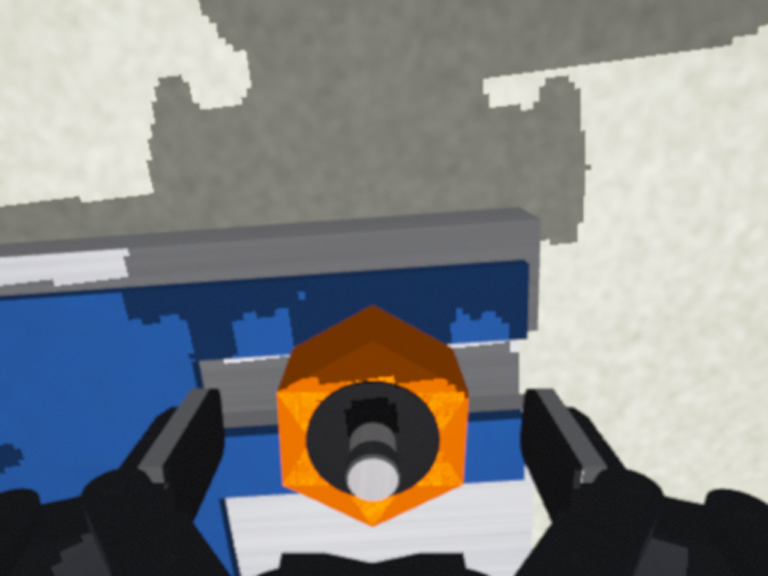

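Call:
{"method": "arm_command", "body": {"steps": [[[0.0015,0,0.0015],[0,-8,0],1],[[0.0015,0,0.0015],[0,-16,0],1],[[0.0015,0,0.0015],[0,-24,0],1],[[0.0015,0,0.0015],[0,-32,0],1],[[0.0015,0,0.0015],[0,-40,0],1]]}}

```text
t: 29.15
tool_pos: [0.4758, -0.0564, 0.036]
tool_rot: [-0.878, -1.619, 1.625]
contact_force: [-0.6, 0.3, -0.1]
opening: 0.0851
```

Call:
{"method": "arm_command", "body": {"steps": [[[0,0,0],[0,-8,0],1],[[0,0,0],[0,-16,0],1],[[0,0,0],[0,-20,0],1],[[0,0,0],[0,-20,0],1]]}}

```text
t: 29.55
tool_pos: [0.4759, -0.0564, 0.0361]
tool_rot: [-0.617, -1.849, 1.856]
contact_force: [-0.4, -0.2, -0.1]
opening: 0.085
```

Call:
{"method": "arm_command", "body": {"steps": [[[0,0,0],[0,0,0],0.3],[[0,0,0],[0,0,0],0.3],[[0,0,0],[0,0,0],0.3],[[0,0,0],[0,0,0],0.3],[[0,0,0],[0,0,0],0.3]]}}

```text
t: 30.05
tool_pos: [0.4762, -0.0561, 0.0365]
tool_rot: [-0.618, -1.849, 1.854]
contact_force: [-1.1, 2.8, 3.9]
opening: 0.049
```

Call:
{"method": "arm_command", "body": {"steps": [[[0,0,0],[0,0,0],0.3],[[0,0,0],[0,5,0],0.3],[[0,0,0],[0,10,0],0.3],[[0,0,0],[0,10,0],0.3]]}}

```text
t: 30.45
tool_pos: [0.4762, -0.0561, 0.0365]
tool_rot: [-0.755, -1.736, 1.741]
contact_force: [-0.5, 1.1, 2.8]
opening: 0.0486
```

```bash
python3 - <<'E'
from nut import *
go((.4765,-.0565,.0375),142)
E
```

```text
t 30.4 pos [ 0.4762 -0.0561  0.0365] yaw 133.1 q6 2.12 open 0.0486 F [-0.5  1.1  2.8] tq [ 0.24  0.03 -0.42]
shift [-0.0005, -0.001, 0.0001] rot [-0.1, -8.9, -0.1]
```

Call:
{"method": "arm_command", "body": {"steps": [[[0,0,0],[0,5,0],0.3],[[0,0,0],[0,10,0],0.3],[[0,0,0],[0,10,0],0.3]]}}

```text
t: 30.75
tool_pos: [0.4764, -0.056, 0.0365]
tool_rot: [-0.879, -1.621, 1.624]
contact_force: [0.1, 1.4, 1.7]
opening: 0.0485
```

```bash
python3 - <<'E'
from nut import *
o=ctrl.get_obs();print(o["wrist_torque"],o["effort"])
go((.4765,-.0565,.0375),142)
E
```

```text
[ 0.23359493  0.03533641 -0.18992297] [ -0.52769288 -27.20607877 -30.94044685  -0.51364828  -0.03478653
   0.03414488]
t 30.8 pos [ 0.4764 -0.056   0.0365] yaw 123.2 q6 2.29 open 0.0485 F [0.1 1.4 1.7] tq [ 0.23  0.04 -0.19]
shift [-0.0005, -0.001, 0.0002] rot [-0.1, -18.8, -0.1]
```

Call:
{"method": "arm_command", "body": {"steps": [[[0,0,0],[0,6,0],0.3],[[0,0,0],[0,12,0],0.3],[[0,0,0],[0,12,0],0.3]]}}

```text
t: 31.05
tool_pos: [0.4765, -0.0559, 0.0365]
tool_rot: [-1.012, -1.477, 1.48]
contact_force: [0.5, 1.1, 1.1]
opening: 0.0488
```

```bash
python3 - <<'E'
from nut import *
o=ctrl.get_obs();print(o["wrist_torque"],o["effort"])
go((.4765,-.0565,.0375),142)
E
```

```text
[ 0.27271582 -0.08388318 -0.24939729] [-4.96601164e-01 -2.73935008e+01 -3.08767748e+01 -5.55136409e-01
  6.09369320e-02  3.03393393e-02]
t 31.1 pos [ 0.4765 -0.0559  0.0365] yaw 111.3 q6 2.50 open 0.0488 F [0.5 1.1 1.1] tq [ 0.27 -0.08 -0.25]
shift [-0.0006, -0.001, 0.0002] rot [-0.1, -30.7, -0.1]
```

```bash
python3 - <<'E'
from nut import *
p=ctrl.get_image("wrist");save(p,"w27",1.5)
E
```

```text
(no output)
```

View pics/w27.png

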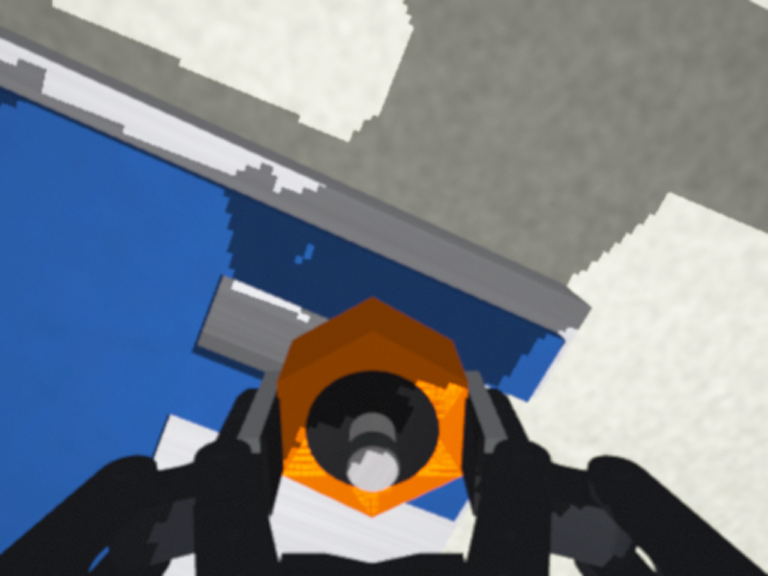

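```bash
python3 - <<'E'
from nut import *
import numpy as np
# camera in tool frame fixed: build fake pictures
p=ctrl.get_image("wrist");o=ctrl.get_obs();M=R.from_rotvec(o["tool_rot"]).as_matrix();W=np.array(p["world_from_camera"])
T=np.eye(4);T[:3,:3]=M.T@W[:3,:3];T[:3,3]=M.T@(W[:3,3]-np.array(o["tool_pos"]))
q=dict(p);q["world_from_camera"]=T   # now 'world' = tool frame, y down
def ray2(u,v):
    return ray(q,((u+.5)/1.5-.5,(v+.5)/1.5-.5))
# nut top at tool y: TCP z - nuttop z
for n,nt,hole,tip in(("w15 A th.25",.0375-.0625,(372,439),(371,460)),("w16 A 1.37",.0365-.062,(372,438),(371,470)),("w18 A",.0348-.059,(372,438),(371,477)),("w20",.0362-.059,(373,433),(373,470)),("w26",.0358-.059,(373,439.5),(373,478)),("w27",.0365-.059,(372,430),(373,469))):
    a,b=ray2(*hole);X=a+b*(nt-a[1])/b[1]
    c,d=ray2(*tip);s=(X[0]-c[0])/d[0];Y=c+d*s
    print(n,"hole",(X*1e3).round(1),"protrusion mm",((nt-Y[1])*1e3).round(1))
E
```

```text
w15 A th.25 hole [  0.9 -25.    1.4] protrusion mm 9.0
w16 A 1.37 hole [  0.2 -25.5   1.4] protrusion mm 13.2
w18 A hole [  1.1 -24.2   1.4] protrusion mm 15.9
w20 hole [  0.5 -22.8   1.7] protrusion mm 15.5
w26 hole [  2.2 -23.2   1.7] protrusion mm 15.8
w27 hole [ -0.3 -22.5   1.4] protrusion mm 16.4
```

Call:
{"method": "arm_command", "body": {"steps": [[[0,0,0],[0,6,0],0.3],[[0,0,0],[0,12,0],0.3]]}}

```text
t: 31.35
tool_pos: [0.4767, -0.0558, 0.0364]
tool_rot: [-1.129, -1.329, 1.331]
contact_force: [2.0, 1.9, 0.9]
opening: 0.0486
```

```bash
python3 - <<'E'
from nut import *
o=ctrl.get_obs();print(o["wrist_torque"],o["effort"][5])
go((.4765,-.0565,.0375),142)
p=ctrl.get_image("wrist")
for i in range(3):
  o=ctrl.get_obs();print(o["wrist_torque"],o["effort"][5]);p=ctrl.get_image("wrist")
E
```

```text
[ 0.45429887 -0.15432615  1.46654727] 0.5508063174784184
t 31.4 pos [ 0.4767 -0.0558  0.0364] yaw 99.4 q6 2.71 open 0.0486 F [2.  1.9 0.9] tq [ 0.45 -0.15  1.47]
shift [-0.0006, -0.0011, 0.0003] rot [-0.0, -42.6, -0.2]
[ 0.29302199 -0.16352274  0.2874348 ] 0.7732191681861877
[ 0.26072809 -0.12491279 -0.290546  ] 0.005157943378435448
[ 0.31026583 -0.15577208 -0.1899066 ] -0.23197670001536608
```

Call:
{"method": "arm_command", "body": {"steps": [[[0,0,0],[0,0,0],1],[[0,0,0],[0,0,0],1],[[0,0,0],[0,0,0],1],[[0,0,0],[0,0,0],1],[[0,-0.01,0],[0,0,0],1]]}}

```text
t: 32.05
tool_pos: [0.4753, -0.0556, 0.0454]
tool_rot: [-1.126, -1.327, 1.33]
contact_force: [-0.4, -0.3, 1.1]
opening: 0.0853
```

Call:
{"method": "arm_command", "body": {"steps": [[[0,-0.05,0],[0,0,0],1],[[0,-0.1,0],[0,0,0],1],[[0,-0.15,0],[0,-8,0],1],[[0,-0.18,0],[0,-16,0],1],[[0,-0.2,0],[0,-24,0],1]]}}

```text
t: 32.55
tool_pos: [0.4768, -0.0557, 0.2504]
tool_rot: [-0.876, -1.629, 1.63]
contact_force: [0.9, -0.3, 0.1]
opening: 0.0854
```

```bash
python3 - <<'E'
from nut import *
go((.45,.03,.25),177)
p=ctrl.get_image("top");save(p,"t28",1.5)
p=ctrl.get_image("side");save(p,"s28",1.5)
E
```

```text
t 32.5 pos [ 0.4768 -0.0557  0.2504] yaw 123.7 q6 2.28 open 0.0854 F [ 0.9 -0.3  0.1] tq [-0.02  0.01 -0.04]
shift [0.0862, 0.0, -0.0253] rot [-0.0, -53.3, -0.3]
```

View pics/s28.png

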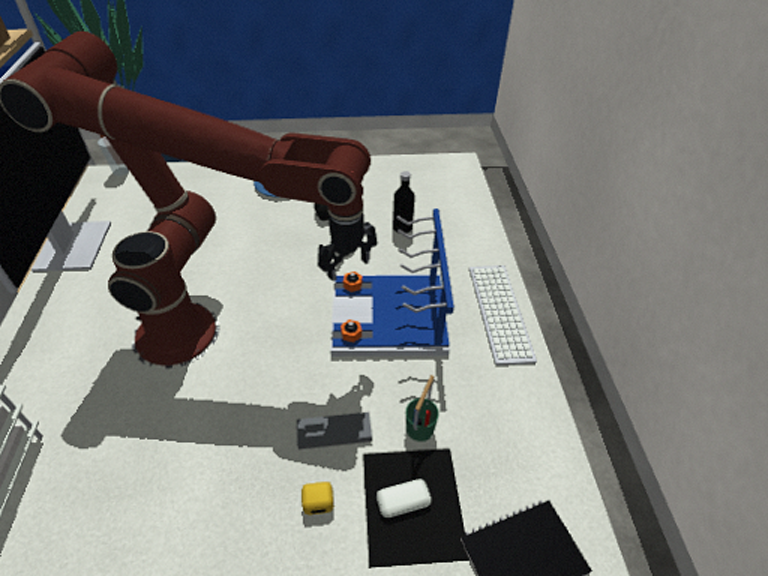

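View pics/t28.png

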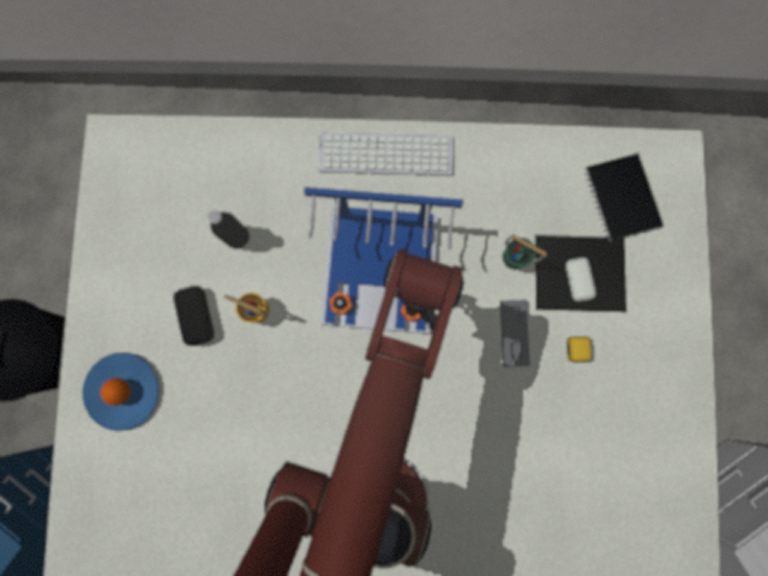

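Call:
{"method": "arm_command", "body": {"steps": [[[0.086,0,-0.025],[0,-43,0],1],[[0.086,0,-0.025],[0,-43,0],1],[[0.086,0,-0.025],[0,-43,0],1],[[0.086,0,-0.025],[0,-43,0],1],[[0.086,0,-0.025],[0,-43,0],1]]}}

```text
t: 33.15
tool_pos: [0.4502, 0.0301, 0.2484]
tool_rot: [-0.251, -2.096, 2.102]
contact_force: [0.2, -0.5, -0.6]
opening: 0.0851
```

Call:
{"method": "arm_command", "body": {"steps": [[[0,0,0],[0,-10,0],1],[[0,0,0],[0,-10,0],1],[[0,0,0],[0,-10,0],1]]}}

```text
t: 33.45
tool_pos: [0.4497, 0.0302, 0.2472]
tool_rot: [-0.072, -2.187, 2.193]
contact_force: [0.2, -0.0, 0.0]
opening: 0.085
```

```bash
python3 - <<'E'
from nut import *
go((.45,.03,.25),177)
p=ctrl.get_image("wrist");save(p,"w29",1.5)
for x in((.4765,-.0563),(.4858,.1235)): hexfit(p,x)
E
```

```text
t 33.5 pos [0.4497 0.0302 0.2472] yaw 176.4 q6 1.54 open 0.0850 F [ 0.2 -0.   0. ] tq [ 0.02 -0.03  0.  ]
shift [-0.0004, -0.0028, 0.0001] rot [-0.2, -0.6, -0.1]
nut [ 0.4749 -0.0569  8.9632  0.0308] cost 43.5 area 2668
nut [  0.4855   0.1242 -12.6702   0.0289] cost 41.5 area 2690
```

View pics/w29.png

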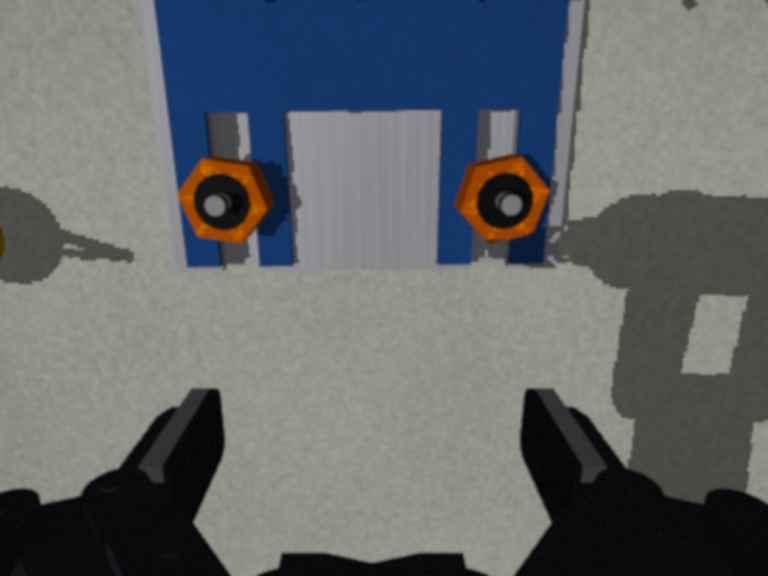

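```bash
python3 - <<'E'
from nut import *
T=ctrl.get_image("top")
for z,uv in((.155,(225,297)),(.155,(263,312)),(.06,(253,308))): print(onz(T,(uv[0]/1.5,uv[1]/1.5),z))
im=T["img"][:,:,::-1][180:235,135:205];cv2.imwrite("pics/t30.png",cv2.resize(im,None,fx=8,fy=8,interpolation=cv2.INTER_CUBIC))
S=ctrl.get_image("side");im=S["img"][:,:,::-1][110:190,190:260];cv2.imwrite("pics/s30.png",cv2.resize(im,None,fx=7,fy=7,interpolation=cv2.INTER_CUBIC))
E
```

```text
[0.48078572 0.38518195 0.155     ]
[0.44820024 0.29387775 0.155     ]
[0.46584766 0.33997747 0.06      ]
```

View pics/t30.png

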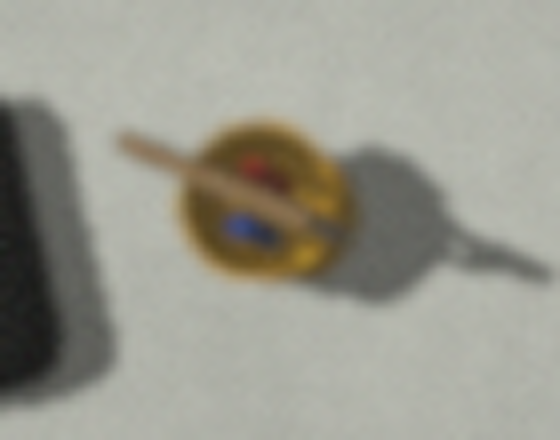

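View pics/s30.png

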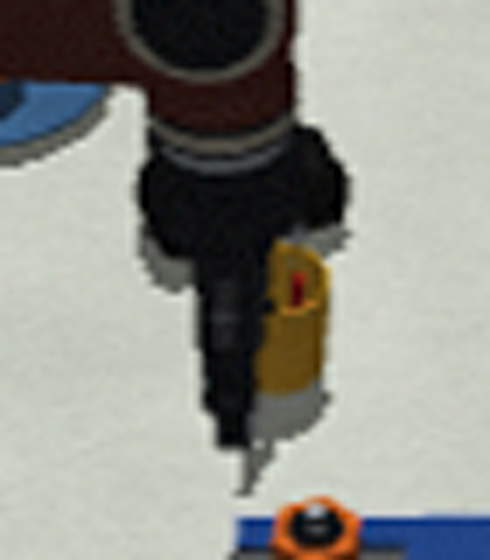

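```bash
python3 - <<'E'
from nut import *
T=ctrl.get_image("top")
a=onz(T,(150,196.9),.155);b=onz(T,(173.8,207.5),.155);print(a,b,(a+b)/2,np.linalg.norm(a-b),np.degrees(np.arctan2(*(a-b)[1::-1])))
m=(a+b)/2
go((m[0],m[1],.28),-111)
E
```

```text
[0.48467197 0.38543321 0.155     ] [0.44979533 0.29935475 0.155     ] [0.46723365 0.34239398 0.155     ] 0.09287562493538598 67.94354960972021
t 33.6 pos [0.4501 0.0301 0.2481] yaw 176.5 q6 1.54 open 0.0853 F [-0.4 -0.6  0.4] tq [ 0.03 -0.03  0.07]
shift [0.002, -0.0328, -0.3127] rot [-0.3, -72.5, -0.1]
```

Call:
{"method": "arm_command", "body": {"steps": [[[0.002,-0.04,-0.313],[0,-36,0],1],[[0.002,-0.04,-0.313],[0,-36,0],1],[[0.002,-0.04,-0.313],[0,-36,0],1],[[0.002,-0.04,-0.313],[0,-36,0],1],[[0.002,-0.04,-0.313],[0,-36,0],1]]}}

```text
t: 34.15
tool_pos: [0.4636, 0.2799, 0.2796]
tool_rot: [-0.551, 1.894, -1.902]
contact_force: [1.0, -0.0, 0.1]
opening: 0.0856
```

```bash
python3 - <<'E'
from nut import *
go((.467,.342,.28),-111)
E
```

```text
t 34.1 pos [0.4636 0.2799 0.2796] yaw -147.4 q6 1.41 open 0.0856 F [ 1.  -0.   0.1] tq [ 0.01 -0.05  0.04]
shift [-0.0364, -0.0006, -0.0505] rot [-0.3, -36.4, -0.0]
```

Call:
{"method": "arm_command", "body": {"steps": [[[-0.036,0,-0.05],[-0.3,-36.4,0],1],[[-0.036,0,-0.05],[-0.3,-36.4,0],1],[[-0.036,0,-0.05],[-0.3,-36.4,0],1],[[-0.036,0,-0.05],[-0.3,-36.4,0],1],[[-0.036,0,-0.05],[-0.3,-36.4,0],1]]}}

```text
t: 34.65
tool_pos: [0.4669, 0.3417, 0.2792]
tool_rot: [-1.014, 1.472, -1.472]
contact_force: [0.2, -0.5, 0.3]
opening: 0.0853
```

```bash
python3 - <<'E'
from nut import *
go((.467,.342,.28),-111)
p=ctrl.get_image("wrist");save(p,"w31",1.5)
import pickle;pickle.dump(p,open("w31.pkl","wb"))
E
```

```text
t 34.6 pos [0.4669 0.3417 0.2792] yaw -110.9 q6 0.87 open 0.0853 F [ 0.2 -0.5  0.3] tq [ 0.01 -0.   -0.02]
shift [-0.0003, -0.0008, -0.0] rot [0.0, 0.1, -0.0]
```

View pics/w31.png

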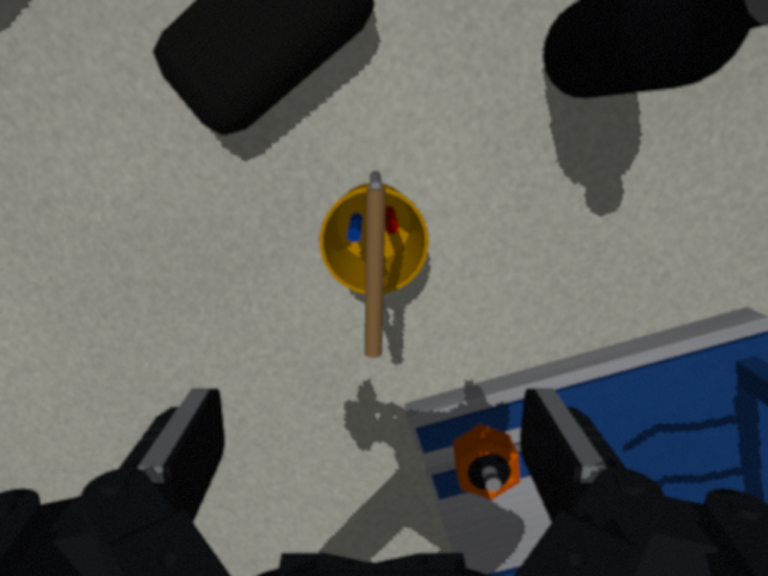

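```bash
python3 - <<'E'
from nut import *
import pickle;p=pickle.load(open("w31.pkl","rb"))
h=lambda u,v:((u+.5)/1.5-.5,(v+.5)/1.5-.5)
a=onz(p,h(376,187),.155);b=onz(p,h(373,355),.155);m=(a+b)/2
print(a,b,m,np.linalg.norm(a-b),np.degrees(np.arctan2(*(b-a)[1::-1])))
print("pot",onz(p,h(374,239),.075))
go((m[0],m[1],.136),np.degrees(np.arctan2(*(b-a)[1::-1])))
E
```

```text
[0.4844346  0.38659923 0.155     ] [0.44966172 0.29932655 0.155     ] [0.46704816 0.34296289 0.155     ] 0.093945066841413 -111.7242896072601
pot [0.46794498 0.345273   0.075     ]
t 34.7 pos [0.467  0.3416 0.2793] yaw -110.9 q6 0.87 open 0.0854 F [-0.3  0.5  0.3] tq [-0.    0.03 -0.01]
shift [-0.0013, 0.1433, -0.0004] rot [0.0, 0.8, -0.0]
```

Call:
{"method": "arm_command", "body": {"steps": [[[-0.001,0.05,0],[0,0.8,0],1],[[-0.001,0.1,0],[0,0.8,0],1],[[-0.001,0.135,0],[0,0.8,0],1],[[-0.001,0.143,0],[0,0.8,0],1],[[-0.001,0.143,0],[0,0.8,0],1]]}}

```text
t: 35.2
tool_pos: [0.4667, 0.3421, 0.1351]
tool_rot: [-1.008, 1.485, -1.484]
contact_force: [1.4, 1.0, 0.7]
opening: 0.0855
```

Call:
{"method": "arm_command", "body": {"steps": [[[0,0,0],[0,0,0],0],[[0,0,0],[0,0,0],0],[[0,0,0],[0,0,0],0],[[0,0,0],[0,0,0],0],[[0,0,0],[0,0,0],0]], "force": 60}}

```text
t: 35.7
tool_pos: [0.467, 0.3423, 0.1358]
tool_rot: [-1.006, 1.484, -1.484]
contact_force: [0.5, -0.0, 0.4]
opening: 0.012
```

Call:
{"method": "arm_command", "body": {"steps": [[[0,0,0],[0,0,0],0],[[0,0,0],[0,0,0],0],[[0,0,0],[0,0,0],0]]}}

```text
t: 36.0
tool_pos: [0.467, 0.3423, 0.1359]
tool_rot: [-1.006, 1.484, -1.484]
contact_force: [0.1, 0.3, -0.3]
opening: 0.0082
```

```bash
python3 - <<'E'
from nut import *
go((.50,.20,.24),-93)
p=ctrl.get_image("wrist");save(p,"w32",1.5)
E
```

```text
t 36.0 pos [0.467  0.3423 0.1359] yaw -111.8 q6 0.88 open 0.0082 F [ 0.1  0.3 -0.3] tq [-0.01 -0.02 -0.04]
shift [0.12, -0.1041, 0.0833] rot [0.1, -18.8, 0.1]
```

View pics/w32.png

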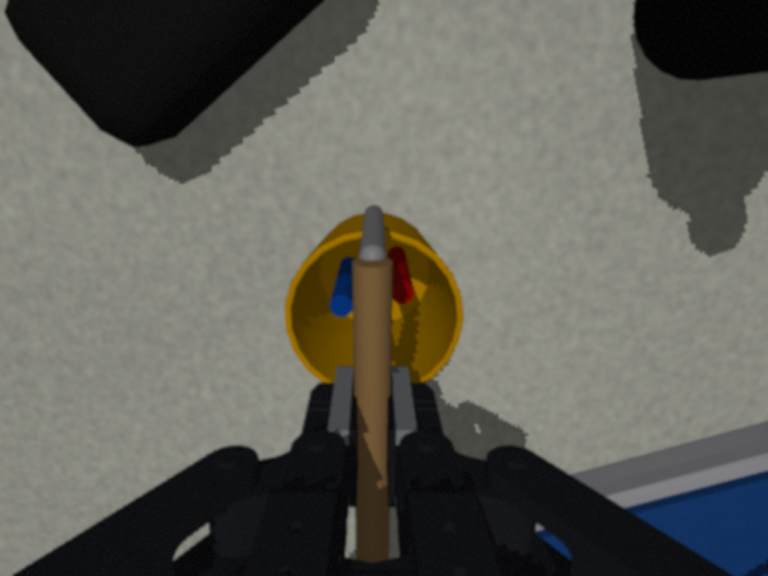

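Call:
{"method": "arm_command", "body": {"steps": [[[0,-0.03,0],[0,0,0],0],[[0,-0.07,0],[0,0,0],0],[[0,-0.105,0],[0,0,0],0],[[0,-0.112,0],[0,0,0],0],[[0,-0.112,0],[0,0,0],0]]}}

```text
t: 36.55
tool_pos: [0.4677, 0.3427, 0.2489]
tool_rot: [-1.004, 1.484, -1.483]
contact_force: [0.9, 0.6, -3.5]
opening: 0.0078
```

```bash
python3 - <<'E'
from nut import *
go((.545,.1605,.24),-93)
E
```

```text
t 36.5 pos [0.4677 0.3427 0.2489] yaw -111.8 q6 0.88 open 0.0078 F [ 0.9  0.6 -3.5] tq [-0.03 -0.06  0.06]
shift [0.1405, 0.0089, 0.1394] rot [-0.0, -18.8, -0.0]
```

Call:
{"method": "arm_command", "body": {"steps": [[[0.025,0.002,0.025],[0,-3,0],0],[[0.055,0.004,0.055],[0,-7,0],0],[[0.09,0.006,0.09],[0,-12,0],0],[[0.12,0.008,0.12],[0,-16,0],0],[[0.1405,0.009,0.1394],[0,-18.8,0],0]]}}

```text
t: 37.05
tool_pos: [0.5441, 0.1576, 0.2357]
tool_rot: [-1.189, 1.25, -1.246]
contact_force: [-0.0, 1.1, -2.8]
opening: 0.008
```

Call:
{"method": "arm_command", "body": {"steps": [[[0,0,0],[0,0,0],0],[[0,0,0],[0,0,0],0]]}}

```text
t: 37.25
tool_pos: [0.5425, 0.1569, 0.2319]
tool_rot: [-1.193, 1.256, -1.245]
contact_force: [-0.2, 0.0, -2.5]
opening: 0.0077
```

```bash
python3 - <<'E'
from nut import *
go((.545,.1605,.238),-93)
p=ctrl.get_image("wrist");save(p,"w33",1.5)
S=ctrl.get_image("side");im=S["img"][:,:,::-1][110:240,200:330];cv2.imwrite("pics/s33.png",cv2.resize(im,None,fx=4.5,fy=4.5,interpolation=cv2.INTER_CUBIC))
E
```

```text
t 37.2 pos [0.5425 0.1569 0.2319] yaw -93.1 q6 0.20 open 0.0077 F [-0.2  0.  -2.5] tq [ 0.01  0.01 -0.07]
shift [-0.0038, -0.0061, 0.0022] rot [0.7, -0.1, 0.1]
```

View pics/w33.png

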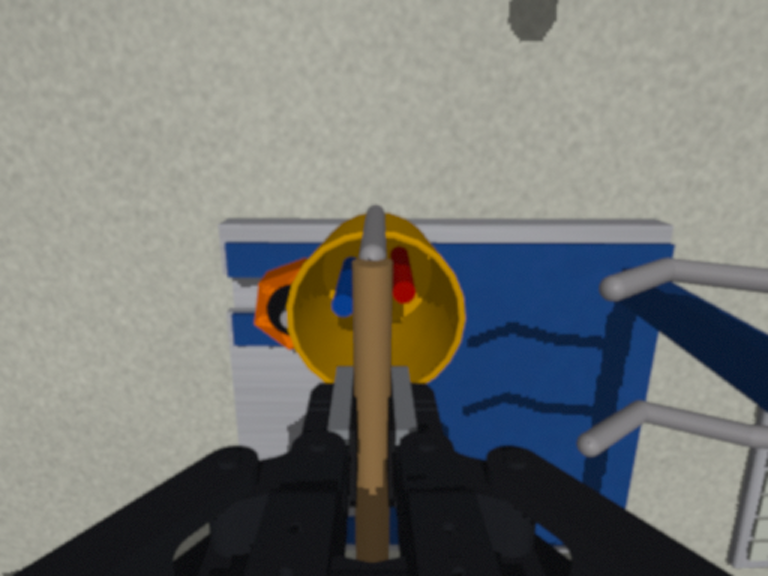

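View pics/s33.png

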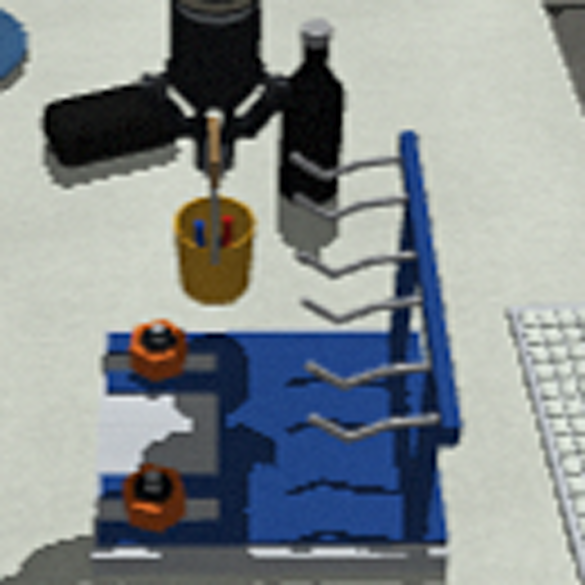

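```bash
python3 - <<'E'
from nut import *
p=ctrl.get_image("wrist")
h=lambda u,v:((u+.5)/1.5-.5,(v+.5)/1.5-.5)
a=np.radians(-2.95);Rr=np.array([[np.cos(a),np.sin(a)],[-np.sin(a),np.cos(a)]])
for uv in((612,287),(591,442)):
    X=onz(p,h(*uv),.222);print(X,Rr@(X[:2]-[.6359,.0256]))
a=onz(p,h(374,262),.2515);b=onz(p,h(372,590),.2515);print(a,b)
go((.6427,.1555,.232),-93)
E
```

```text
[0.61761444 0.18564371 0.222     ] [-0.02649789  0.15889057]
[0.61565885 0.12936874 0.222     ] [-0.02555473  0.10258953]
[0.54437166 0.20511929 0.2515    ] [0.53850177 0.09890469 0.2515    ]
t 37.4 pos [0.5432 0.1585 0.2344] yaw -92.9 q6 0.20 open 0.0082 F [-0.6  0.8 -1.6] tq [ 0.   -0.05 -0.03]
shift [-0.002, 0.0017, 0.0996] rot [0.4, 0.1, 0.1]
```

Call:
{"method": "arm_command", "body": {"steps": [[[-0.002,-0.001,0.02],[0.4,0,0],0],[[-0.002,-0.001,0.05],[0.4,0,0],0],[[-0.002,-0.001,0.08],[0.4,0,0],0],[[-0.002,-0.001,0.1],[0.4,0,0],0],[[-0.002,-0.001,0.1],[0.4,0,0],0]]}}

```text
t: 37.9
tool_pos: [0.6445, 0.1565, 0.234]
tool_rot: [-1.186, 1.245, -1.247]
contact_force: [-0.9, -1.1, -2.6]
opening: 0.0079
```

```bash
python3 - <<'E'
from nut import *
go((.6432,.1558,.1915),-93)
p=ctrl.get_image("wrist");save(p,"w34",1.5)
E
```

```text
t 37.9 pos [0.6445 0.1565 0.234 ] yaw -92.9 q6 0.18 open 0.0079 F [-0.9 -1.1 -2.6] tq [0.   0.07 0.05]
shift [0.0007, 0.0425, -0.0012] rot [0.0, 0.1, 0.1]
```

View pics/w34.png

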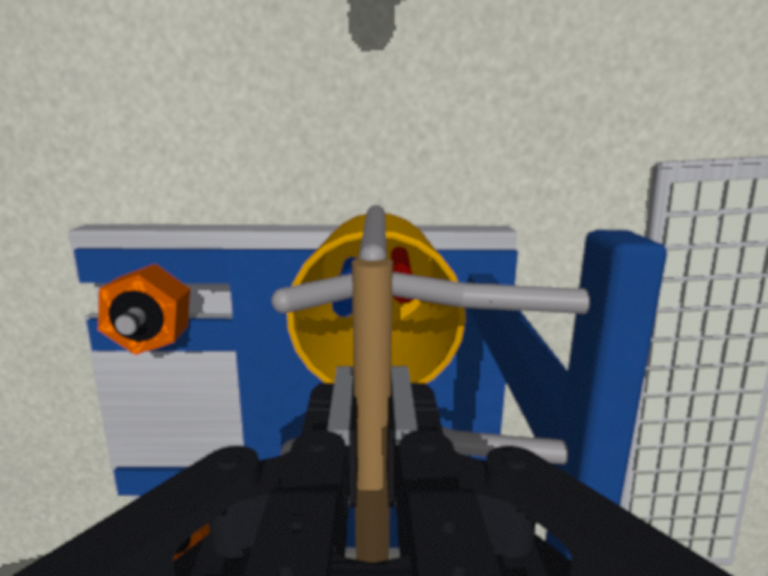

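Call:
{"method": "arm_command", "body": {"steps": [[[0,0.012,0],[0,0,0],0],[[0,0.026,0],[0,0,0],0],[[0,0.036,0],[0,0,0],0],[[0,0.0415,0],[0,0,0],0],[[0,0.0415,0],[0,0,0],0]]}}

```text
t: 38.45
tool_pos: [0.6436, 0.1566, 0.1926]
tool_rot: [-1.185, 1.245, -1.247]
contact_force: [3.5, -1.2, 0.3]
opening: 0.0076
```

```bash
python3 - <<'E'
from nut import *
go((.6432,.1558,.1915),-93)
S=ctrl.get_image("side");im=S["img"][:,:,::-1][110:240,200:330];cv2.imwrite("pics/s35.png",cv2.resize(im,None,fx=4.5,fy=4.5,interpolation=cv2.INTER_CUBIC))
E
```

```text
t 38.5 pos [0.6436 0.1566 0.1926] yaw -92.8 q6 0.18 open 0.0076 F [ 3.5 -1.2  0.3] tq [ 0.02 -0.41  0.01]
shift [0.0008, 0.0011, -0.0004] rot [-0.0, 0.2, 0.1]
```

View pics/s35.png

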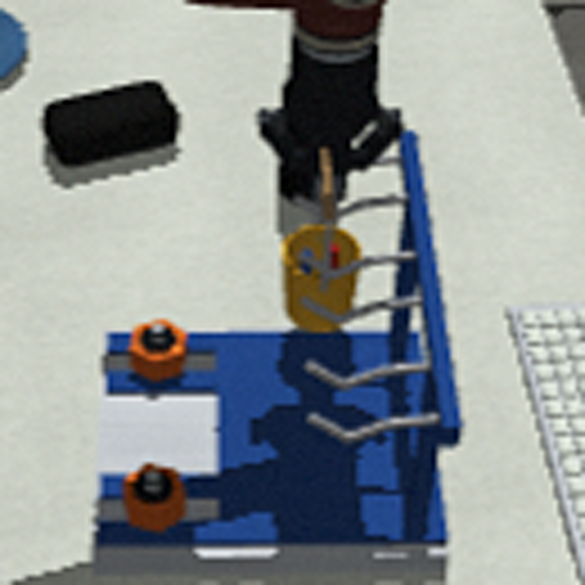

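Call:
{"method": "arm_command", "body": {"steps": [[[0,0,0.001],[0,0,0],0.2],[[0,0,0.001],[0,0,0],0.3],[[0,0,0.001],[0,0,0],0.4],[[0,0,0.001],[0,0,0],0.4],[[0,0,0.001],[0,0,0],0.4]]}}

```text
t: 39.0
tool_pos: [0.6444, 0.1565, 0.1926]
tool_rot: [-1.186, 1.245, -1.247]
contact_force: [-0.7, -0.1, 0.3]
opening: 0.034
```

```bash
python3 - <<'E'
from nut import *
go((.6432,.1558,.30),-93)
p=ctrl.get_image("wrist");save(p,"w36",1.5)
E
```

```text
t 39.0 pos [0.6444 0.1565 0.1926] yaw -92.9 q6 0.18 open 0.0340 F [-0.7 -0.1  0.3] tq [-0.04 -0.01 -0.03]
shift [0.0008, -0.1074, -0.0011] rot [0.0, 0.1, 0.1]
```

View pics/w36.png

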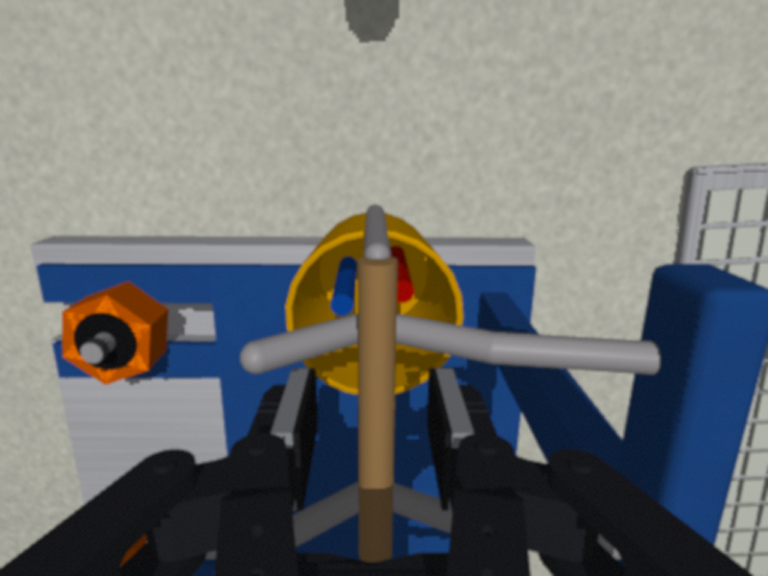

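Call:
{"method": "arm_command", "body": {"steps": [[[0,-0.02,0],[0,0,0],0.4],[[0,-0.05,0],[0,0,0],0.4],[[0,-0.08,0],[0,0,0],0.4],[[0,-0.11,0],[0,0,0],0.4],[[0,-0.12,0],[0,0,0],0.4]]}}

```text
t: 39.55
tool_pos: [0.6457, 0.1568, 0.3173]
tool_rot: [-1.181, 1.241, -1.249]
contact_force: [-0.3, -0.6, 0.3]
opening: 0.0342
```

```bash
python3 - <<'E'
from nut import *
go((.626,-.327,.29),-116)
S=ctrl.get_image("side");save(S,"s37",1.5)
T=ctrl.get_image("top");save(T,"t37",1.5)
E
```

```text
t 39.5 pos [0.6457 0.1568 0.3173] yaw -92.8 q6 0.18 open 0.0342 F [-0.3 -0.6  0.3] tq [-0.01 -0.01  0.02]
shift [0.4842, 0.0274, 0.0042] rot [-0.4, 23.2, -0.1]
```

View pics/s37.png

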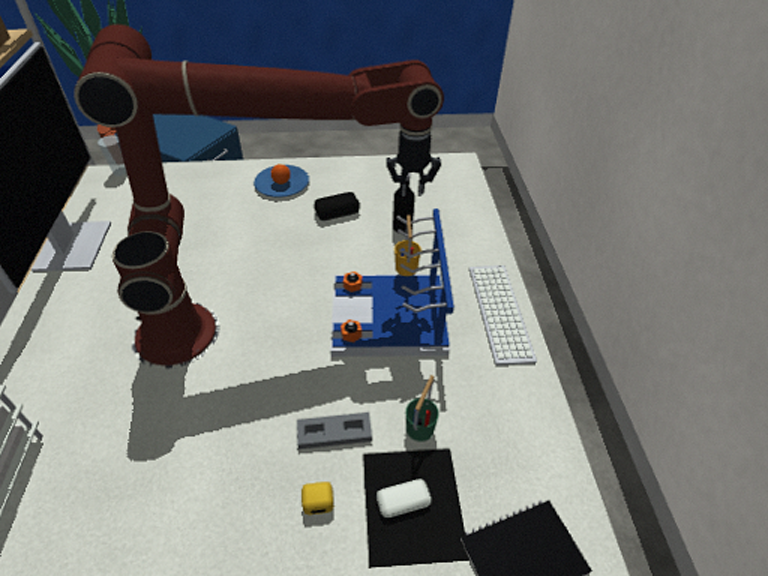

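View pics/t37.png

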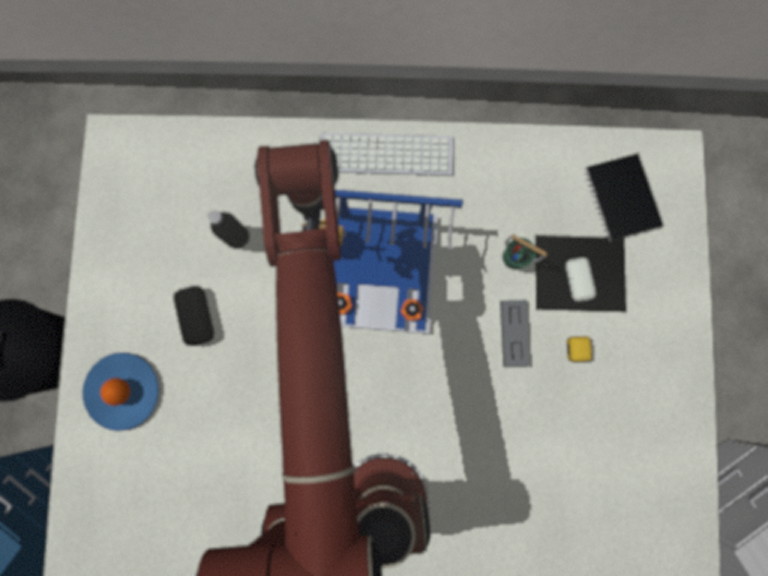

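Call:
{"method": "arm_command", "body": {"steps": [[[0.484,0.02,0.004],[0,23,0],1],[[0.484,0.02,0.004],[0,23,0],1],[[0.484,0.02,0.004],[0,23,0],1],[[0.484,0.02,0.004],[0,23,0],1],[[0.484,0.02,0.004],[0,23,0],1]]}}

```text
t: 40.15
tool_pos: [0.6332, -0.0946, 0.3004]
tool_rot: [-0.961, 1.533, -1.533]
contact_force: [1.0, -0.1, 0.4]
opening: 0.0857
```

```bash
python3 - <<'E'
from nut import *
go((.626,-.327,.28),-116)
E
```

```text
t 40.1 pos [ 0.6332 -0.0946  0.3004] yaw -115.8 q6 0.19 open 0.0857 F [ 1.  -0.1  0.4] tq [-0.02 -0.02 -0.  ]
shift [0.2123, 0.0203, 0.0948] rot [0.0, 0.2, -0.0]
```

Call:
{"method": "arm_command", "body": {"steps": [[[0.212,0.018,0.095],[0,0,0],1],[[0.212,0.018,0.095],[0,0,0],1],[[0.212,0.018,0.095],[0,0,0],1],[[0.212,0.018,0.095],[0,0,0],1],[[0.212,0.018,0.095],[0,0,0],1]]}}

```text
t: 40.65
tool_pos: [0.6246, -0.3294, 0.2782]
tool_rot: [-0.962, 1.539, -1.531]
contact_force: [0.8, -0.8, -0.3]
opening: 0.0853
```

Call:
{"method": "arm_command", "body": {"steps": [[[0,0,0],[0,0,0],1],[[0,0,0],[0,0,0],1]]}}

```text
t: 40.85
tool_pos: [0.6233, -0.3295, 0.2743]
tool_rot: [-0.963, 1.546, -1.528]
contact_force: [0.2, 0.8, 0.1]
opening: 0.0855
```

```bash
python3 - <<'E'
from nut import *
go((.626,-.327,.28),-116)
p=ctrl.get_image("wrist");save(p,"w38",1.5)
import pickle;pickle.dump(p,open("w38.pkl","wb"))
E
```

```text
t 40.9 pos [ 0.6233 -0.3295  0.2743] yaw -116.1 q6 -0.14 open 0.0855 F [0.2 0.8 0.1] tq [0.02 0.02 0.  ]
shift [-0.0035, -0.0057, 0.0013] rot [0.6, -0.1, -0.1]
```

View pics/w38.png

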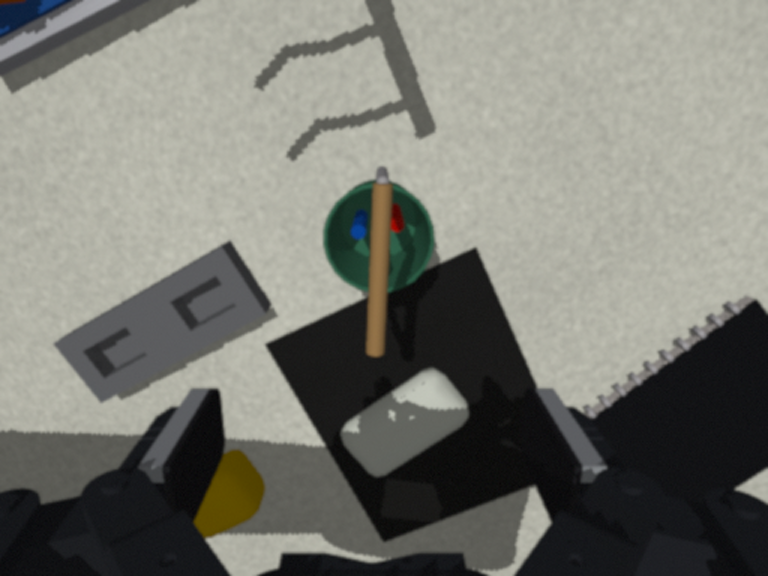

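```bash
python3 - <<'E'
from nut import *
import pickle;p=pickle.load(open("w38.pkl","rb"))
h=lambda u,v:((u+.5)/1.5-.5,(v+.5)/1.5-.5)
a=onz(p,h(382,184),.155);b=onz(p,h(375,355),.155);m=(a+b)/2;y=np.degrees(np.arctan2(*(b-a)[1::-1]))
print(a,b,m,np.linalg.norm(a-b),y)
print("pot",onz(p,h(379,237),.075))
go((m[0],m[1],.136),y)
E
```

```text
[ 0.64722839 -0.28528277  0.155     ] [ 0.60319376 -0.36797207  0.155     ] [ 0.62521108 -0.32662742  0.155     ] 0.0936833430839545 -118.03669487358545
pot [ 0.62689736 -0.32425789  0.075     ]
t 40.9 pos [ 0.6239 -0.3285  0.2754] yaw -116.0 q6 -0.14 open 0.0854 F [0.3 0.3 1.1] tq [ 0.01 -0.04 -0.09]
shift [-0.002, 0.1394, 0.0016] rot [0.5, 2.1, -0.1]
```

Call:
{"method": "arm_command", "body": {"steps": [[[-0.002,0.05,0.0016],[0.5,2,0],1],[[-0.002,0.1,0.0016],[0.5,2,0],1],[[-0.002,0.131,0.0016],[0.5,2,0],1],[[-0.002,0.1395,0.0016],[0.5,2,0],1],[[-0.002,0.1395,0.0016],[0.5,2,0],1]]}}

```text
t: 41.4
tool_pos: [0.6247, -0.3246, 0.1343]
tool_rot: [-0.939, 1.562, -1.554]
contact_force: [-0.5, -1.0, 0.9]
opening: 0.0854
```

```bash
python3 - <<'E'
from nut import *
go((.6252,-.3266,.136),-118)
p=ctrl.get_image("wrist");save(p,"w39",1.5)
E
```

```text
t 41.4 pos [ 0.6247 -0.3246  0.1343] yaw -117.9 q6 -0.10 open 0.0854 F [-0.5 -1.   0.9] tq [-0.02  0.01  0.03]
shift [0.0015, -0.0017, 0.0014] rot [0.2, 0.1, -0.1]
```

View pics/w39.png

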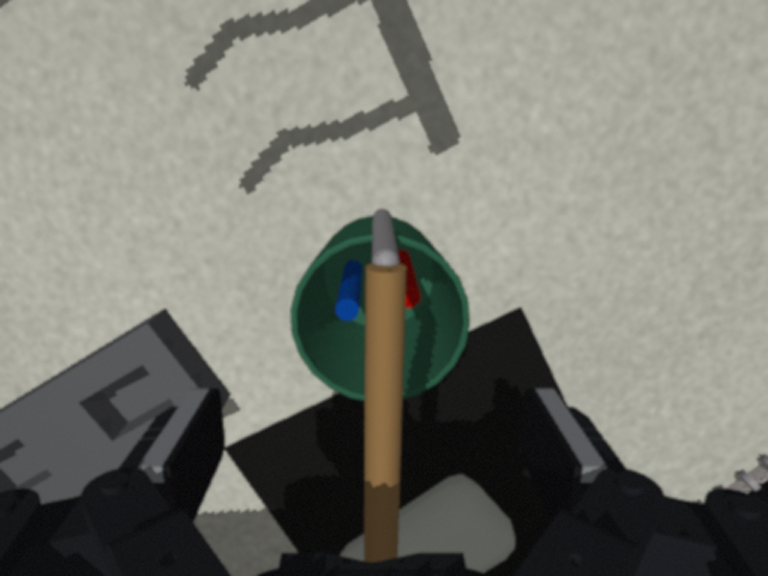

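Call:
{"method": "arm_command", "body": {"steps": [[[0.0015,-0.0015,0.0017],[0,0,0],0.5],[[0.0015,-0.0015,0.0017],[0,0,0],0],[[0.0015,-0.0015,0.0017],[0,0,0],0],[[0.0015,-0.0015,0.0017],[0,0,0],0],[[0.0015,-0.0015,0.0017],[0,0,0],0]]}}

```text
t: 41.95
tool_pos: [0.6268, -0.3281, 0.139]
tool_rot: [-0.936, 1.558, -1.558]
contact_force: [-1.0, 0.0, -0.5]
opening: 0.0122
```

Call:
{"method": "arm_command", "body": {"steps": [[[0,0,0],[0,0,0],0],[[0,0,0],[0,0,0],0],[[0,0,0],[0,0,0],0],[[0,0,0],[0,0,0],0]]}}

```text
t: 42.35
tool_pos: [0.6268, -0.3281, 0.1391]
tool_rot: [-0.936, 1.558, -1.558]
contact_force: [-1.4, -0.3, 1.5]
opening: 0.0079
```

Call:
{"method": "arm_command", "body": {"steps": [[[0,-0.03,0],[0,0,0],0],[[0,-0.07,0],[0,0,0],0],[[0,-0.1,0],[0,0,0],0],[[0,-0.108,0],[0,0,0],0],[[0,-0.108,0],[0,0,0],0]]}}

```text
t: 42.85
tool_pos: [0.6271, -0.3285, 0.2481]
tool_rot: [-0.935, 1.555, -1.559]
contact_force: [0.4, 0.2, -2.2]
opening: 0.0079
```

```bash
python3 - <<'E'
from nut import *
go((.53,-.30,.238),-105)
go((.53,-.0985,.238),-93)
E
```

```text
t 42.9 pos [ 0.6271 -0.3285  0.2481] yaw -117.9 q6 -0.10 open 0.0079 F [ 0.4  0.2 -2.2] tq [ 0.01  0.01 -0.02]
shift [0.0203, 0.0098, -0.0992] rot [-0.2, -12.9, -0.1]
t 42.9 pos [ 0.6271 -0.3285  0.2481] yaw -117.9 q6 -0.10 open 0.0079 F [ 0.4  0.2 -2.2] tq [ 0.01  0.01 -0.02]
shift [-0.1578, 0.0097, -0.1934] rot [-0.2, -24.9, -0.0]
```

Call:
{"method": "arm_command", "body": {"steps": [[[0.004,0.002,-0.02],[0,-3,0],0],[[0.009,0.004,-0.045],[0,-6,0],0],[[0.014,0.005,-0.07],[0,-10,0],0],[[0.018,0.006,-0.09],[0,-12,0],0],[[0.02,0.006,-0.099],[0,-12.9,0],0]]}}

```text
t: 43.35
tool_pos: [0.5277, -0.2984, 0.2377]
tool_rot: [-1.073, 1.402, -1.396]
contact_force: [0.8, -0.1, -2.4]
opening: 0.0081
```

```bash
python3 - <<'E'
from nut import *
go((.53,-.0985,.238),-93)
E
```

```text
t 43.4 pos [ 0.5277 -0.2984  0.2377] yaw -105.0 q6 -0.38 open 0.0081 F [ 0.8 -0.1 -2.4] tq [-0.02 -0.05 -0.02]
shift [-0.1937, 0.0004, -0.0495] rot [0.1, -12.0, -0.2]
```

Call:
{"method": "arm_command", "body": {"steps": [[[-0.035,-0.002,-0.01],[0,-2,0],0],[[-0.08,-0.002,-0.02],[0,-5,0],0],[[-0.125,-0.002,-0.032],[0,-8,0],0],[[-0.165,-0.002,-0.042],[0,-10,0],0],[[-0.194,-0.002,-0.05],[0,-12,0],0]]}}

```text
t: 43.85
tool_pos: [0.529, -0.0955, 0.2384]
tool_rot: [-1.185, 1.251, -1.24]
contact_force: [-0.2, -0.6, -1.6]
opening: 0.0081
```

Call:
{"method": "arm_command", "body": {"steps": [[[0,-0.001,0],[0,0,0],0],[[0,-0.001,0],[0,0,0],0]]}}

```text
t: 44.05
tool_pos: [0.5286, -0.0948, 0.2377]
tool_rot: [-1.187, 1.252, -1.238]
contact_force: [0.5, 0.1, -3.2]
opening: 0.0077
```

```bash
python3 - <<'E'
from nut import *
p=ctrl.get_image("wrist");save(p,"w40",1.5)
go((.6297,-.1038,.238),-93)
E
```

```text
t 44.1 pos [ 0.5287 -0.0957  0.2381] yaw -92.8 q6 -0.27 open 0.0077 F [-0.1  0.4 -2.5] tq [-0.05 -0.07  0.01]
shift [0.0031, -0.0005, 0.1013] rot [0.3, 0.2, -0.3]
```

View pics/w40.png

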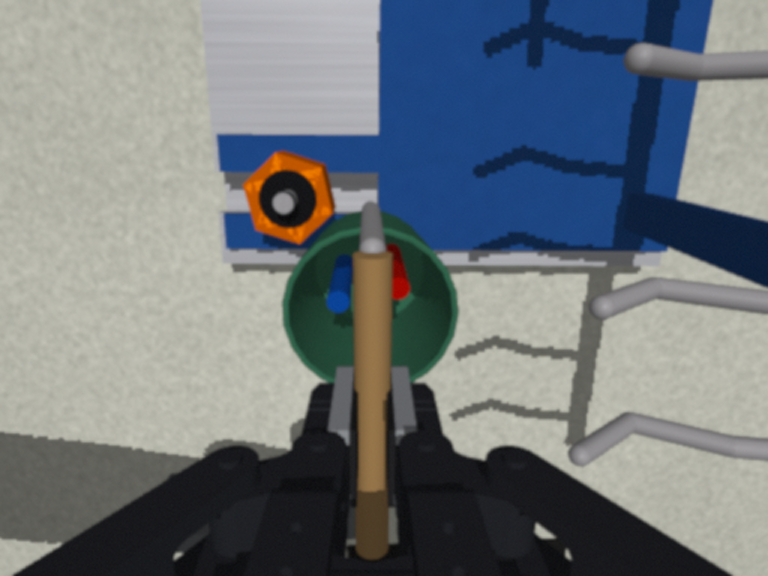

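```bash
python3 - <<'E'
from nut import *
p=ctrl.get_image("wrist")
h=lambda u,v:((u+.5)/1.5-.5,(v+.5)/1.5-.5)
for uv in((600,307),(580,455)): print(onz(p,h(*uv),.222))
print(onz(p,h(372,252),.254),onz(p,h(372,585),.254))
go((.6297,-.1038,.238),-93)
E
```

```text
[ 0.60238804 -0.07637132  0.222     ]
[ 0.60008407 -0.13273933  0.222     ]
[ 0.52962782 -0.04687472  0.254     ] [ 0.52438998 -0.15483713  0.254     ]
t 44.1 pos [ 0.5288 -0.0962  0.2384] yaw -92.9 q6 -0.27 open 0.0078 F [ 0.2 -0.2 -2. ] tq [ 0.01 -0.02 -0.05]
shift [0.0025, -0.0002, 0.1012] rot [0.3, 0.1, -0.3]
```

Call:
{"method": "arm_command", "body": {"steps": [[[0.0015,-0.001,0.02],[0.3,0,-0.3],0],[[0.0025,-0.001,0.05],[0.3,0,-0.3],0],[[0.0028,-0.001,0.08],[0.3,0,-0.3],0],[[0.0028,-0.001,0.1],[0.3,0,-0.3],0],[[0.0028,-0.001,0.101],[0.3,0,-0.3],0]]}}

```text
t: 44.65
tool_pos: [0.6311, -0.1059, 0.2377]
tool_rot: [-1.185, 1.248, -1.248]
contact_force: [-0.3, -0.3, -2.1]
opening: 0.0078
```

Call:
{"method": "arm_command", "body": {"steps": [[[0,0,0],[0,0,0],0]]}}

```text
t: 44.75
tool_pos: [0.631, -0.1069, 0.237]
tool_rot: [-1.185, 1.25, -1.248]
contact_force: [-0.2, -0.0, -2.2]
opening: 0.008
```

```bash
python3 - <<'E'
from nut import *
p=ctrl.get_image("wrist");save(p,"w41",1.5)
go((.6300,-.1040,.1945),-93)
E
```

```text
t 44.8 pos [ 0.6308 -0.1071  0.2369] yaw -93.1 q6 -0.23 open 0.0078 F [-0.6 -0.5 -1.8] tq [ 0.01 -0.05  0.03]
shift [-0.0031, 0.0424, -0.0009] rot [0.1, -0.1, 0.0]
```

View pics/w41.png

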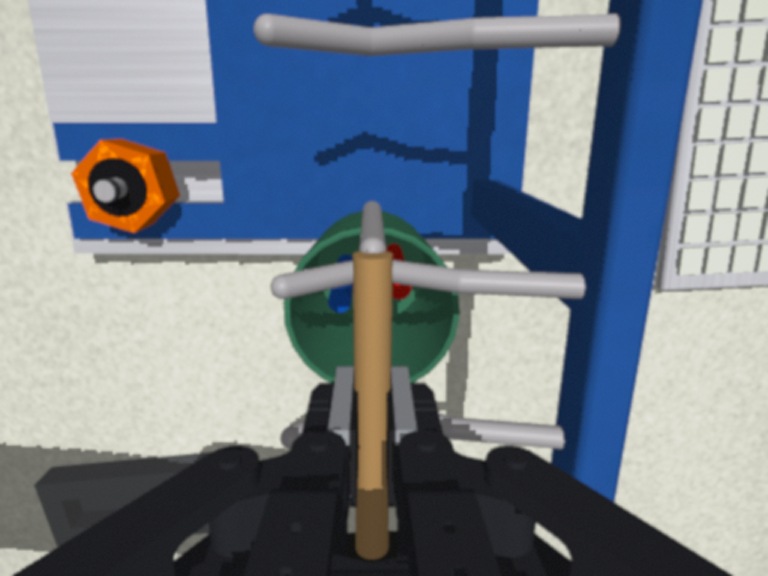

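Call:
{"method": "arm_command", "body": {"steps": [[[-0.003,0.012,-0.001],[0,0,0],0],[[-0.003,0.026,-0.001],[0,0,0],0],[[-0.003,0.036,-0.001],[0,0,0],0],[[-0.003,0.042,-0.001],[0,0,0],0],[[-0.003,0.042,-0.001],[0,0,0],0]]}}

```text
t: 45.3
tool_pos: [0.6306, -0.1041, 0.1951]
tool_rot: [-1.183, 1.248, -1.25]
contact_force: [3.1, -0.3, -0.3]
opening: 0.0075
```

```bash
python3 - <<'E'
from nut import *
go((.6300,-.1040,.1935),-93)
S=ctrl.get_image("side");im=S["img"][:,:,::-1][110:240,200:330];cv2.imwrite("pics/s42.png",cv2.resize(im,None,fx=4.5,fy=4.5,interpolation=cv2.INTER_CUBIC))
E
```

```text
t 45.3 pos [ 0.6306 -0.1041  0.1951] yaw -93.1 q6 -0.23 open 0.0075 F [ 3.1 -0.3 -0.3] tq [-0.02 -0.52 -0.03]
shift [-0.0001, 0.0016, -0.0006] rot [-0.0, -0.1, 0.1]
```

View pics/s42.png

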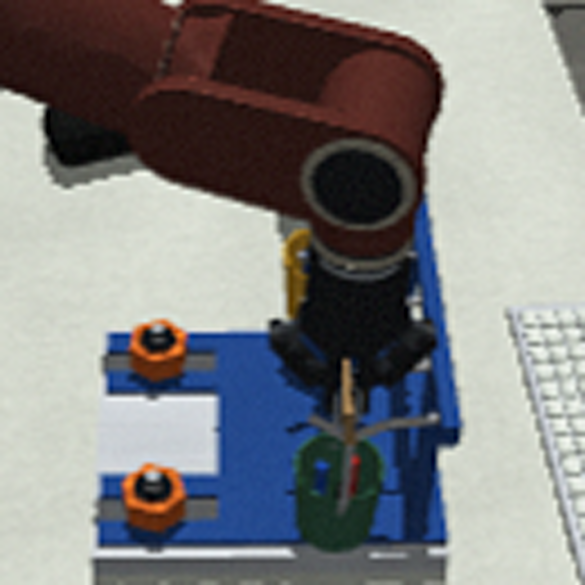

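Same signature as the first hang. Release and withdraw.

Call:
{"method": "arm_command", "body": {"steps": [[[0,0.0005,0.001],[0,0,0],0.2],[[0,0.0005,0.001],[0,0,0],0.3],[[0,0.0005,0.001],[0,0,0],0.4],[[0,0.0005,0.001],[0,0,0],0.4],[[0,0.0005,0.001],[0,0,0],0.4]]}}

```text
t: 45.85
tool_pos: [0.6314, -0.1042, 0.1946]
tool_rot: [-1.184, 1.249, -1.249]
contact_force: [0.1, -0.7, 0.3]
opening: 0.0341
```

```bash
python3 - <<'E'
from nut import *
p=ctrl.get_image("wrist");save(p,"w43",1.5)
go((.6300,-.1040,.30),-93)
E
```

```text
t 45.9 pos [ 0.6314 -0.1041  0.1946] yaw -93.1 q6 -0.23 open 0.0339 F [ 0.1  0.1 -0.7] tq [ 0.01  0.   -0.05]
shift [0.0, -0.1054, -0.0014] rot [0.0, -0.1, 0.1]
```

View pics/w43.png

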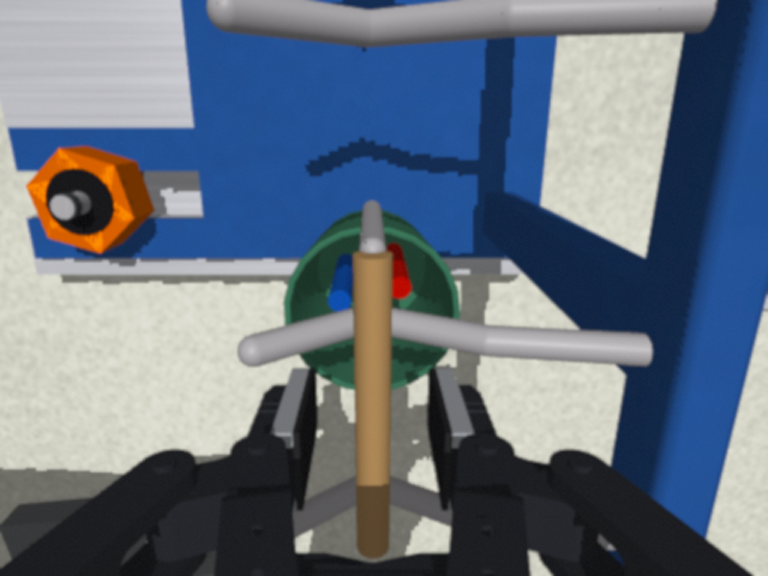

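Call:
{"method": "arm_command", "body": {"steps": [[[0,-0.02,0],[0,0,0],0.4],[[0,-0.05,0],[0,0,0],0.4],[[0,-0.08,0],[0,0,0],0.4],[[0,-0.11,0],[0,0,0],0.4],[[0,-0.14,0],[0,0,0],0.4]]}}

```text
t: 46.4
tool_pos: [0.6312, -0.104, 0.3359]
tool_rot: [-1.184, 1.248, -1.249]
contact_force: [0.7, -0.5, 0.1]
opening: 0.0341
```

Call:
{"method": "arm_command", "body": {"steps": [[[0,-0.02,-0.05],[0,0,0],0.4],[[0,-0.02,-0.1],[0,0,0],0.4],[[0,-0.02,-0.15],[0,0,0],0.4],[[0,-0.02,-0.19],[0,0,0],0.4],[[0,-0.02,-0.2],[0,0,0],0.4]]}}

```text
t: 46.9
tool_pos: [0.4287, -0.0927, 0.3565]
tool_rot: [-1.183, 1.247, -1.251]
contact_force: [0.1, -0.8, -0.6]
opening: 0.0344
```

```bash
python3 - <<'E'
from nut import *
go((.6300,-.1040,.30),-93)
for n in("side","top","wrist"):
    p=ctrl.get_image(n);save(p,n[0]+"44",1.5)
    for c in("caddy_1","nut_a"): print(n,c,[(np.round(d["position"]).tolist(),round(d["confidence"],2)) for d in ctrl.boxes_of(p,c)][:4])
E
```

```text
t 46.9 pos [ 0.4287 -0.0927  0.3565] yaw -93.1 q6 -0.33 open 0.0344 F [ 0.1 -0.8 -0.6] tq [ 0.02  0.03 -0.03]
shift [0.0001, 0.0568, 0.2015] rot [-0.1, -0.1, 0.1]
side caddy_1 [([217.0, 275.0], 0.95), ([171.0, 268.0], 0.55)]
side nut_a [([218.0, 232.0], 0.49)]
top caddy_1 [([156.0, 215.0], 0.94), ([172.0, 250.0], 0.21)]
top nut_a [([169.0, 249.0], 0.68), ([204.0, 228.0], 0.59)]
wrist caddy_1 [([153.0, 436.0], 0.8), ([286.0, 246.0], 0.68)]
wrist nut_a [([152.0, 436.0], 0.23)]
```

View pics/s44.png

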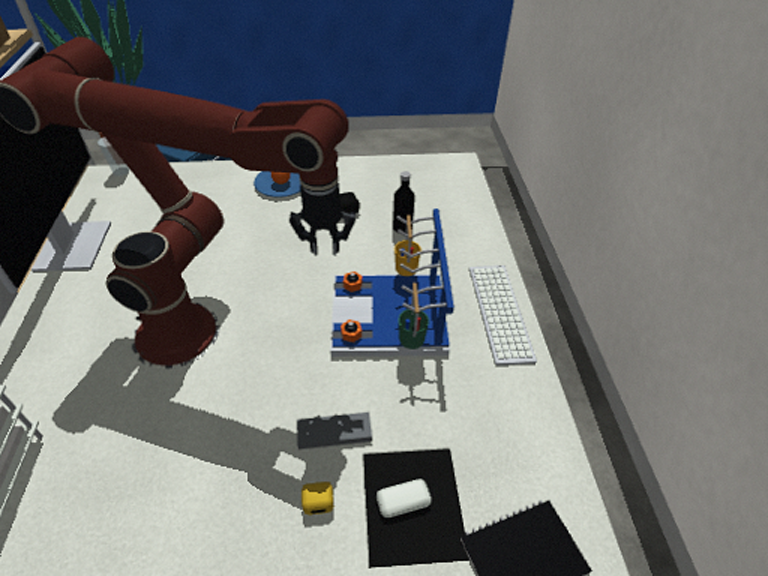

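View pics/w44.png

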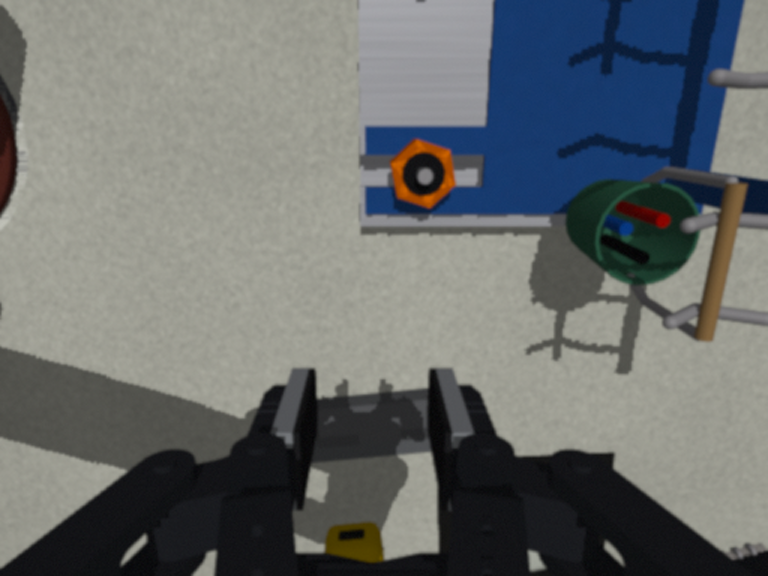

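```bash
python3 - <<'E'
from nut import *
p=ctrl.get_image("wrist");h=lambda u,v:((u+.5)/1.5-.5,(v+.5)/1.5-.5)
print("green mid",(onz(p,h(738,184),.209)+onz(p,h(706,337),.209))/2,"hook_r .6292 -.1043")
T=ctrl.get_image("top");im=T["img"][:,:,::-1][110:230,190:330];cv2.imwrite("pics/t45.png",cv2.resize(im,None,fx=5,fy=5,interpolation=cv2.INTER_CUBIC))
E
```

```text
green mid [ 0.63204255 -0.10172123  0.209     ] hook_r .6292 -.1043
```

View pics/t45.png

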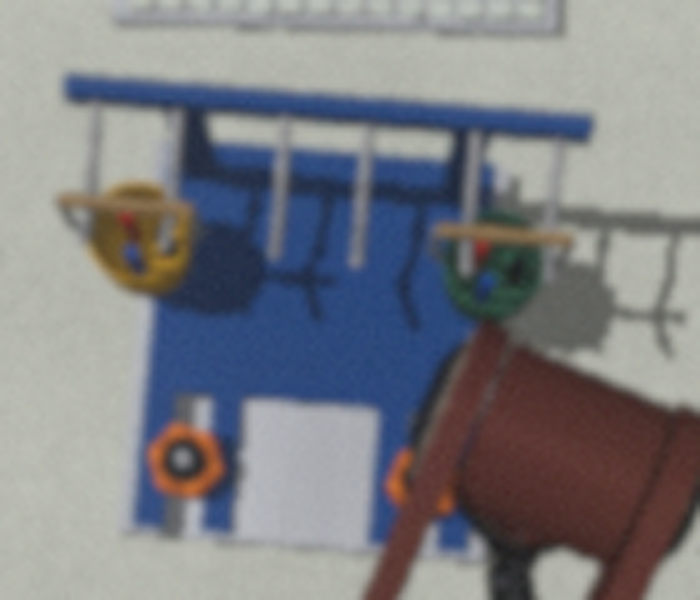

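View pics/t44.png

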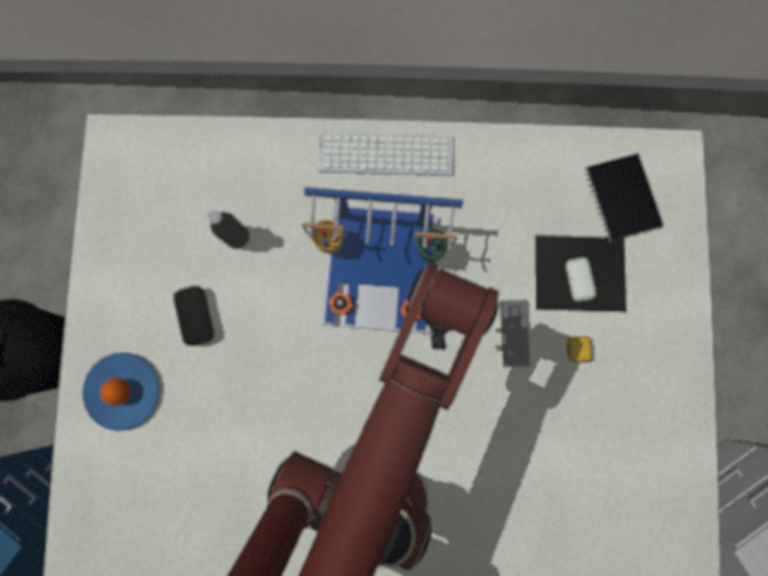

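Both caddies hang, both nuts are down, and no third caddy or moved bystander is visible, so I am handing in.

```bash
python3 - <<'E'
from h import *
print(ctrl.finish_job())
E
```

```text
the job is handed in; nothing more can be done
None
```

I fastened the rack with both T-bolts, then hung the yellow caddy on the left hook and the green one on the right, and handed the job in at about 47 s. No white caddy showed in any picture.

**Bolts**
- Both bolts went into the notches, were given their quarter turn and were screwed down until stiff.
- In the wrist pictures both nuts sit on the fork (underside fitted at 29 to 31 mm), and their axes are within about 2 mm of the notch centres.
- Adding up the turns puts the nuts at roughly 3.7 rad (left) and 4.3 rad (right).
- The heads lie hidden under the nuts, so that they stand square is inferred from the turns counted, not seen.

**Tightness checks that disagreed**
- The torque readings jumped about. They rose to 0.77 N m at the end of the left bolt's last turn and 1.47 N m at the end of the right bolt's. Some readings on the right bolt, taken after motion had stopped, were near zero or negative.
- The shaft heights measured from the pictures point to about 3.1 to 3.3 rad, lower than the turn count. That is still above 3.0, but with a measuring error of a few tenths of a rad.

**Caddies**
- The yellow caddy was knocked a few centimetres during the run, so I measured it again before gripping it.
- The green bar's middle measured about 4 mm from its hook point. I checked the yellow one only by eye, where it rests in the fork.

The case, flask, tape measure and mouse looked unmoved, and the arm stood clear of everything at hand-in.

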